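# Hang the oiled tablets on the drying rail under a left-hand lock

## Robot

A 7-joint arm with a two-finger parallel gripper is mounted at the origin on a cart in front of the work surface, level with it; the furniture and walls round the work are solid. World frame = base frame: x ahead of the robot, y to its left, z up, the work surface at z = 0. Lengths are in m, angles in rad, forces in N, time in s.
With the tool pointing down it reaches from about 0.425 to 0.8 m from the base axis. Payload 8.3 kg.
Tool frame: the origin (TCP) lies at the very end of the fingers, on their centre line; the grasp point (between the pads) lies 19 mm behind it; z points along the fingers, y is the direction in which the jaws open and shut (so a half turn about z gives the same grasp; the last joint's range is limited). The gripper opens to 85 mm and grips with 20 to 120 N. Pads are 22 mm wide; open, the fingers measure 114 mm over their backs; the gripper's body (76 mm by 85 mm) begins 54 mm behind the grasp point. The pads swing forward as they close: fully open they stand 13 mm farther back than shut.
Start: joints at [1.252, 0.383, 0.016, 1.37, -0.006, 1.388, -0.046], TCP at [0.158, -0.605, 0.208] pointing down, gripper open.
Joint ranges: [-2.95, 2.95], [-0.25, 2.06], [-1.52, 1.56], [0.18, 2.33], [-1.44, 4.58], [0.02, 2.06], [-3.01, 3.01]. Speed limits (rad/s): [2.39, 2.39, 3.01, 3.01, 3.14, 3.14, 3.14].

## Interface

Orientations are given as a unit quaternion [w, x, y, z].
In Python, from workcell import robot, cams gives the robot as it stands.
- The arm moves only by the tool arm_command, never from a script. Its argument "moves" is a list of rows, each an object with "xyz": the shift along the tool's x, y, z in cm, a list of three; "turn": the turn, a rotation vector about the tool's x, y, z in rad, a list of three. A call has 1 to 20 rows; each row shifts and turns the commanded pose from where the row before left it, along the tool's axes as they then stand; what a row does not reach is not made up. A row lasts 1/12 s, in which the tool goes at most 41.7 mm and 7.16 degrees, less where a joint would pass 70% of its speed; a pose out of reach is approached as far as the arm can. A call is refused whole if a number of a shift passes 4.17 or a number of a turn 0.125, either way. A call with a gripper value outside its range is refused whole. "claw" is the opening, from -1 (shut) to 1 (fully open), set as the call begins (left out, the last holds). The fingers move at their own pace and stop on an object; "newtons" is the grip in N (left out, the last holds). Time passes only in rows, so rows that do not move let the fingers close. It gives the time, the measured TCP pose, the force and the opening at its end, in the units of the state.
- robot.observe(): the state, without advancing time (a new reading comes with each control period).
- cams.capture(name): name is "side" or "top" or "wrist"; returns a dict with "pixels" (400x640x3 uint8, red, green, blue), "fx", "fy", "cx", "cy" (pixels), "extrinsics" (4x4, takes a point from camera to world coordinates). Camera axes: x right, y up, looking along -z (the intrinsics and any distortion apply to the point x, -y, -z); pixel columns grow to the right and rows downward; lengths in m; the calibration is good to about 2 mm. The wrist camera is an equidistant fisheye: a pixel r from the principal point sees the ray r / f radians off the axis. A picture is of the moment at which its call begins. There is no depth.
- robot.sign_off(): hands the job in, once; it reports no verdict.
Trained networks look in a picture, given as the dict that the camera call returned (one of the last four; its "shot" number tells which), for a name from the list of things; names that differ only in an ending like _2 or _b are one class to them, and where a whole thing is asked for, a point or a joint stands for the part that bears it (a point fixed in the world has none). Each returns a list of dicts, best first, with "confidence" (0 to 1); they miss things now and then, are a little off and sometimes report something else, mostly with a low value. They report only what shows in the picture. A call takes as long as a camera call.
- cams.recognise(picture, query): "extent" ([centre column, centre row, width, height] in pixels, round what is visible of it).
- cams.mark_of(picture, query): "centre" ([column, row] in pixels: a listed point, or the origin of a listed thing).
The state is a dict: "time": time; "joint_positions": joint angles; "qvel": joint speeds; "effort": joint torques, N m; "position": TCP position; "ee_rot": TCP orientation; "wrist_force": force on the tool from outside, world axes, zero at the start; "torque": the same for the moment, N m; "grip_width": opening from 0.0 (shut) to 1.0 (fully open).
Only numpy, scipy, OpenCV 4.12 (cv2) and the standard library are available. Lean on these libraries where they do the work, as an engineer would, in place of code of your own. Each camera call takes 0.05 s, during which the arm holds its last target.

## Task

A narrow tablet hangs on the drying rail by mistake: take it off, stand it upright on the bench, and hang every 70 mm wide tablet instead, one to a bay, leaving the 90 mm wide look-alike where it stands. First loosen the black lock knob fully (its thread is left-handed, so it loosens clockwise) and slide the keeper plate all the way back; lift each hook over the rail's lip and lower it until it seats, and when all hang, slide the keeper fully forward again and screw the knob tight.

Things in the scene. Friction and masses are not known exactly. Their poses are not given: they have to be found in the camera images.
- drying_rail: drying rail, a metal stand 300 mm wide (y), 150 deep, fixed to the bench, place and yaw (to 0.08 rad) varying. Origin on the bench under the middle of the lip's front face; x points back, away from the robot, y along the rail, z up. The lip is the top of an upright plate 6 mm thick (x 0 to 6, y -136 to 136), 95 mm high; behind it a channel with its floor 73 mm up. Side cheeks at y +-144 rise to 124 mm
- bay_0 (a point): top front edge of the lip, middle of the left (+y) bay; axes as the rail's. Three bays 84 mm wide, parted by 4 mm fins at y -132, -44, 44, 132 mm, 20 to 55 mm above the bench, reaching 30 mm in front of the lip
- bay_1 (a point): the same point of the middle bay. A seated tablet hangs with its bridge on the lip and its tip behind it: its origin is 21 mm (when upright) above the bench and 25 to 35 mm in front of the lip (30 mm is the middle of the play); let go, it leans up to 0.15 rad, its origin then 14 to 22 mm up
- bay_2 (a point): the same point of the right (-y) bay
- keeper (a joint): slide of the steel keeper plate, m: 0 fully forward (closed, 8 mm above seated hooks), 0.035 fully back (open, along the rail's +x); friction 2 N, stays put. With the lock tight it moves only about 5 mm. It cannot close over an unseated tablet; the lock cannot be tightened unless it is within 4 mm of closed
- keeper_grip (a point): middle of the keeper's upright dark wooden grip tab, 30 mm wide (y), 18 mm deep (x), reaching 17 mm above and 21 mm below this point, which is 138 mm above the bench and moves with the keeper; axes as the rail's
- lock_knob (a joint): turn of the lock knob, rad: 0 = screwed down on its stop (tight; under 0.3 counts); grows CLOCKWISE seen from above, which loosens it (left-hand thread), to a stop at 3.2. Starts at 0 to 0.12. From about 2 the keeper is free; at least 2.6 is fully loose. It rises 3.2 mm a radian; friction 0.05 N m, stays put
- knob_grip (a point): on the vertical axis of the lock knob at mid-height of its black grip bar: 60 mm long (this point's x), 14 mm thick (its y), 24 mm tall (12 mm above and below); a red dot marks the +x end. At 0 the point is 146 mm above the bench and the bar lies along the rail's x; it turns with the knob
- tablet_a: 70 mm tablet (right size; may be absent): loose upright wooden block 70 mm wide (y), 50 deep (x), 80 tall, with a steel foot, 0.3 to 0.65 kg, a carved rosette on its front (-x); origin at the centre of its underside, z up. Dark wooden grip tab on top, centred, 30 mm wide (y), 18 deep (x), 80 to 117 mm up. A 30 mm wide steel hook on its back (+x), see tablet_b. Starts upright, hook to the rail, yaw to 0.2 rad
- tablet_b: as tablet_a, right size (70 mm wide); may be absent. The hook of every tablet: a bridge 74 to 80 mm above the origin runs back from the back face (x = 25 mm) to x = 47 mm; its tip (x 41 to 47 mm) turns down to 58 mm above the origin, leaving a 16 mm throat
- tablet_c: as tablet_a, right size (70 mm wide); may be absent
- wide_tablet: look-alike, as tablet_a but 90 mm wide: wrong size, too wide for a bay; leave it standing
- narrow_tablet: look-alike, as tablet_a but 50 mm wide and about 0.32 kg: wrong size; starts hung in the middle bay, to be stood upright anywhere free on the bench (there is room in the row of standing tablets, x 0.48, as far right as y -0.26)

How it is judged:
By the outcome, as a careful person would: the job done as asked, in the order asked, and still so for the second after the job is handed in, with the robot touching nothing.
Of tablet_a, tablet_b, tablet_c only 2 to 3 are there at a start; the rules pass over those that are not, and their reading is None.
At some moment in a run one of tablet_a, tablet_b, tablet_c may be knocked a few centimetres aside while the robot is not near it.
It also fails if it takes over 210 s, if anything falls off the work surface, if the arm or the gripper's body presses on something with over 40 N, if the wrist force passes 120 N, or if a joint passes its speed limit or range.

## Working session

There is one attempt and no reset: what is moved stays moved. The work goes in short steps, Python scripts to look and compute and a tool call to move; the robot and the scene stay as the last step left them, time stands still between calls to the robot, and variables do not carry over. Pictures are saved under pics/ and viewed, and the job is handed in when it is done.

Besides the shell and the picture viewer there is one more tool, called after "Request:" in YAML: its name, and indented under it one key for each argument. arm_command: Moves the arm, as the interface text tells. Its arguments: {"type":"object","properties":{"moves":{"type":"array"},"claw":{"type":"number"},"newtons":{"type":"number"}},"required":["moves"]}

```bash
ls; mkdir -p pics; python3 - <<'E'
from workcell import robot, cams
import cv2
print(robot.observe())
for n in ["side","top","wrist"]:
    p=cams.capture(n)
    cv2.imwrite(f"pics/{n}0.png",p["pixels"][:,:,::-1])
    print(n,p["fx"],p["fy"],p["cx"],p["cy"],p["extrinsics"],p["shot"],[k for k in p])
E
```

```text
pics
{'time': 0.0, 'joint_positions': array([ 1.25208416,  0.38422495,  0.016382  ,  1.37112598, -0.00632493,
        1.38819955, -0.04650099]), 'qvel': array([ 1.19069516e-03, -4.56137615e-05, -2.08019977e-03,  1.50356264e-03,
       -4.85778418e-04, -1.03163512e-03,  1.05709461e-03]), 'effort': array([ 6.57336022e-04, -6.27585912e+01,  8.44549555e-01, -3.71825480e+01,
        1.65566738e-02,  1.42962814e-02, -3.86302941e-05]), 'position': array([ 0.15804852, -0.60413501,  0.20749995]), 'ee_rot': array([-9.46059614e-04,  9.91827462e-01,  1.27582814e-01, -1.27540128e-04]), 'wrist_force': array([ 0.09163524, -0.03748851,  0.31436979]), 'torque': array([ 0.00197596, -0.0121145 , -0.03153642]), 'grip_width': 0.9984219052320441}
side 409.7776583916134 409.7776583916134 323.9276841495494 194.60471674534753 [[ 0.96615635  0.15035784 -0.2096054   0.42776917]
 [-0.25719405  0.4990308  -0.8275382  -0.70456077]
 [-0.0198273   0.85344055  0.52081292  0.53193259]
 [ 0.          0.          0.          1.        ]] 1 ['pixels', 'fx', 'fy', 'cx', 'cy', 'extrinsics', 'shot']
top 503.85382942399826 503.85382942399826 325.1836109077508 201.69295947898067 [[ 0.01677418  0.980825   -0.19416729  0.40863232]
 [-0.99954111  0.02134845  0.02148976  0.00723931]
 [ 0.02522286  0.19371772  0.98073302  0.98942013]
 [ 0.          0.          0.          1.        ]] 2 ['pixels', 'fx', 'fy', 'cx', 'cy', 'extrinsics', 'shot']
wrist 309.70691628693146 309.70691628693146 319.2146823622736 197.7440582708433 [[ 2.53653859e-01  9.18217976e-01  3.04196430e-01  2.36977795e-01]
 [-9.67294571e-01  2.41098145e-01  7.88219291e-02 -5.84702068e-01]
 [-9.65483016e-04 -3.14241042e-01  9.49342739e-01  3.72805797e-01]
 [ 0.00000000e+00  0.00000000e+00  0.00000000e+00  1.00000000e+00]] 3 ['pixels', 'fx', 'fy', 'cx', 'cy', 'extrinsics', 'shot']
```

View pics/side0.png

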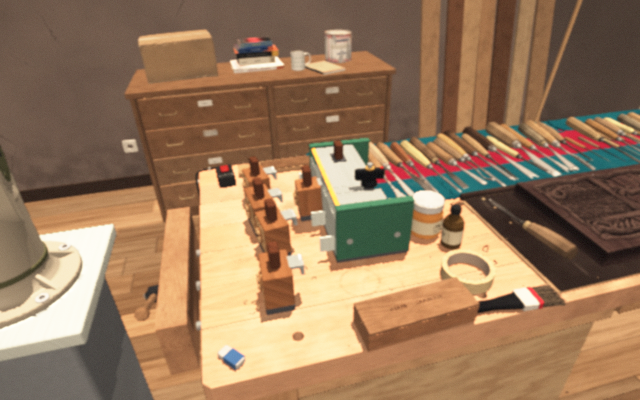

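View pics/top0.png

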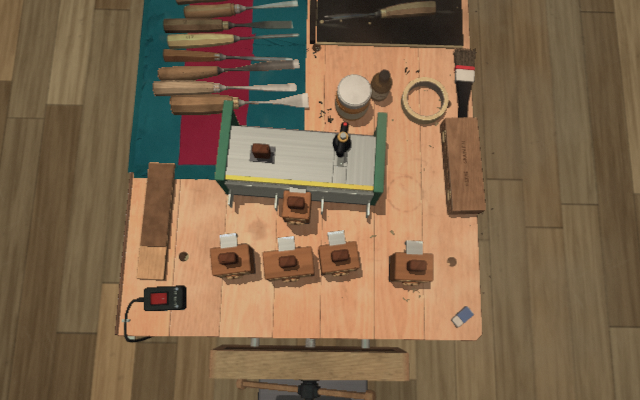

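View pics/wrist0.png

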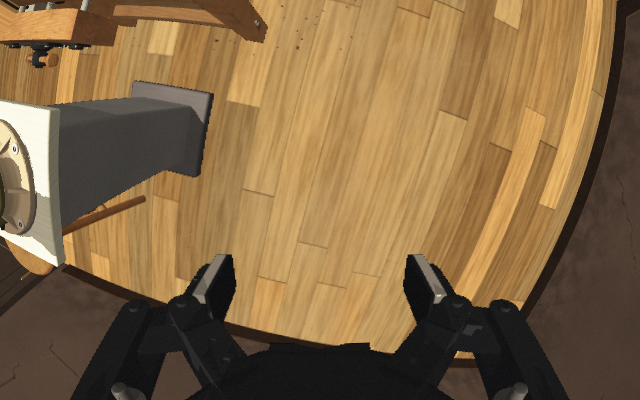

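The pictures show the rail with the narrow tablet hung in the middle bay and four tablets standing in a row. From left in the top view, they are at about (233,262), (289,265), (340,257) and (412,268). The second looks widest. The knob is at (343,140) with its red dot to the back, and the keeper tab is at (261,151). Next I'll run the networks and measure.

```bash
cat > h.py <<'E'
import numpy as np, cv2
from workcell import robot, cams
def ray(p,uv):
    E=p["extrinsics"]; d=np.array([(uv[0]-p["cx"])/p["fx"],-(uv[1]-p["cy"])/p["fy"],-1.0])
    return E[:3,3],E[:3,:3]@d
def onz(p,uv,z):
    o,d=ray(p,uv); return o+d*(z-o[2])/d[2]
def proj(p,X):
    E=p["extrinsics"]; X=np.atleast_2d(X); c=(X-E[:3,3])@E[:3,:3]
    return np.stack([p["cx"]+p["fx"]*c[:,0]/-c[:,2], p["cy"]-p["fy"]*c[:,1]/-c[:,2]],1)
def projw(p,X):
    E=p["extrinsics"]; X=np.atleast_2d(X); c=(X-E[:3,3])@E[:3,:3]
    x,y,z=c[:,0],-c[:,1],-c[:,2]; r=np.hypot(x,y); th=np.arctan2(r,z); s=np.where(r>1e-9,th/np.maximum(r,1e-9),0)*p["fx"]
    return np.stack([p["cx"]+s*x,p["cy"]+s*y],1)
def rayw(p,uv):
    E=p["extrinsics"]; x=(uv[0]-p["cx"])/p["fx"]; y=(uv[1]-p["cy"])/p["fy"]; th=np.hypot(x,y)
    s=np.sin(th)/max(th,1e-9); return E[:3,3],E[:3,:3]@np.array([x*s,-y*s,-np.cos(th)])
def onzw(p,uv,z):
    o,d=rayw(p,uv); return o+d*(z-o[2])/d[2]
def tri(o1,d1,o2,d2):
    A=np.stack([d1,-d2],1); t=np.linalg.lstsq(A,o2-o1,rcond=None)[0]
    a=o1+d1*t[0]; b=o2+d2*t[1]; return (a+b)/2, np.linalg.norm(a-b)
def save(p,name,crop=None,s=1):
    im=p["pixels"][:,:,::-1].copy()
    if crop: x0,y0,x1,y1=crop; im=im[y0:y1,x0:x1]
    if s!=1: im=cv2.resize(im,None,fx=s,fy=s,interpolation=cv2.INTER_CUBIC)
    cv2.imwrite("pics/"+name,im)
E
python3 - <<'E'
from h import *
t=cams.capture("top"); s=cams.capture("side")
save(t,"top1.png",(190,110,450,300),3); save(s,"side1.png",(190,130,430,320),3)
Z=dict(drying_rail=0,keeper_grip=.138,knob_grip=.146,bay_0=.095,bay_1=.095,bay_2=.095,tablet_a=0,wide_tablet=0,narrow_tablet=.02)
for q,z in Z.items():
    for n,p in (("top",t),("side",s)):
        r=cams.mark_of(p,q)
        for e in r[:5]: print(q,n,round(e["confidence"],2),np.round(e["centre"],1),np.round(onz(p,e["centre"],z),3))
for q in ("tablet_a","wide_tablet","narrow_tablet"):
    for e in cams.recognise(t,q)[:5]: print(q,round(e["confidence"],2),np.round(e["extent"],1))
E
```

```text
drying_rail top 0.6 [299.7 198.2] [0.611 0.037 0.   ]
drying_rail top 0.37 [297. 187.] [0.633 0.043 0.   ]
drying_rail top 0.31 [343.9 143.1] [ 0.728 -0.051  0.   ]
drying_rail side 0.79 [322.9 222.8] [0.608 0.024 0.   ]
drying_rail side 0.24 [277.6 298.2] [ 0.473 -0.175  0.   ]
keeper_grip top 0.61 [262.5 151. ] [0.665 0.1   0.138]
keeper_grip top 0.26 [299.6 187.3] [0.602 0.033 0.138]
keeper_grip side 0.82 [339.7 150.7] [0.669 0.093 0.138]
knob_grip top 0.67 [343.5 141.8] [ 0.683 -0.041  0.146]
knob_grip side 0.91 [368.9 170.2] [ 0.693 -0.027  0.146]
bay_0 top 0.73 [297.1 188. ] [0.61  0.039 0.095]
bay_0 top 0.72 [245.8 186.2] [0.611 0.132 0.095]
bay_0 top 0.71 [349.7 195.8] [ 0.598 -0.057  0.095]
bay_0 side 0.89 [319.2 184.1] [0.605 0.034 0.095]
bay_0 side 0.81 [312.  165.2] [0.611 0.124 0.095]
bay_0 side 0.63 [330.8 204.5] [ 0.607 -0.05   0.095]
bay_0 side 0.36 [281.  298.2] [ 0.47  -0.271  0.095]
bay_1 top 0.73 [297.1 188. ] [0.61  0.039 0.095]
bay_1 top 0.72 [245.8 186.2] [0.611 0.132 0.095]
bay_1 top 0.71 [349.7 195.8] [ 0.598 -0.057  0.095]
bay_1 side 0.89 [319.2 184.1] [0.60
[... 633 characters left out ...]

tablet_a top 0.62 [332.4 259.1] [ 0.49  -0.031  0.   ]
tablet_a side 0.66 [272.9 251.1] [ 0.485 -0.043  0.   ]
wide_tablet top 0.86 [288.5 263.8] [0.479 0.055 0.   ]
wide_tablet side 0.92 [263.2 225.2] [0.478 0.053 0.   ]
wide_tablet side 0.49 [337.8 148.8] [0.751 0.387 0.   ]
wide_tablet side 0.16 [320.9 222. ] [0.605 0.028 0.   ]
narrow_tablet top 0.9 [298.1 208.5] [0.586 0.039 0.02 ]
narrow_tablet side 0.97 [308.1 213.8] [0.579 0.04  0.02 ]
tablet_a 0.91 [410.4 262.9  43.9  45.2]
tablet_a 0.9 [231.8 255.7  47.7  46.4]
tablet_a 0.82 [337.1 254.2  44.9  52.7]
wide_tablet 0.96 [290.1 257.8  54.9  45.2]
narrow_tablet 0.71 [297.1 204.   27.9  38.6]
narrow_tablet 0.28 [410.4 261.9  44.5  43.7]
```

View pics/top1.png

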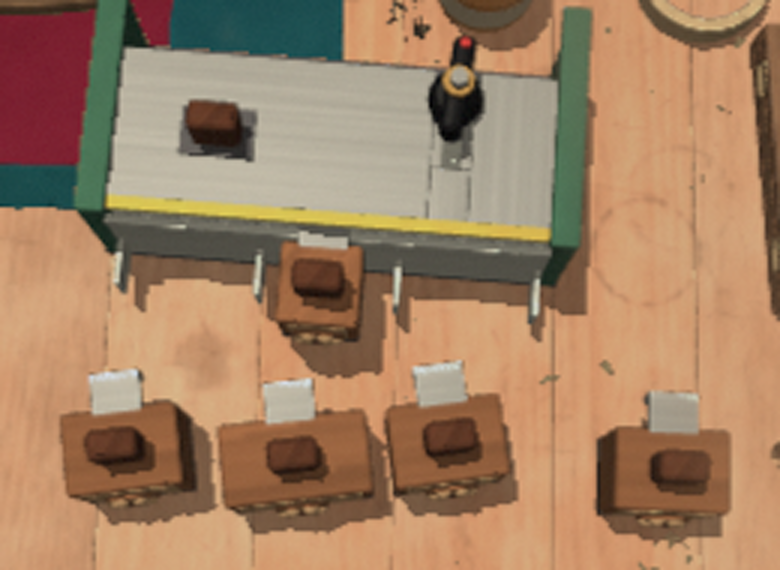

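View pics/side1.png

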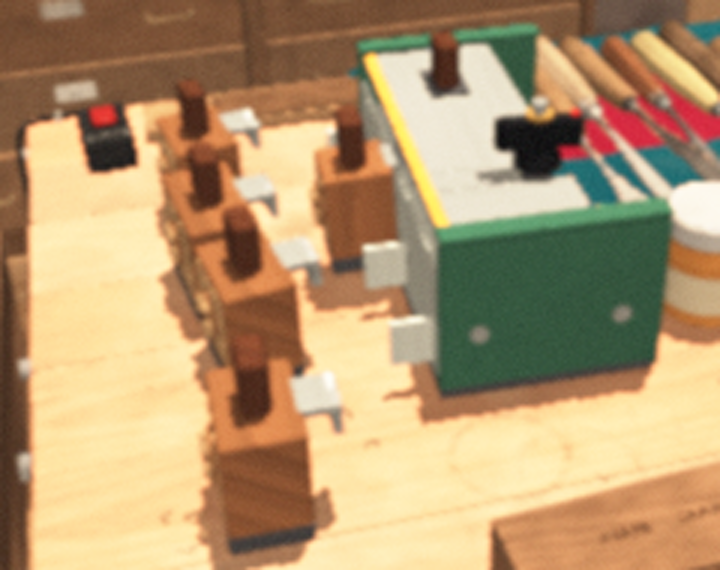

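Request:
arm_command:
  moves:
    - {"xyz": [2.6,-1.6,-0.9],"turn": [0,0,0]}
    - {"xyz": [2.6,-1.6,-0.9],"turn": [0,0,0]}
    - {"xyz": [2.6,-1.6,-0.9],"turn": [0,0,0]}
    - {"xyz": [2.6,-1.6,-0.9],"turn": [0,0,0]}
    - {"xyz": [2.6,-1.6,-0.9],"turn": [0,0,0]}
    - {"xyz": [2.6,-1.6,-0.9],"turn": [0,0,0]}
    - {"xyz": [2.6,-1.6,-0.9],"turn": [0,0,0]}
    - {"xyz": [2.6,-1.6,-0.9],"turn": [0,0,0]}
    - {"xyz": [2.6,-1.6,-0.9],"turn": [0,0,0]}
    - {"xyz": [2.6,-1.6,-0.9],"turn": [0,0,0]}
    - {"xyz": [2.6,-1.6,-0.9],"turn": [0,0,0]}
    - {"xyz": [2.6,-1.6,-0.9],"turn": [0,0,0]}
    - {"xyz": [2.6,-1.6,-0.9],"turn": [0,0,0]}
    - {"xyz": [2.6,-1.6,-0.9],"turn": [0,0,0]}
    - {"xyz": [2.6,-1.6,-0.9],"turn": [0,0,0]}
    - {"xyz": [2.6,-1.6,-0.9],"turn": [0,0,0]}

```text
time: 2.63
position: [0.4966, -0.2505, 0.3532]
ee_rot: [0.0, 0.992, 0.127, 0.0]
wrist_force: [1.2, 0.4, -0.1]
grip_width: 0.995
```

```bash
cat >> h.py <<'E'
from scipy.spatial.transform import Rotation as R
def pose():
    o=robot.observe(); q=o["ee_rot"]; return o, np.array(o["position"]), R.from_quat([q[1],q[2],q[3],q[0]])
def plan(target,yaw=None,rows=None):
    """shift in tool axes (cm) to reach target xyz (turn done after / separately)"""
    o,p,r=pose(); d=r.inv().apply(np.array(target)-p)*100
    M=r.as_matrix(); print("t %.2f pos"%o["time"],np.round(p,4),"q",np.round(o["joint_positions"],3),"F",np.round(o["wrist_force"],1),"grip %.3f"%o["grip_width"])
    cy=np.arctan2(M[1,0],M[0,0]); print("shift cm",np.round(d,2),"norm %.2f rows>=%.1f"%(np.linalg.norm(d),np.linalg.norm(d)/4.17),"yaw %.3f tilt %s"%(cy,np.round(M[:,2],4)))
    if yaw is not None:
        Rt=R.from_matrix(np.array([[np.cos(yaw),np.sin(yaw),0],[np.sin(yaw),-np.cos(yaw),0],[0,0,-1]]))
        print("turn",np.round((r.inv()*Rt).as_rotvec(),4),"shift in target axes",np.round(Rt.inv().apply(np.array(target)-p)*100,2))
    return d
E
python3 - <<'E'
from h import *
plan([0.6,0,.35],-.07)
E
```

```text
t 2.63 pos [ 0.4966 -0.2505  0.3532] q [ 0.644  0.227 -0.297  1.266  0.066  1.658 -0.956] F [ 1.2  0.4 -0.1] grip 0.995
shift cm [ 16.34 -21.63   0.32] norm 27.11 rows>=6.5 yaw 0.256 tilt [ 5.e-04 -2.e-04 -1.e+00]
turn [ 3.000e-04 -4.000e-04  3.256e-01] shift in target axes [  8.56 -25.72   0.32]
```

Request:
arm_command:
  moves:
    - {"xyz": [2.0,-2.7,0],"turn": [0,0,0]}
    - {"xyz": [2.0,-2.7,0],"turn": [0,0,0]}
    - {"xyz": [2.0,-2.7,0],"turn": [0,0,0]}
    - {"xyz": [2.0,-2.7,0],"turn": [0,0,0]}
    - {"xyz": [2.0,-2.7,0],"turn": [0,0,0]}
    - {"xyz": [2.0,-2.7,0],"turn": [0,0,0]}
    - {"xyz": [2.0,-2.7,0],"turn": [0,0,-0.12]}
    - {"xyz": [2.0,-2.7,0],"turn": [0,0,-0.12]}
    - {"xyz": [0,0,0],"turn": [0,0,-0.12]}
    - {"xyz": [0,0,0],"turn": [0,0,-0.12]}
    - {"xyz": [0,0,0],"turn": [0,0,-0.12]}
    - {"xyz": [0,0,0],"turn": [0,0,-0.12]}
    - {"xyz": [0,0,0],"turn": [0,0,-0.12]}
    - {"xyz": [0,0,0],"turn": [0,0,-0.12]}
    - {"xyz": [0,0,0],"turn": [0,0,-0.12]}
    - {"xyz": [0,0,0],"turn": [0,0,-0.12]}
    - {"xyz": [0,0,0],"turn": [0,0,-0.12]}
    - {"xyz": [0,0,0],"turn": [0,0,-0.12]}
    - {"xyz": [0,0,0],"turn": [0,0,-0.12]}
    - {"xyz": [0,0,0],"turn": [0,0,-0.12]}

```text
time: 4.3
position: [0.5922, -0.0011, 0.3526]
ee_rot: [0.0, 0.565, 0.825, 0.0]
wrist_force: [-1.1, 0.5, -0.1]
grip_width: 0.998
```

```bash
python3 - <<'E'
from h import *
plan([0.62,0,.35],3.07)
E
```

```text
t 4.30 pos [ 0.5922 -0.0011  0.3526] q [ 0.421  0.367 -0.696  1.149  0.234  1.703  0.161] F [-1.1  0.5 -0.1] grip 0.998
shift cm [-0.91  2.63  0.26] norm 2.80 rows>=0.7 yaw 1.942 tilt [ 2.e-04 -0.e+00 -1.e+00]
turn [ 1.0000e-04  2.0000e-04 -1.1285e+00] shift in target axes [-2.77  0.31  0.26]
```

Request:
arm_command:
  moves:
    - {"xyz": [0,0,0],"turn": [0,0,-0.113]}
    - {"xyz": [0,0,0],"turn": [0,0,-0.113]}
    - {"xyz": [0,0,0],"turn": [0,0,-0.113]}
    - {"xyz": [0,0,0],"turn": [0,0,-0.113]}
    - {"xyz": [0,0,0],"turn": [0,0,-0.113]}
    - {"xyz": [0,0,0],"turn": [0,0,-0.113]}
    - {"xyz": [0,0,0],"turn": [0,0,-0.113]}
    - {"xyz": [0,0,0],"turn": [0,0,-0.113]}
    - {"xyz": [0,0,0],"turn": [0,0,-0.113]}
    - {"xyz": [0,0,0],"turn": [0,0,-0.113]}
    - {"xyz": [-1.4,0.1,0],"turn": [0,0,0]}
    - {"xyz": [-1.4,0.1,0],"turn": [0,0,0]}
    - {"xyz": [0,0,0],"turn": [0,0,0]}
    - {"xyz": [0,0,0],"turn": [0,0,0]}

```text
time: 5.47
position: [0.6203, -0.001, 0.3519]
ee_rot: [-0.0, 0.038, 0.999, 0.0]
wrist_force: [-0.4, 0.1, 0.5]
grip_width: 0.998
```

```bash
python3 - <<'E'
from h import *
plan([0.68,-.03,.25],3.07)
w=cams.capture("wrist"); save(w,"w2.png"); print(w["extrinsics"])
for q,z in dict(drying_rail=0,keeper_grip=.138,knob_grip=.146,bay_0=.095,narrow_tablet=.02).items():
    for e in cams.mark_of(w,q)[:4]: print(q,round(e["confidence"],2),np.round(e["centre"],1),np.round(onzw(w,e["centre"],z),4))
E
```

```text
t 5.47 pos [ 0.6203 -0.001   0.3519] q [ 0.468  0.479 -0.868  1.054  0.365  1.752  1.223] F [-0.4  0.1  0.5] grip 0.998
shift cm [-6.18 -2.45 10.19] norm 12.16 rows>=2.9 yaw 3.066 tilt [-9.e-04  8.e-04 -1.e+00]
turn [ 0.0007 -0.001  -0.0042] shift in target axes [-6.16 -2.47 10.19]
[[ 7.50746304e-02 -9.47266211e-01 -3.11529332e-01  5.41082506e-01]
 [ 9.97177901e-01  7.12586606e-02  2.36312928e-02  4.33878906e-03]
 [-1.85962222e-04 -3.12424276e-01  9.49942649e-01  5.17231796e-01]
 [ 0.00000000e+00  0.00000000e+00  0.00000000e+00  1.00000000e+00]]
drying_rail 0.88 [344.  141.3] [0.6143 0.0405 0.    ]
drying_rail 0.62 [400.3 193.4] [0.7134 0.1369 0.    ]
drying_rail 0.53 [404.9  62.5] [0.4844 0.152  0.    ]
keeper_grip 0.74 [397.5 190.9] [0.6637 0.0977 0.138 ]
knob_grip 0.93 [292.2 216.1] [ 0.6851 -0.0416  0.146 ]
bay_0 0.76 [281.6 144.8] [ 0.5991 -0.0521  0.095 ]
bay_0 0.55 [407.6 144.1] [0.6096 0.1239 0.095 ]
narrow_tablet 0.66 [343.2 121.3] [0.5789 0.0398 0.02  ]
```

View pics/w2.png

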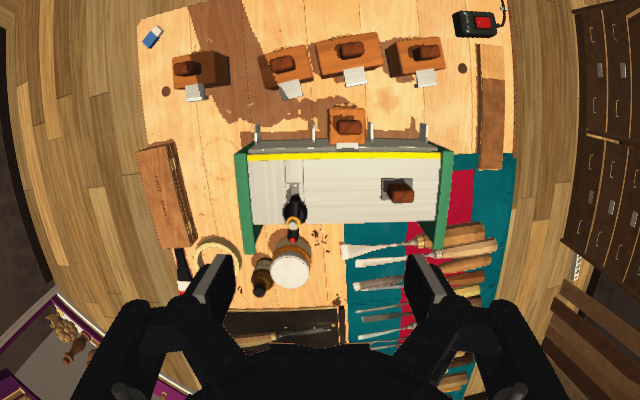

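```bash
python3 - <<'E'
from h import *
from scipy.optimize import least_squares
t=cams.capture("top"); s=cams.capture("side"); w=cams.capture("wrist")
save(t,"top3.png",(190,110,450,300),3)
loc={"b0":(0,.088,.095),"b1":(0,0,.095),"b2":(0,-.088,.095),"o":(0,0,0)}
def W(x,l): c,s_=np.cos(x[2]),np.sin(x[2]); return np.array([x[0]+c*l[0]-s_*l[1],x[1]+s_*l[0]+c*l[1],l[2]])
x0=np.array([.607,.037,-.06]); obs=[]
for n,p,f in (("top",t,proj),("side",s,proj),("wrist",w,projw)):
    for q in ("bay_0","drying_rail"):
        for e in cams.mark_of(p,q):
            for k in (["b0","b1","b2"] if q=="bay_0" else ["o"]):
                d=np.linalg.norm(f(p,W(x0,loc[k]))[0]-e["centre"])
                if d<6: obs.append((n,p,f,loc[k],k,np.array(e["centre"])))
fun=lambda x: np.concatenate([f(p,W(x,l))[0]-c for n,p,f,l,k,c in obs])
r=least_squares(fun,x0,loss="soft_l1"); x=r.x; print(np.round(x,4))
for (n,_,_,_,k,c),e in zip(obs,fun(x).reshape(-1,2)): print(n,k,np.round(e,1))
# knob & keeper multi-view triangulation
for q in ("knob_grip","keeper_grip"):
    cs=[(p,f,np.array(cams.mark_of(p,q)[0]["centre"])) for p,f in ((t,proj),(s,proj),(w,projw))]
    g=lambda X:np.concatenate([f(p,X)[0]-c for p,f,c in cs])
    rr=least_squares(g,[.67,0,.14],loss="soft_l1"); X=rr.x
    c,s_=np.cos(x[2]),np.sin(x[2]); d=X[:2]-x[:2]
    print(q,np.round(X,4),"local",np.round([c*d[0]+s_*d[1],-s_*d[0]+c*d[1]],4),np.round(g(X),1))
# overlay
for p,f,n in ((t,proj,"ov_top.png"),(w,projw,"ov_w.png")):
    im=p["pixels"][:,:,::-1].copy(); im=cv2.resize(im,None,fx=3,fy=3,interpolation=cv2.INTER_CUBIC)
    def L(a,b,col):
        A=[f(p,W(x,np.array(a)+(np.array(b)-np.array(a))*u))[0]*3+1 for u in np.linspace(0,1,9)]
        cv2.polylines(im,[np.int32(A)],False,col,1)
    L((0,-.136,.095),(0,.136,.095),(0,0,255))
    for y in (-.132,-.044,.044,.132): L((0,y,.055),(-.03,y,.055),(255,0,0)); L((-.03,y,.055),(-.03,y,.02),(255,0,0))
    for y in (-.15,-.138,.138,.15): L((0,y,.124),(.15,y,.124),(255,0,255)) 
    c=f(p,W(x,(.06,0,.1)))[0]*3
    a,b=np.int32(np.maximum(c-[400,300],0)); cv2.imwrite("pics/"+n,im[b:b+600,a:a+800])
np.save("rail.npy",x)
E
```

```text
[ 0.6069  0.0349 -0.051 ]
top b1 [-1.7  2.5]
top b0 [ 4.  -0.6]
top o [ 1.9 -1.6]
side b0 [-0.4 -0.2]
side b1 [-1.8 -0.1]
side b2 [0.7 1.3]
side o [-2.8 -0.3]
wrist b1 [ 2.4 -1.5]
wrist b0 [-0.4  2.8]
wrist b2 [-1.2  2.5]
wrist o [ 3.  -0.5]Traceback (most recent call last):
  File "<stdin>", line 19, in <module>
IndexError: list index out of range
```

```bash
cat > fit.py <<'E'
from h import *
import pickle
from scipy.optimize import least_squares
def W(x,l): c,s_=np.cos(x[2]),np.sin(x[2]); return np.array([x[0]+c*l[0]-s_*l[1],x[1]+s_*l[0]+c*l[1],l[2]])
def loc_(x,X): c,s_=np.cos(x[2]),np.sin(x[2]); d=np.array(X)[:2]-x[:2]; return np.array([c*d[0]+s_*d[1],-s_*d[0]+c*d[1]])
E
python3 - <<'E'
from fit import *
t=cams.capture("top"); w=cams.capture("wrist")
t["pixels"]=cv2.imread("pics/top0.png")[:,:,::-1]
pickle.dump((t,w),open("tw.pkl","wb"))
# yellow edge of keeper: detect in wrist
for n,p,f in (("top",t,onz),("w",w,onzw)):
    hsv=cv2.cvtColor(np.ascontiguousarray(p["pixels"]),cv2.COLOR_RGB2HSV)
    m=cv2.inRange(hsv,(24,150,120),(36,255,255)); k,lab,st,_=cv2.connectedComponentsWithStats(m)
    i=1+np.argmax(st[1:,4]); v,u=np.nonzero(lab==i); print(n,st[i])
    P=np.array([f(p,(a,b),.124)[:2] for a,b in zip(u,v)])
    c=np.polyfit(P[:,1],P[:,0],1); print("slope",c,"yaw",-np.arctan(c[0]),P[:,1].min(),P[:,1].max())
E
```

```text
top [225 176 129  13 413]
slope [0.05551505 0.61159135] yaw -0.055458128132005825 -0.06035340664792853 0.16539666160170843
w [ 247  152  194    9 1160]
slope [0.05374977 0.61269125] yaw -0.05369810248026783 -0.09661501040437953 0.1619916873886639
```

```bash
cat > ov.py <<'E'
from fit import *
import sys
t,w=pickle.load(open("tw.pkl","rb")); x=np.array([float(a) for a in sys.argv[1:4]])
for p,f,n,S in ((t,proj,"ov_top%s.png"%sys.argv[4],4),(w,projw,"ov_w%s.png"%sys.argv[4],3)):
    im=p["pixels"][:,:,::-1].copy(); im=cv2.resize(im,None,fx=S,fy=S,interpolation=cv2.INTER_CUBIC)
    def L(a,b,col):
        A=[(f(p,W(x,np.array(a)+(np.array(b)-np.array(a))*u))[0]+.5)*S for u in np.linspace(0,1,9)]
        cv2.polylines(im,[np.int32(A)],False,col,1)
    L((0,-.136,.095),(0,.136,.095),(0,0,255))
    for y in (-.132,-.044,.044,.132): L((0,y,.055),(-.03,y,.055),(255,0,0)); L((-.03,y,.055),(-.03,y,.02),(255,0,0))
    for y in (-.15,-.138,.138,.15): L((0,y,.124),(.15,y,.124),(255,0,255)) 
    c=f(p,W(x,(.04,0,.1)))[0]*S
    a,b=np.int32(np.maximum(c-[400,300],0)); cv2.imwrite("pics/"+n,im[b:b+600,a:a+800])
E
python3 ov.py .607 .035 -.0545 1
```

```text
(no output)
```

View pics/ov_top1.png

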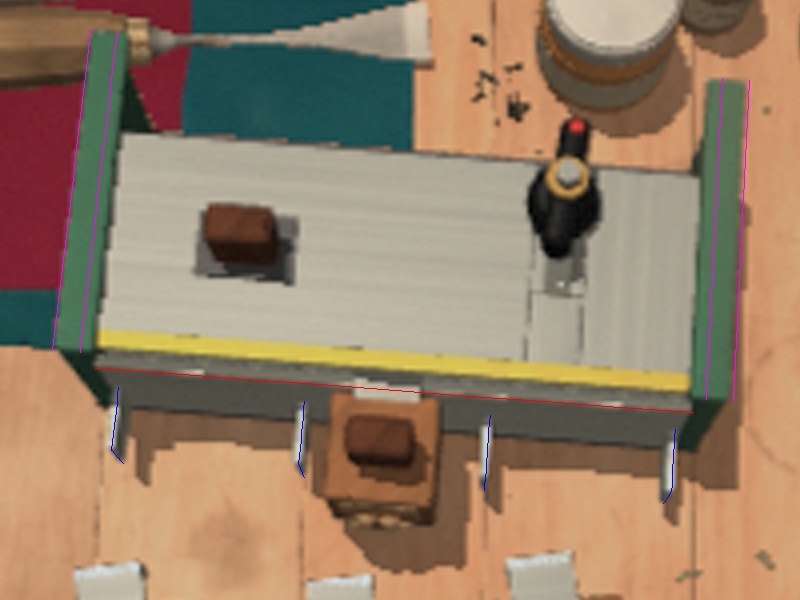

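View pics/ov_w1.png

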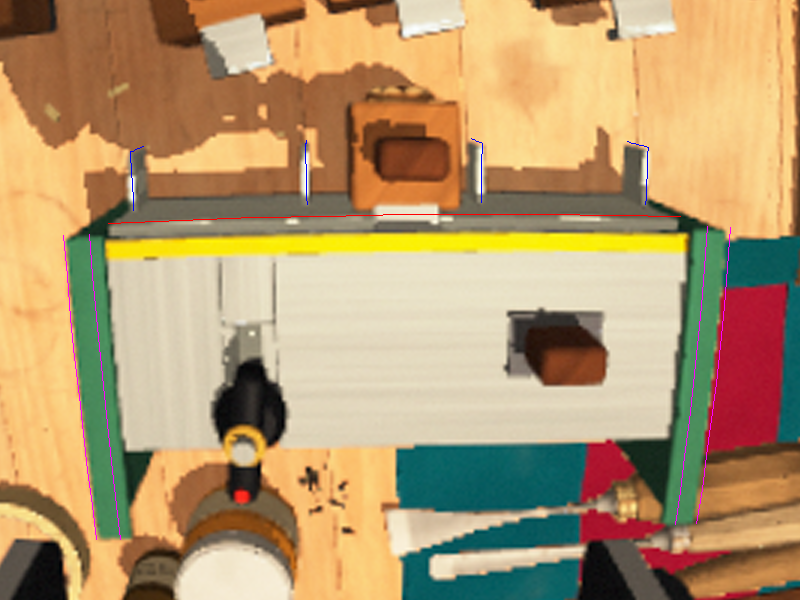

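Request:
arm_command:
  moves:
    - {"xyz": [-1.34,-0.7,2.8],"turn": [0,0,0]}
    - {"xyz": [-1.34,-0.7,2.8],"turn": [0,0,0]}
    - {"xyz": [-1.34,-0.7,2.8],"turn": [0,0,0]}
    - {"xyz": [-1.34,-0.7,2.8],"turn": [0,0,0]}
    - {"xyz": [-1.34,-0.7,2.8],"turn": [0,0,0]}
    - {"xyz": [0,0,0],"turn": [0,0,0]}
    - {"xyz": [0,0,0],"turn": [0,0,0]}

```text
time: 6.95
position: [0.6836, -0.0417, 0.2104]
ee_rot: [-0.002, 0.038, 0.999, 0.0]
wrist_force: [-0.4, 0.1, 1.7]
grip_width: 1.002
```

```bash
python3 - <<'E'
from fit import *
x=np.array([.607,.035,-.0545]); np.save("rail.npy",x)
w=cams.capture("wrist"); save(w,"w4.png",(200,120,440,320),3)
plan([.684,-.041,.127])
for q,z in dict(keeper_grip=.138,knob_grip=.146).items():
    for e in cams.mark_of(w,q)[:2]: X=onzw(w,e["centre"],z); print(q,round(e["confidence"],2),np.round(e["centre"],1),np.round(X,4),loc_(x,X))
E
```

```text
t 7.00 pos [ 0.6842 -0.0406  0.2129] q [ 0.475  0.642 -0.815  1.135  0.45   1.537  1.25 ] F [1.7 0.4 0.9] grip 0.997
shift cm [ 0.01 -0.05  8.59] norm 8.59 rows>=2.1 yaw 3.066 tilt [-5.e-04  1.e-03 -1.e+00]
keeper_grip 0.85 [480.7 168. ] [0.6657 0.0987 0.138 ] [0.05516386 0.06677517]
knob_grip 0.59 [323.5 205.6] [ 0.6862 -0.0393  0.146 ] [ 0.08314003 -0.06986298]
```

View pics/w4.png

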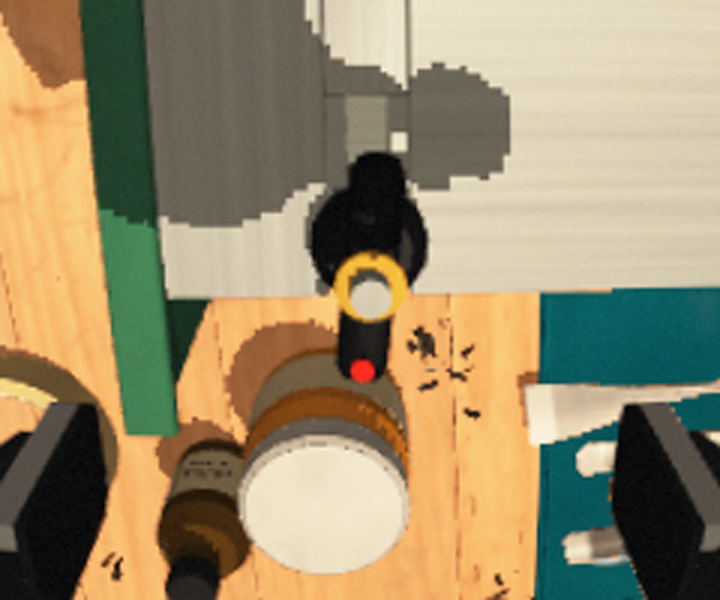

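```bash
python3 - <<'E'
from fit import *
x=np.load("rail.npy"); w=cams.capture("wrist")
for n,uv in dict(red=(362,372),farend=(362,381),nearend=(377,153),nl=(352,185),nr=(404,185)).items():
    uv=(200+uv[0]/3,120+uv[1]/3)
    for z in (.146,.158): X=onzw(w,uv,z); print(n,z,np.round(X,4),np.round(loc_(x,X),4))
plan([.684,-.041,.127])
E
```

```text
red 0.146 [ 0.7239 -0.0421  0.146 ] [ 0.1209 -0.0706]
red 0.158 [ 0.7178 -0.0417  0.158 ] [ 0.1148 -0.0706]
farend 0.146 [ 0.7267 -0.0423  0.146 ] [ 0.1238 -0.0707]
farend 0.158 [ 0.7205 -0.0419  0.158 ] [ 0.1175 -0.0706]
nearend 0.146 [ 0.6612 -0.0337  0.146 ] [ 0.0579 -0.0656]
nearend 0.158 [ 0.6584 -0.0337  0.158 ] [ 0.055  -0.0658]
nl 0.146 [ 0.6693 -0.0408  0.146 ] [ 0.0664 -0.0723]
nl 0.158 [ 0.666  -0.0405  0.158 ] [ 0.0631 -0.0721]
nr 0.146 [ 0.6703 -0.0272  0.146 ] [ 0.0666 -0.0587]
nr 0.158 [ 0.667  -0.0276  0.158 ] [ 0.0633 -0.0592]
t 7.15 pos [ 0.6849 -0.0398  0.2153] q [ 0.475  0.639 -0.816  1.134  0.45   1.536  1.25 ] F [ 0.1 -1.2  0.4] grip 0.999
shift cm [ 0.11 -0.13  8.83] norm 8.83 rows>=2.1 yaw 3.067 tilt [ 3.6e-03  5.0e-04 -1.0e+00]
```

```bash
python3 - <<'E'
from fit import *
t,_=pickle.load(open("tw.pkl","rb")); s=cams.capture("side")
print(tri(*ray(t,(354,90)),*ray(s,(429,199))))
print(tri(*ray(t,(384,74)),*ray(s,(456,209))))
for i in range(3):
    o,p,r=pose(); print(p)
    cams.capture("side")
plan([.688,-.039,.128],3.01)
E
```

```text
(array([ 0.81145404, -0.06507897,  0.07910248]), np.float64(0.0032779234820292987))
(array([ 0.84124352, -0.12190927,  0.08550021]), np.float64(0.0004194323283526762))
[ 0.68485939 -0.04002358  0.21508601]
[ 0.68477896 -0.04025426  0.21472483]
[ 0.68469276 -0.040491    0.21436405]
t 7.35 pos [ 0.6846 -0.0407  0.2139] q [ 0.475  0.64  -0.815  1.135  0.451  1.536  1.25 ] F [-0.8 -1.1 -1.2] grip 1.001
shift cm [-0.31  0.2   8.6 ] norm 8.60 rows>=2.1 yaw 3.066 tilt [ 1.9e-03 -2.0e-04 -1.0e+00]
turn [-0.      0.0019  0.0562] shift in target axes [-0.32  0.21  8.59]
```

Request:
arm_command:
  moves:
    - {"xyz": [-0.15,0.1,1.0],"turn": [0,0,0.028]}
    - {"xyz": [-0.15,0.1,2.0],"turn": [0,0,0.028]}
    - {"xyz": [0,0,2.0],"turn": [0,0,0]}
    - {"xyz": [0,0,1.6],"turn": [0,0,0]}
    - {"xyz": [0,0,1.0],"turn": [0,0,0]}
    - {"xyz": [0,0,0.5],"turn": [0,0,0]}
    - {"xyz": [0,0,0.3],"turn": [0,0,0]}
    - {"xyz": [0,0,0],"turn": [0,0,0]}
    - {"xyz": [0,0,0],"turn": [0,0,0]}
    - {"xyz": [0,0,0],"turn": [0,0,0]}
  claw: 0
  newtons: 60

```text
time: 8.18
position: [0.6881, -0.0392, 0.1298]
ee_rot: [0.001, 0.066, 0.998, 0.0]
wrist_force: [0.6, -0.3, -0.4]
grip_width: 0.501
```

```bash
python3 - <<'E'
from fit import *
plan([.688,-.039,.128],3.01)
w=cams.capture("wrist"); save(w,"w5.png",(140,120,500,390),2)
for i in range(3):
    cams.capture("side"); print(pose()[1])
E
```

```text
t 8.18 pos [ 0.6881 -0.0392  0.1298] q [ 0.479  0.689 -0.786  1.252  0.476  1.383  1.165] F [ 0.6 -0.3 -0.4] grip 0.501
shift cm [0.02 0.02 0.18] norm 0.18 rows>=0.0 yaw 3.010 tilt [ 1.7e-03  1.0e-04 -1.0e+00]
turn [ 0.0003  0.0017 -0.0003] shift in target axes [0.02 0.02 0.18]
[ 0.68798821 -0.03922844  0.12949801]
[ 0.68789617 -0.03924569  0.12928467]
[ 0.68781077 -0.03930872  0.12910376]
```

View pics/w5.png

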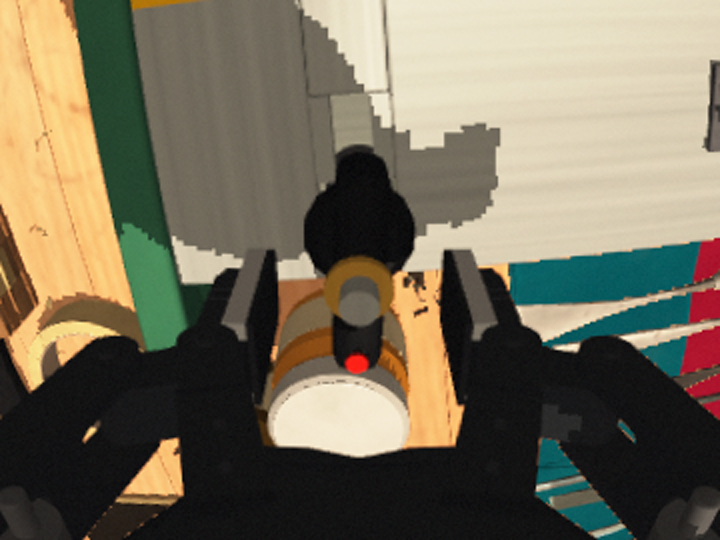

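Request:
arm_command:
  moves:
    - {"xyz": [0,0,0],"turn": [0,0,0]}
    - {"xyz": [0,0,0],"turn": [0,0,0]}
    - {"xyz": [0,0,0],"turn": [0,0,0]}
    - {"xyz": [0,0,0],"turn": [0,0,0]}
    - {"xyz": [0,0,0],"turn": [0,0,0]}
    - {"xyz": [0,0,0],"turn": [0,0,0]}
  claw: -1
  newtons: 60

```text
time: 8.88
position: [0.6877, -0.0391, 0.1288]
ee_rot: [0.0, 0.066, 0.998, 0.0]
wrist_force: [-0.7, 0.6, 2.6]
grip_width: 0.132
```

```bash
python3 - <<'E'
from fit import *
plan([.688,-.039,.128],3.01)
E
```

```text
t 8.88 pos [ 0.6877 -0.0391  0.1288] q [ 0.479  0.69  -0.786  1.253  0.476  1.382  1.165] F [-0.7  0.6  2.6] grip 0.132
shift cm [-0.03  0.02  0.08] norm 0.09 rows>=0.0 yaw 3.010 tilt [ 4.e-04  2.e-04 -1.e+00]
turn [ 0.0003  0.0004 -0.    ] shift in target axes [-0.03  0.02  0.08]
```

Request:
arm_command:
  moves:
    - {"xyz": [0,0,0],"turn": [0,0,0.06]}
    - {"xyz": [0,0,-0.04],"turn": [0,0,0.1]}
    - {"xyz": [0,0,-0.03],"turn": [0,0,0.1]}
    - {"xyz": [0,0,-0.03],"turn": [0,0,0.1]}
    - {"xyz": [0,0,-0.03],"turn": [0,0,0.1]}
    - {"xyz": [0,0,-0.03],"turn": [0,0,0.1]}
    - {"xyz": [0,0,-0.03],"turn": [0,0,0.1]}
    - {"xyz": [0,0,-0.03],"turn": [0,0,0.1]}
    - {"xyz": [0,0,-0.03],"turn": [0,0,0.1]}
    - {"xyz": [0,0,-0.03],"turn": [0,0,0.1]}

```text
time: 9.72
position: [0.6879, -0.0386, 0.1318]
ee_rot: [0.0, 0.521, 0.854, 0.001]
wrist_force: [0.6, 1.3, 2.7]
grip_width: 0.132
```

```bash
python3 - <<'E'
from fit import *
plan([.688,-.039,.132],3.01-2.9); print(pose()[0]["torque"])
w=cams.capture("wrist"); save(w,"w6.png",(140,120,500,390),2)
E
```

```text
t 9.72 pos [ 0.6879 -0.0386  0.1318] q [ 0.381  0.637 -0.604  1.255  0.352  1.352  0.27 ] F [0.6 1.3 2.7] grip 0.132
shift cm [-0.03 -0.01 -0.02] norm 0.04 rows>=0.0 yaw 2.046 tilt [ 1.1e-03  8.0e-04 -1.0e+00]
turn [ 8.0000e-04 -1.4000e-03  1.9355e+00] shift in target axes [ 0.    0.04 -0.02]
[ 0.34103897 -0.17723023  0.09272629]
```

View pics/w6.png

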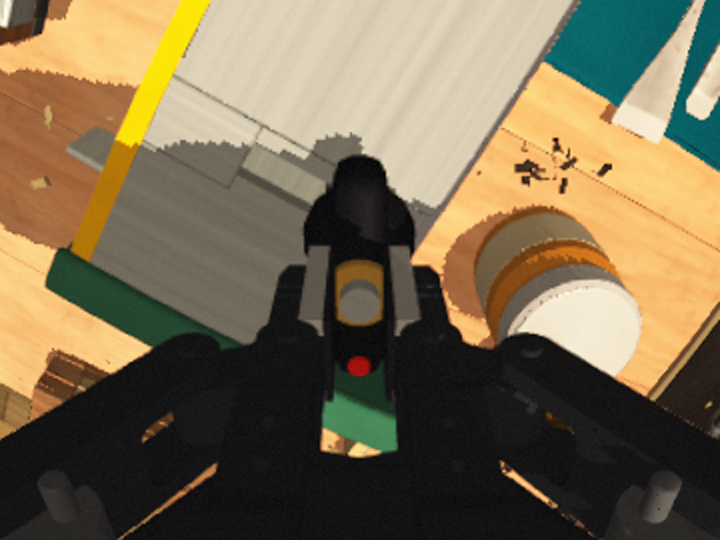

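Request:
arm_command:
  moves:
    - {"xyz": [0,0,-0.03],"turn": [0,0,0.1]}
    - {"xyz": [0,0,-0.03],"turn": [0,0,0.1]}
    - {"xyz": [0,0,-0.03],"turn": [0,0,0.1]}
    - {"xyz": [0,0,-0.04],"turn": [0,0,0.1]}
    - {"xyz": [0,0,-0.03],"turn": [0,0,0.1]}
    - {"xyz": [0,0,-0.03],"turn": [0,0,0.1]}
    - {"xyz": [0,0,-0.03],"turn": [0,0,0.1]}
    - {"xyz": [0,0,-0.03],"turn": [0,0,0.1]}
    - {"xyz": [0,0,-0.04],"turn": [0,0,0.1]}
    - {"xyz": [0,0,-0.03],"turn": [0,0,0.1]}
    - {"xyz": [0,0,-0.03],"turn": [0,0,0.1]}
    - {"xyz": [0,0,-0.03],"turn": [0,0,0.1]}
    - {"xyz": [0,0,-0.03],"turn": [0,0,0.1]}
    - {"xyz": [0,0,-0.04],"turn": [0,0,0.1]}
    - {"xyz": [0,0,-0.03],"turn": [0,0,0.1]}
    - {"xyz": [0,0,-0.03],"turn": [0,0,0.1]}
    - {"xyz": [0,0,-0.03],"turn": [0,0,0.1]}
    - {"xyz": [0,0,-0.03],"turn": [0,0,0.1]}
    - {"xyz": [0,0,-0.03],"turn": [0,0,0.1]}
    - {"xyz": [0,0,0],"turn": [0,0,0.05]}

```text
time: 11.43
position: [0.6888, -0.0392, 0.1381]
ee_rot: [0.0, 0.999, 0.048, 0.002]
wrist_force: [3.2, 1.4, 2.4]
grip_width: 0.132
```

Request:
arm_command:
  moves:
    - {"xyz": [0,0,0],"turn": [0,0,0]}
    - {"xyz": [0,0,0],"turn": [0,0,0]}

```text
time: 11.6
position: [0.6887, -0.0391, 0.138]
ee_rot: [0.0, 0.999, 0.052, 0.001]
wrist_force: [5.2, 1.0, 3.0]
grip_width: 0.134
```

```bash
python3 - <<'E'
from fit import *
plan([.688,-.039,.138],3.01-2.92); print(pose()[0]["torque"])
w=cams.capture("wrist"); save(w,"w7.png",(140,120,500,390),2)
E
```

```text
t 11.60 pos [ 0.6887 -0.0391  0.138 ] q [ 0.16   0.573 -0.235  1.26   0.131  1.321 -1.538] F [5.2 1.  3. ] grip 0.134
shift cm [-0.07 -0.02  0.  ] norm 0.07 rows>=0.0 yaw 0.103 tilt [ 2.7e-03  1.0e-04 -1.0e+00]
turn [ 0.0001 -0.0027  0.0134] shift in target axes [-0.07 -0.02  0.  ]
[ 0.11130288 -1.23583075 -0.03096552]
```

View pics/w7.png

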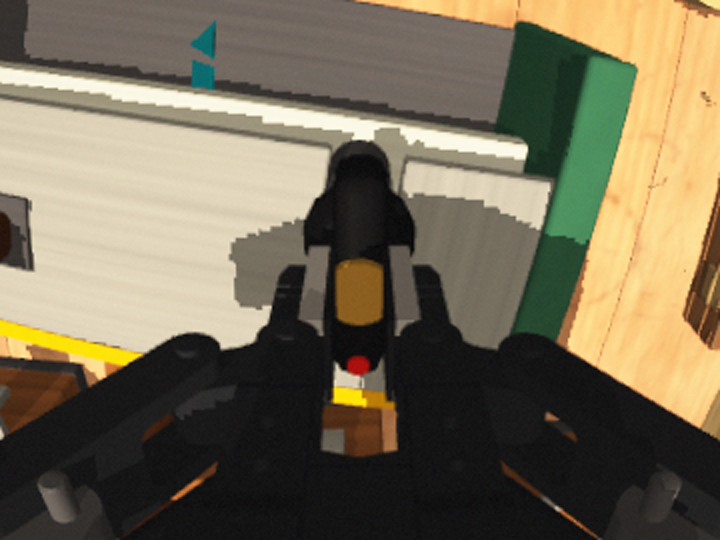

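Request:
arm_command:
  moves:
    - {"xyz": [0,0,0],"turn": [0,0,0]}
    - {"xyz": [0,0,0],"turn": [0,0,0]}
    - {"xyz": [0,0,0],"turn": [0,0,0]}
    - {"xyz": [0,0,-0.5],"turn": [0,0,0]}
    - {"xyz": [0,0,-2.0],"turn": [0,0,0]}
    - {"xyz": [0,0,-2.5],"turn": [0,0,0]}
    - {"xyz": [0,0,-2.0],"turn": [0,0,0]}
    - {"xyz": [0,0,-0.5],"turn": [0,0,0.03]}
    - {"xyz": [0,0,0],"turn": [0,0,0.06]}
    - {"xyz": [0,0,0],"turn": [0,0,0.067]}
  claw: 0.2

```text
time: 12.48
position: [0.6877, -0.0394, 0.2135]
ee_rot: [-0.0, 1.0, -0.03, 0.001]
wrist_force: [-0.7, -0.0, 0.6]
grip_width: 0.603
```

```bash
python3 - <<'E'
from fit import *
plan([.665,.098,.124],-.0545)
E
```

```text
t 12.48 pos [ 0.6877 -0.0394  0.2135] q [ 0.137  0.537 -0.208  1.144  0.106  1.469 -1.682] F [-0.7 -0.   0.6] grip 0.603
shift cm [ -3.09 -13.58   8.95] norm 16.56 rows>=4.0 yaw -0.059 tilt [ 0.0011  0.     -1.    ]
turn [-0.0001 -0.0011 -0.0047] shift in target axes [ -3.01 -13.6    8.95]
```

Request:
arm_command:
  moves:
    - {"xyz": [-0.2,-1.0,0],"turn": [0,0,0]}
    - {"xyz": [-0.5,-2.2,0],"turn": [0,0,0]}
    - {"xyz": [-0.6,-3.0,0],"turn": [0,0,0]}
    - {"xyz": [-0.6,-3.0,0.5],"turn": [0,0,0]}
    - {"xyz": [-0.5,-2.4,1.0],"turn": [0,0,0]}
    - {"xyz": [-0.4,-1.4,1.0],"turn": [0,0,0]}
    - {"xyz": [-0.2,-0.6,0.8],"turn": [0,0,0]}
    - {"xyz": [0,0,0.4],"turn": [0,0,0]}
    - {"xyz": [0,0,0],"turn": [0,0,0]}
    - {"xyz": [0,0,0],"turn": [0,0,0]}

```text
time: 13.32
position: [0.6658, 0.0954, 0.1751]
ee_rot: [0.001, 1.0, -0.03, -0.0]
wrist_force: [-0.2, -0.5, 0.1]
grip_width: 0.599
```

```bash
python3 - <<'E'
from fit import *
x=np.load("rail.npy")
w=cams.capture("wrist"); save(w,"w8.png",(140,120,500,390),2)
for e in cams.mark_of(w,"keeper_grip")[:2]: X=onzw(w,e["centre"],.138); print(round(e["confidence"],2),np.round(e["centre"],1),np.round(X,4),loc_(x,X))
plan([.665,.098,.124],-.0545)
E
```

```text
0.86 [307.8 217.1] [0.6665 0.1025 0.138 ] [0.05568696 0.07063649]
0.32 [370.8 219.3] [0.6619 0.0579 0.138 ] [0.05360913 0.02585174]
t 13.42 pos [0.6661 0.0958 0.1759] q [-0.031  0.518 -0.246  1.26   0.124  1.378 -1.9  ] F [ 0.8 -0.9  0.2] grip 0.603
shift cm [-0.13 -0.21  5.19] norm 5.20 rows>=1.2 yaw -0.060 tilt [ 1.e-03 -7.e-04 -1.e+00]
turn [ 0.0006 -0.001  -0.0055] shift in target axes [-0.13 -0.21  5.19]
```

View pics/w8.png

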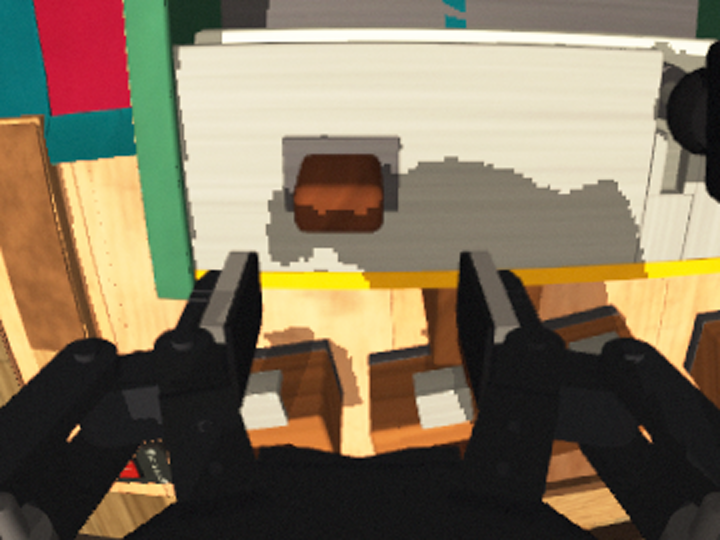

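Request:
arm_command:
  moves:
    - {"xyz": [-0.1,-0.3,0.8],"turn": [0,0,0]}
    - {"xyz": [0,-0.2,1.4],"turn": [0,0,0]}
    - {"xyz": [0,0,1.4],"turn": [0,0,0]}
    - {"xyz": [0,0,0.9],"turn": [0,0,0]}
    - {"xyz": [0,0,0.5],"turn": [0,0,0]}
    - {"xyz": [0,0,0.2],"turn": [0,0,0]}
    - {"xyz": [0,0,0],"turn": [0,0,0]}
    - {"xyz": [0,0,0],"turn": [0,0,0]}

```text
time: 14.08
position: [0.6651, 0.1032, 0.124]
ee_rot: [-0.0, 1.0, -0.029, 0.001]
wrist_force: [-0.9, -0.0, 1.3]
grip_width: 0.601
```

Request:
arm_command:
  moves:
    - {"xyz": [0,0,0],"turn": [0,0,0]}
    - {"xyz": [0,0,0],"turn": [0,0,0]}
    - {"xyz": [0,0,0],"turn": [0,0,0]}
    - {"xyz": [0,0,0],"turn": [0,0,0]}
    - {"xyz": [0,0,0],"turn": [0,0,0]}
  claw: -1
  newtons: 40

```text
time: 14.5
position: [0.6654, 0.1024, 0.1246]
ee_rot: [0.0, 1.0, -0.029, 0.001]
wrist_force: [-0.2, -3.9, 5.8]
grip_width: 0.336
```

```bash
python3 - <<'E'
from fit import *
plan([.665,.098,.124],-.0545)
w=cams.capture("wrist"); save(w,"w9.png",(140,120,500,390),2)
E
```

```text
t 14.50 pos [0.6654 0.1024 0.1246] q [-0.037  0.547 -0.246  1.331  0.134  1.278 -1.916] F [-0.2 -3.9  5.8] grip 0.336
shift cm [-0.02  0.44  0.06] norm 0.44 rows>=0.1 yaw -0.058 tilt [ 2.e-03 -6.e-04 -1.e+00]
turn [ 0.0005 -0.0021 -0.0036] shift in target axes [-0.02  0.44  0.06]
```

View pics/w9.png

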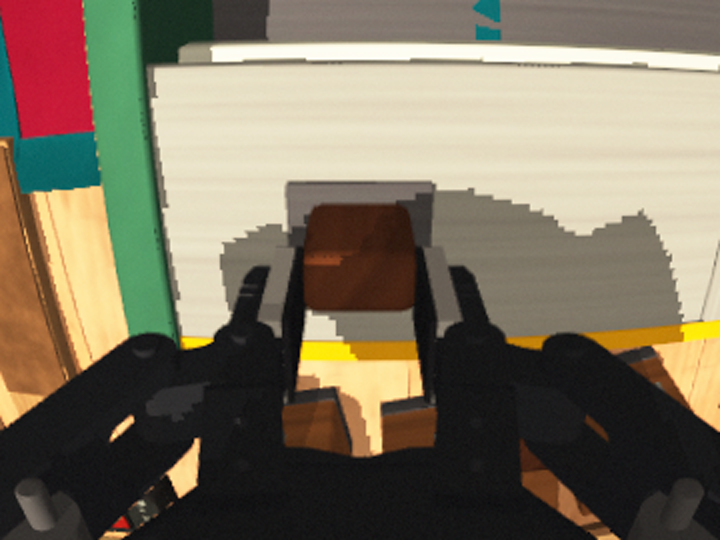

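Request:
arm_command:
  moves:
    - {"xyz": [0.2,0,0],"turn": [0,0,0]}
    - {"xyz": [0.3,0,0],"turn": [0,0,0]}
    - {"xyz": [0.4,0,0],"turn": [0,0,0]}
    - {"xyz": [0.4,0,0],"turn": [0,0,0]}
    - {"xyz": [0.4,0,0],"turn": [0,0,0]}
    - {"xyz": [0.4,0,0],"turn": [0,0,0]}
    - {"xyz": [0.4,0,0],"turn": [0,0,0]}
    - {"xyz": [0.4,0,0],"turn": [0,0,0]}
    - {"xyz": [0.4,0,0],"turn": [0,0,0]}
    - {"xyz": [0.3,0,0],"turn": [0,0,0]}
    - {"xyz": [0.2,0,0],"turn": [0,0,0]}
    - {"xyz": [0,0,0],"turn": [0,0,0]}
    - {"xyz": [0,0,0],"turn": [0,0,0]}

```text
time: 15.63
position: [0.7001, 0.1004, 0.1245]
ee_rot: [0.001, 1.0, -0.029, -0.002]
wrist_force: [-16.3, -4.2, 12.8]
grip_width: 0.336
```

```bash
python3 - <<'E'
from fit import *
plan([.665,.098,.124],-.0545)
w=cams.capture("wrist"); save(w,"w10.png",(140,120,500,390),2)
E
```

```text
t 15.63 pos [0.7001 0.1004 0.1245] q [-0.045  0.627 -0.236  1.206  0.142  1.33  -1.9  ] F [-16.3  -4.2  12.8] grip 0.336
shift cm [-3.49  0.44  0.07] norm 3.52 rows>=0.8 yaw -0.057 tilt [-0.0048 -0.0013 -1.    ]
turn [ 0.0015  0.0047 -0.0027] shift in target axes [-3.49  0.44  0.05]
```

View pics/w10.png

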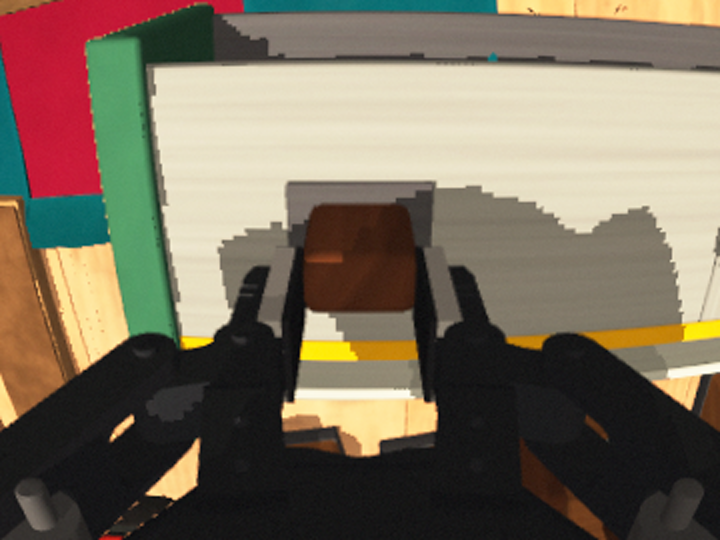

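Request:
arm_command:
  moves:
    - {"xyz": [-0.1,0,0],"turn": [0,0,0]}
    - {"xyz": [0,0,0],"turn": [0,0,0]}
    - {"xyz": [0,0,0],"turn": [0,0,0]}
    - {"xyz": [0,0,0],"turn": [0,0,0]}
    - {"xyz": [0,0,-0.5],"turn": [0,0,0]}
    - {"xyz": [0,0,-1.5],"turn": [0,0,0]}
    - {"xyz": [0,0,-2.0],"turn": [0,0,0]}
    - {"xyz": [-0.5,0.3,-2.0],"turn": [0,0,0]}
    - {"xyz": [-1.5,0.7,-1.0],"turn": [0,0,0]}
    - {"xyz": [-2.0,1.2,-0.5],"turn": [0,0,0]}
    - {"xyz": [-2.0,1.3,0],"turn": [0,0,0]}
    - {"xyz": [-2.0,1.2,0],"turn": [0,0,0]}
    - {"xyz": [-1.5,0.7,0],"turn": [0,0,0]}
    - {"xyz": [-1.0,0.3,0],"turn": [0,0,0]}
    - {"xyz": [0,0,0],"turn": [0,0,0]}
  claw: 0.2

```text
time: 16.93
position: [0.5924, 0.0493, 0.1994]
ee_rot: [0.0, 1.0, -0.029, 0.0]
wrist_force: [0.2, -0.4, -0.4]
grip_width: 0.599
```

```bash
python3 - <<'E'
from fit import *
x=np.load("rail.npy")
plan([.579,.038,.104],-.0545)
w=cams.capture("wrist"); save(w,"w11.png",(140,80,500,350),2)
for e in cams.mark_of(w,"narrow_tablet")[:2]: X=onzw(w,e["centre"],.02); print(round(e["confidence"],2),np.round(e["centre"],1),np.round(X,4),loc_(x,X))
for e in cams.mark_of(w,"keeper_grip")[:2]: X=onzw(w,e["centre"],.138); print(round(e["confidence"],2),np.round(e["centre"],1),np.round(X,4),loc_(x,X))
E
```

```text
t 16.93 pos [0.5924 0.0493 0.1994] q [ 0.057  0.334 -0.253  1.465  0.085  1.353 -1.829] F [ 0.2 -0.4 -0.4] grip 0.599
shift cm [-1.28  1.2   9.54] norm 9.70 rows>=2.3 yaw -0.058 tilt [ 9.e-04 -4.e-04 -1.e+00]
turn [ 0.0004 -0.0009 -0.0036] shift in target axes [-1.28  1.2   9.54]
0.58 [326.5 174.3] [0.5879 0.0402 0.02  ] [-0.01934973  0.00413023]
0.58 [238.3  70.9] [0.6998 0.1014 0.138 ] [0.08905003 0.07140139]
```

View pics/w11.png

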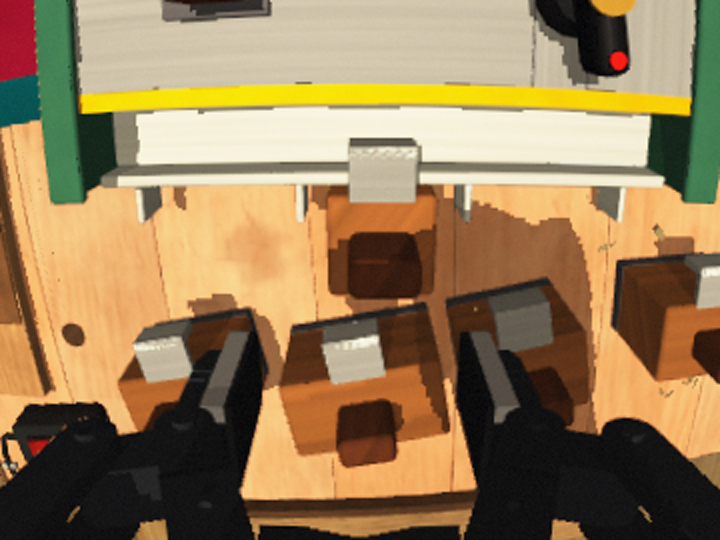

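```bash
python3 - <<'E'
from fit import *
x=np.load("rail.npy"); w=cams.capture("wrist")
def P(u,v,z): X=onzw(w,(140+u/2,80+v/2),z); print(z,np.round(X,4),np.round(loc_(x,X),4))
print("tab base back (z .10)");P(350,235,.101);P(420,235,.101)
print("tab top front");P(350,298,.138);P(420,298,.138)
print("hook");P(349,140,.101);P(418,140,.101)
print("lip front ends");P(103,180,.095);P(663,180,.095)
print("block top back edge");P(330,198,.098);P(435,198,.098)
E
```

```text
tab base back (z .10)
0.101 [0.5892 0.0538 0.101 ] [-0.0188  0.0178]
0.101 [0.5874 0.0224 0.101 ] [-0.0189 -0.0136]
tab top front
0.138 [0.5749 0.0542 0.138 ] [-0.0331  0.0174]
0.138 [0.5732 0.0262 0.138 ] [-0.0332 -0.0106]
hook
0.101 [0.632  0.0516 0.101 ] [0.0241 0.018 ]
0.101 [0.6305 0.022  0.101 ] [ 0.0241 -0.0117]
lip front ends
0.095 [0.6211 0.1689 0.095 ] [0.0068 0.1344]
0.095 [ 0.6067 -0.0987  0.095 ] [ 0.007  -0.1335]
block top back edge
0.098 [0.606  0.0617 0.098 ] [-0.0025  0.0266]
0.098 [0.6034 0.015  0.098 ] [-0.0025 -0.0202]
```

```bash
python3 - <<'E'
from fit import *
plan([.581,.039,.107],-.0545)
E
```

```text
t 17.13 pos [0.5942 0.0507 0.1985] q [ 0.056  0.339 -0.253  1.461  0.085  1.352 -1.83 ] F [-0.5  0.3  0.5] grip 0.596
shift cm [-1.25  1.24  9.14] norm 9.31 rows>=2.2 yaw -0.057 tilt [ 5.e-04  4.e-04 -1.e+00]
turn [-0.0004 -0.0005 -0.0022] shift in target axes [-1.25  1.24  9.15]
```

Request:
arm_command:
  moves:
    - {"xyz": [-0.5,0.5,0.2],"turn": [0,0,0]}
    - {"xyz": [-0.5,0.5,0.8],"turn": [0,0,0]}
    - {"xyz": [-0.2,0.2,1.6],"turn": [0,0,0]}
    - {"xyz": [0,0,2.0],"turn": [0,0,0]}
    - {"xyz": [0,0,2.0],"turn": [0,0,0]}
    - {"xyz": [0,0,1.4],"turn": [0,0,0]}
    - {"xyz": [0,0,0.7],"turn": [0,0,0]}
    - {"xyz": [0,0,0.3],"turn": [0,0,0]}
    - {"xyz": [0,0,0],"turn": [0,0,0]}
    - {"xyz": [0,0,0],"turn": [0,0,0]}

```text
time: 17.97
position: [0.5814, 0.039, 0.1091]
ee_rot: [-0.0, 1.0, -0.029, 0.001]
wrist_force: [0.0, -0.1, -0.4]
grip_width: 0.598
```

```bash
python3 - <<'E'
from fit import *
plan([.581,.039,.107],-.0545)
w=cams.capture("wrist"); save(w,"w12.png",(140,120,500,390),2)
E
```

```text
t 17.97 pos [0.5814 0.039  0.1091] q [ 0.073  0.372 -0.247  1.621  0.097  1.16  -1.824] F [ 0.  -0.1 -0.4] grip 0.598
shift cm [-0.04  0.    0.21] norm 0.21 rows>=0.1 yaw -0.057 tilt [ 1.1e-03  2.0e-04 -1.0e+00]
turn [-0.0003 -0.0011 -0.0026] shift in target axes [-0.04  0.    0.21]
```

View pics/w12.png

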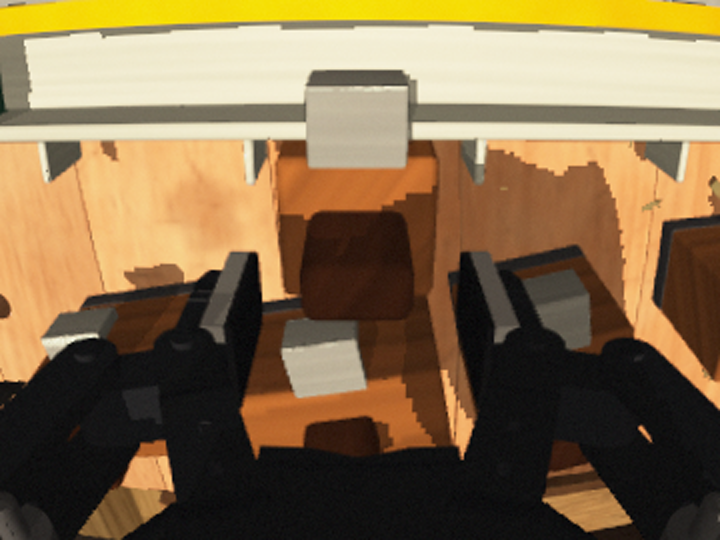

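Well centred with the tab between the pads. I'll close the jaws.

Request:
arm_command:
  moves:
    - {"xyz": [0,0,0],"turn": [0,0,0]}
    - {"xyz": [0,0,0],"turn": [0,0,0]}
    - {"xyz": [0,0,0],"turn": [0,0,0]}
    - {"xyz": [0,0,0],"turn": [0,0,0]}
    - {"xyz": [0,0,0],"turn": [0,0,0]}
    - {"xyz": [0,0,-0.2],"turn": [0,0,0]}
    - {"xyz": [0,0,-0.5],"turn": [0,0,0]}
    - {"xyz": [0,0,-0.8],"turn": [0,0,0]}
    - {"xyz": [0,0,-0.8],"turn": [0,0,0]}
    - {"xyz": [0,0,-0.8],"turn": [0,0,0]}
    - {"xyz": [0,0,-0.6],"turn": [0,0,0]}
    - {"xyz": [0,0,-0.3],"turn": [0,0,0]}
    - {"xyz": [0,0,0],"turn": [0,0,0]}
  claw: -1
  newtons: 70

```text
time: 19.1
position: [0.5815, 0.039, 0.1495]
ee_rot: [-0.0, 1.0, -0.029, 0.001]
wrist_force: [0.9, 0.3, -3.0]
grip_width: 0.312
```

```bash
python3 - <<'E'
from fit import *
plan([.50,.039,.2],-.0545)
s=cams.capture("side"); save(s,"s13.png",(230,120,430,290),4)
E
```

```text
t 19.10 pos [0.5815 0.039  0.1495] q [ 0.075  0.339 -0.25   1.571  0.087  1.241 -1.817] F [ 0.9  0.3 -3. ] grip 0.312
shift cm [-8.12  0.46 -5.06] norm 9.58 rows>=2.3 yaw -0.057 tilt [ 1.8e-03  2.0e-04 -1.0e+00]
turn [-0.0003 -0.0018 -0.0026] shift in target axes [-8.13  0.44 -5.05]
```

View pics/s13.png

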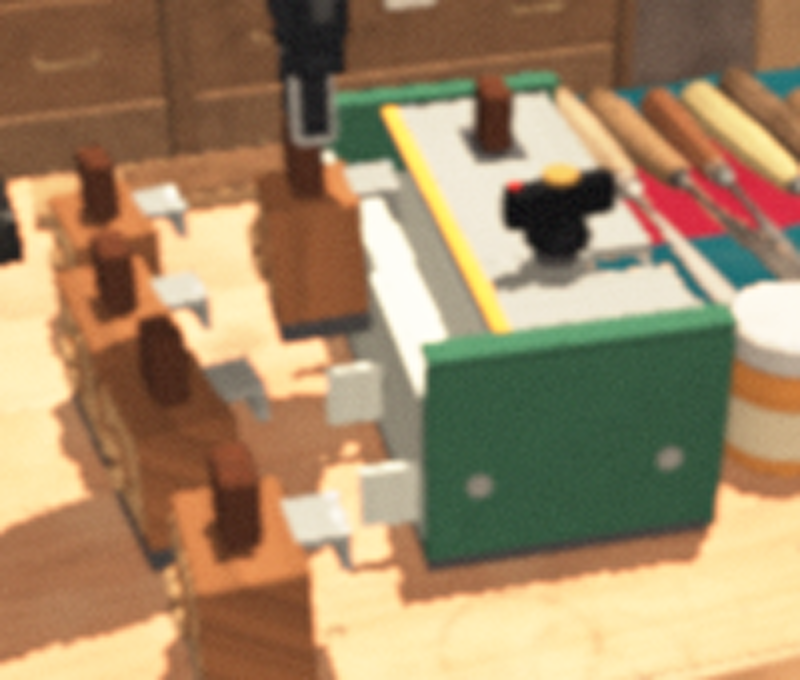

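Request:
arm_command:
  moves:
    - {"xyz": [0,0,-0.8],"turn": [0,0,0]}
    - {"xyz": [0,0,-1.6],"turn": [0,0,0]}
    - {"xyz": [-0.3,0.4,-2.0],"turn": [0,0,0]}
    - {"xyz": [-0.5,1.0,-2.0],"turn": [0,0,0]}
    - {"xyz": [-0.7,1.8,-1.2],"turn": [0,0,0]}
    - {"xyz": [-0.8,2.6,-0.4],"turn": [0,0,0]}
    - {"xyz": [-0.8,2.8,0],"turn": [0,0,0]}
    - {"xyz": [-0.8,2.8,0],"turn": [0,0,0]}
    - {"xyz": [-0.8,2.8,0],"turn": [0,0,0]}
    - {"xyz": [-0.8,2.8,0],"turn": [0,0,0]}
    - {"xyz": [-0.8,2.8,0],"turn": [0,0,0]}
    - {"xyz": [-0.7,2.8,0],"turn": [0,0,0]}
    - {"xyz": [-0.6,2.4,0],"turn": [0,0,0]}
    - {"xyz": [-0.5,2.0,0],"turn": [0,0,0]}
    - {"xyz": [-0.3,1.5,0],"turn": [0,0,0]}
    - {"xyz": [-0.1,0.8,0],"turn": [0,0,0]}
    - {"xyz": [0,0.4,0],"turn": [0,0,0]}
    - {"xyz": [0,0,0],"turn": [0,0,0]}
    - {"xyz": [0,0,0],"turn": [0,0,0]}

```text
time: 20.73
position: [0.4795, -0.2515, 0.2283]
ee_rot: [-0.0, 1.0, -0.028, -0.0]
wrist_force: [1.0, 1.0, -3.9]
grip_width: 0.304
```

```bash
python3 - <<'E'
from fit import *
plan([.48,-.255,.091],-.05)
s=cams.capture("side"); save(s,"s14.png",(180,120,420,330),3)
w=cams.capture("wrist"); save(w,"w14.png",(100,60,540,390),1.7)
E
```

```text
t 20.73 pos [ 0.4795 -0.2515  0.2283] q [ 0.469  0.196 -0.052  1.567  0.01   1.379 -1.21 ] F [ 1.   1.  -3.9] grip 0.304
shift cm [ 0.07  0.36 13.73] norm 13.73 rows>=3.3 yaw -0.056 tilt [ 0.e+00  9.e-04 -1.e+00]
turn [-0.0009  0.     -0.0057] shift in target axes [ 0.06  0.35 13.73]
```

View pics/s14.png

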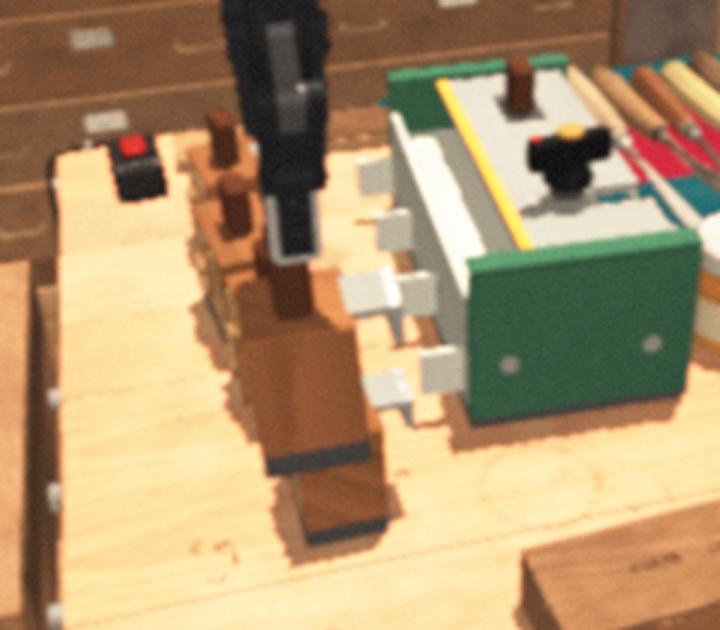

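View pics/w14.png

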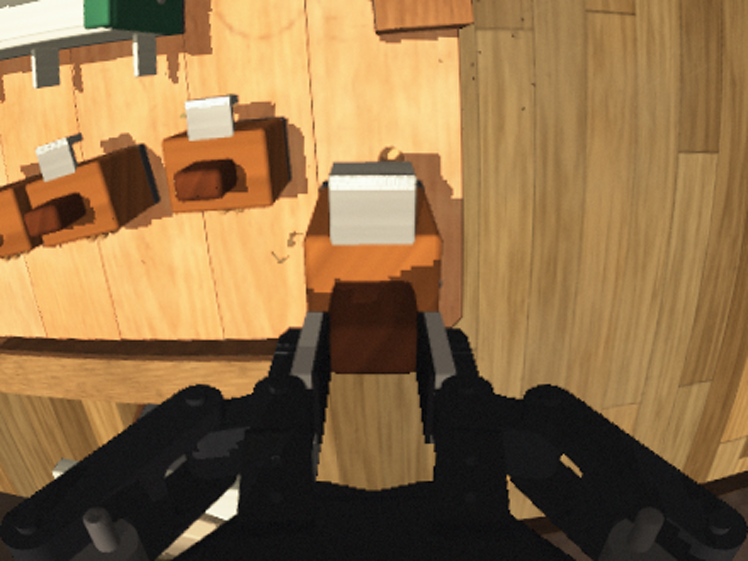

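```bash
python3 - <<'E'
from fit import *
w=cams.capture("wrist"); t,_=pickle.load(open("tw.pkl","rb"))
for u,v in ((463,100),(463,300),(200,340),(235,165),(113,205)): print(u,v,np.round(onzw(w,(100+u/1.7,60+v/1.7),0),3))
for uv in ((481,338),(470,300),(462,317)): print(uv,np.round(onz(t,uv,0),3))
# tilt of the held tablet: side view edges
s=cams.capture("side")
for e in cams.mark_of(s,"narrow_tablet")[:1]: 
    o,d=ray(s,e["centre"]); print(e["confidence"],e["centre"], o+d*((.4795-o[0])/d[0]), onz(s,e["centre"],.139))
E
```

```text
463 100 [ 0.533 -0.323  0.   ]
463 300 [ 0.369 -0.322  0.   ]
200 340 [ 0.34 -0.09  0.  ]
235 165 [ 0.493 -0.146  0.   ]
113 205 [ 0.469 -0.033  0.   ]
(481, 338) [ 0.345 -0.317 -0.   ]
(470, 300) [ 0.416 -0.299  0.   ]
(462, 317) [ 0.384 -0.282  0.   ]
0.84 [282.8, 265.8] [ 0.4795     -0.24613901  0.13303645] [ 0.47872662 -0.25299247  0.139     ]
```

Request:
arm_command:
  moves:
    - {"xyz": [0,0,0.8],"turn": [0,0,0]}
    - {"xyz": [0,0,1.6],"turn": [0,0,0]}
    - {"xyz": [0,0,2.2],"turn": [0,0,0]}
    - {"xyz": [0,0,2.4],"turn": [0,0,0]}
    - {"xyz": [0,0,2.2],"turn": [0,0,0]}
    - {"xyz": [0,0,1.6],"turn": [0,0,0]}
    - {"xyz": [0,0,1.0],"turn": [0,0,0]}
    - {"xyz": [0,0,0.6],"turn": [0,0,0]}
    - {"xyz": [0,0,0.3],"turn": [0,0,0]}
    - {"xyz": [0,0,0],"turn": [0,0,0]}
    - {"xyz": [0,0,0],"turn": [0,0,0]}

```text
time: 21.9
position: [0.4796, -0.253, 0.1022]
ee_rot: [0.0, 1.0, -0.029, 0.001]
wrist_force: [0.9, -0.0, -2.0]
grip_width: 0.311
```

```bash
python3 - <<'E'
from fit import *
plan([.48,-.255,.091],-.05)
s=cams.capture("side"); save(s,"s15.png",(220,180,370,330),5)
E
```

```text
t 21.90 pos [ 0.4796 -0.253   0.1022] q [ 0.472  0.285 -0.054  1.745  0.017  1.11  -1.215] F [ 0.9 -0.  -2. ] grip 0.311
shift cm [0.05 0.2  1.12] norm 1.14 rows>=0.3 yaw -0.057 tilt [ 1.3e-03 -5.0e-04 -1.0e+00]
turn [ 0.0005 -0.0014 -0.0071] shift in target axes [0.05 0.2  1.12]
```

View pics/s15.png

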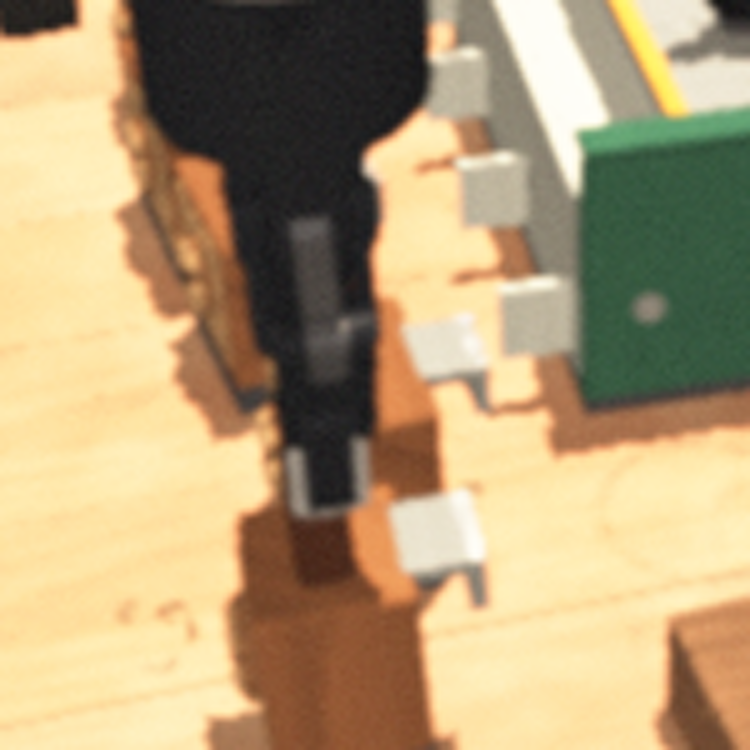

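Request:
arm_command:
  moves:
    - {"xyz": [0,0,0.25],"turn": [0,0,0]}
    - {"xyz": [0,0,0.25],"turn": [0,0,0]}
    - {"xyz": [0,0,0.1],"turn": [0,0,0]}
    - {"xyz": [0,0,0],"turn": [0,0,0]}
    - {"xyz": [0,0,0],"turn": [0,0,0]}

```text
time: 22.37
position: [0.479, -0.2527, 0.0953]
ee_rot: [-0.0, 1.0, -0.029, -0.0]
wrist_force: [-0.4, -0.9, -3.0]
grip_width: 0.31
```

Request:
arm_command:
  moves:
    - {"xyz": [0,0,0.2],"turn": [0,0,0]}
    - {"xyz": [0,0,0.1],"turn": [0,0,0]}
    - {"xyz": [0,0,0],"turn": [0,0,0]}
    - {"xyz": [0,0,0],"turn": [0,0,0]}

```text
time: 22.7
position: [0.4789, -0.2527, 0.0922]
ee_rot: [-0.0, 1.0, -0.029, -0.0]
wrist_force: [-0.2, -0.3, -2.7]
grip_width: 0.309
```

Request:
arm_command:
  moves:
    - {"xyz": [0,0,0.2],"turn": [0,0,0]}
    - {"xyz": [0,0,0],"turn": [0,0,0]}
    - {"xyz": [0,0,0.1],"turn": [0,0,0]}
    - {"xyz": [0,0,0],"turn": [0,0,0]}

```text
time: 23.03
position: [0.4807, -0.2529, 0.0907]
ee_rot: [0.0, 1.0, -0.028, 0.002]
wrist_force: [1.6, 1.4, 6.1]
grip_width: 0.315
```

Request:
arm_command:
  moves:
    - {"xyz": [0,0,0.2],"turn": [0,0,0]}
    - {"xyz": [0,0,0],"turn": [0,0,0]}
    - {"xyz": [0,0,0],"turn": [0,0,0]}

```text
time: 23.28
position: [0.4823, -0.253, 0.0903]
ee_rot: [0.001, 1.0, -0.028, 0.003]
wrist_force: [1.9, 2.0, 13.1]
grip_width: 0.313
```

Request:
arm_command:
  moves:
    - {"xyz": [0,0,-0.2],"turn": [0,0,0]}
    - {"xyz": [0,0,0],"turn": [0,0,0]}
    - {"xyz": [0,0,0],"turn": [0,0,0]}
    - {"xyz": [0,0,0],"turn": [0,0,0]}
    - {"xyz": [0,0,0],"turn": [0,0,0]}
    - {"xyz": [0,0,-0.4],"turn": [0,0,0]}
    - {"xyz": [0,0,-1.2],"turn": [0,0,0]}
    - {"xyz": [0,0,-2.2],"turn": [0,0,0]}
    - {"xyz": [0,0,-3.0],"turn": [0,0,0]}
    - {"xyz": [0,0,-3.0],"turn": [0,0,0]}
    - {"xyz": [0,-0.8,-1.8],"turn": [0,0,0]}
    - {"xyz": [0,-1.2,-0.8],"turn": [0,0,0]}
    - {"xyz": [0,-1.2,0],"turn": [0,0,0]}
    - {"xyz": [0,-0.8,0],"turn": [0,0,0]}
    - {"xyz": [0,0,0],"turn": [0,0,0]}
  claw: 0.2

```text
time: 24.53
position: [0.4812, -0.2095, 0.2117]
ee_rot: [-0.001, 1.0, -0.027, -0.001]
wrist_force: [1.2, -0.3, 0.7]
grip_width: 0.599
```

```bash
cat > tabs.py <<'E'
from fit import *
import sys
def look(name,cam="wrist"):
    w=cams.capture(cam); f=onzw if cam=="wrist" else onz
    save(w,name)
    for q in ("tablet_a","wide_tablet","narrow_tablet"):
        for e in cams.mark_of(w,q)[:4]:
            if e["confidence"]>.3: print(cam,q,round(e["confidence"],2),np.round(e["centre"],1),np.round(f(w,e["centre"],0),4))
    return w
E
python3 - <<'E'
from tabs import *
plan([.475,-.17,.093],-.05)
look("w16.png"); look("t16.png","top"); look("s16.png","side")
E
```

```text
t 24.53 pos [ 0.4812 -0.2095  0.2117] q [ 0.423  0.171 -0.082  1.634  0.013  1.34  -1.285] F [ 1.2 -0.3  0.7] grip 0.599
shift cm [-0.8  -3.89 11.88] norm 12.52 rows>=3.0 yaw -0.053 tilt [-0.0021  0.0019 -1.    ]
turn [-0.0018  0.0022 -0.0031] shift in target axes [-0.81 -3.91 11.87]
wrist tablet_a 0.83 [ 89. 184.] [0.4788 0.1496 0.    ]
wrist tablet_a 0.72 [273.4 150.2] [ 0.5024 -0.1544  0.    ]
wrist tablet_a 0.68 [190.3 166.7] [ 0.4895 -0.0401  0.    ]
wrist wide_tablet 0.92 [134.9 180.2] [0.4777 0.0542 0.    ]
wrist narrow_tablet 0.89 [356.1 161.7] [ 0.4824 -0.2561  0.    ]
top tablet_a 0.87 [391.6 253.4] [ 0.5036 -0.147   0.    ]
top tablet_a 0.77 [334.9 257.1] [ 0.4942 -0.0354  0.    ]
top tablet_a 0.77 [235.6 263.7] [0.4777 0.1578 0.    ]
top tablet_a 0.51 [288.4 267.6] [0.4721 0.055  0.    ]
top narrow_tablet 0.62 [444.4 263.5] [ 0.4857 -0.251   0.    ]
side tablet_a 0.96 [290.  285.8] [ 0.4999 -0.1511  0.    ]
side tablet_a 0.9 [278.4 252.2] [ 0.4954 -0.0498  0.    ]
side wide_tablet 0.91 [264.  222.5] [0.4814 0.063  0.    ]
side narrow_tablet 0.67 [290.7 330.2] [ 0.4819 -0.2512  0.    ]
```

View pics/w16.png

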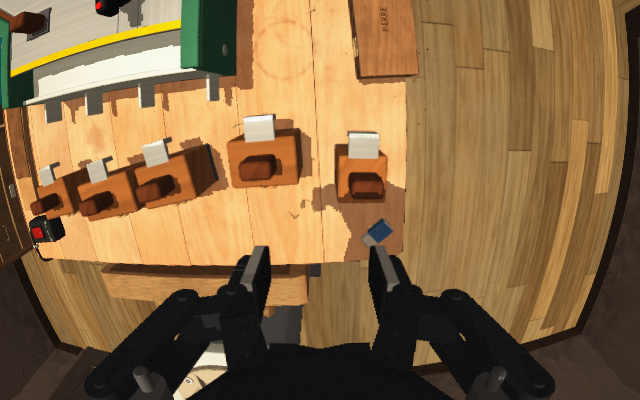

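View pics/s16.png

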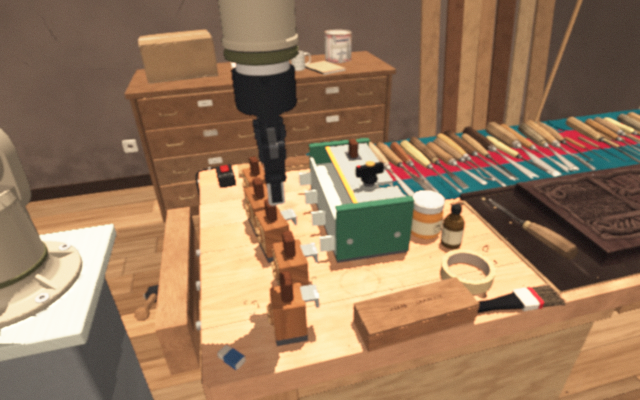

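Request:
arm_command:
  moves:
    - {"xyz": [0.3,-0.8,0.1],"turn": [0,0,0]}
    - {"xyz": [0.4,-1.5,0.3],"turn": [0,0,0]}
    - {"xyz": [0.4,-1.7,0.3],"turn": [0,0,0]}
    - {"xyz": [0.3,-1.2,0.3],"turn": [0,0,0]}
    - {"xyz": [0.2,-0.6,0.2],"turn": [0,0,0]}
    - {"xyz": [0,0,0],"turn": [0,0,0]}
    - {"xyz": [0,0,0],"turn": [0,0,0]}

```text
time: 25.72
position: [0.5006, -0.1559, 0.2013]
ee_rot: [0.0, 1.0, -0.028, -0.0]
wrist_force: [-0.4, -0.2, 1.0]
grip_width: 0.601
```

```bash
python3 - <<'E'
from tabs import *
plan([.50,-.152,.093],-.05)
w=look("w17f.png"); save(w,"w17.png",(200,100,440,300),3)
E
```

```text
t 25.72 pos [ 0.5006 -0.1559  0.2013] q [ 0.351  0.175 -0.125  1.653  0.023  1.315 -1.406] F [-0.4 -0.2  1. ] grip 0.601
shift cm [-0.08 -0.39 10.83] norm 10.84 rows>=2.6 yaw -0.057 tilt [-2.e-04 -2.e-04 -1.e+00]
turn [ 0.0002  0.0002 -0.0066] shift in target axes [-0.08 -0.38 10.83]
wrist tablet_a 0.92 [228.  179.7] [ 0.4912 -0.0413  0.    ]
wrist tablet_a 0.7 [317.8 164.1] [ 0.5037 -0.1553  0.    ]
wrist tablet_a 0.63 [ 62.3 108.7] [ 0.6242  0.225  -0.    ]
wrist wide_tablet 0.96 [166.7 194. ] [0.4778 0.0508 0.    ]
wrist narrow_tablet 0.71 [399.  175.6] [ 0.4843 -0.2556 -0.    ]
wrist narrow_tablet 0.47 [317.7 164.9] [ 0.5027 -0.1552  0.    ]
```

View pics/w17.png

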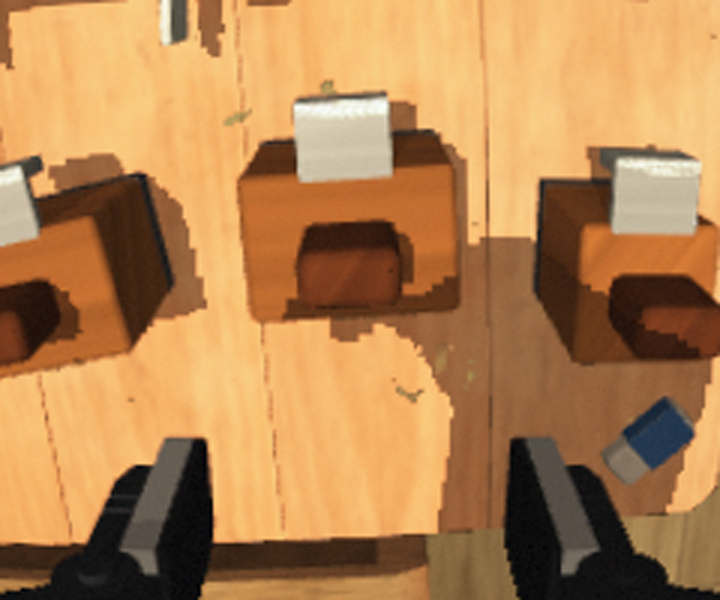

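```bash
cat >> tabs.py <<'E'
def corners(w,off,s,bl,br,fl,fr,z=.08):
    P=[onzw(w,(off[0]+u/s,off[1]+v/s),z)[:2] for u,v in (bl,br,fl,fr)]
    bl,br,fl,fr=P; c=sum(P)/4; wd=(np.linalg.norm(bl-br)+np.linalg.norm(fl-fr))/2; dp=(np.linalg.norm(bl-fl)+np.linalg.norm(br-fr))/2
    v=(bl-br)+(fl-fr); yaw=np.arctan2(-v[0],v[1]); print("centre",np.round(c,4),"width %.4f depth %.4f yaw %.3f"%(wd,dp,yaw),"yaw by sides %.3f"%np.arctan2(*(((bl-fl)+(br-fr))[::-1])))
    return c,yaw
E
python3 - <<'E'
from tabs import *
w=cams.capture("wrist")
corners(w,(200,100),3,(242,181),(453,165),(254,321),(459,306))
# tab
for u,v,z in ((303,228,.08),(392,222,.08),(300,305,.117),(398,302,.117)): print(np.round(onzw(w,(200+u/3,100+v/3),z),4))
plan([.5,-.153,.1])
E
```

```text
centre [ 0.5036 -0.1562] width 0.0671 depth 0.0470 yaw 0.018 yaw by sides 0.002
[ 0.51  -0.141  0.08 ]
[ 0.5103 -0.1694  0.08  ]
[ 0.4968 -0.1411  0.117 ]
[ 0.496 -0.169  0.117]
t 25.97 pos [ 0.5004 -0.1568  0.2015] q [ 0.352  0.175 -0.124  1.653  0.023  1.315 -1.406] F [ 0.1 -1.   1.2] grip 0.600
shift cm [-0.07 -0.38 10.15] norm 10.16 rows>=2.4 yaw -0.059 tilt [ 2.e-04 -3.e-04 -1.e+00]
```

Request:
arm_command:
  moves:
    - {"xyz": [0.1,-0.1,0.5],"turn": [0,0,-0.037]}
    - {"xyz": [0.15,-0.1,1.4],"turn": [0,0,-0.037]}
    - {"xyz": [0,0,2.2],"turn": [0,0,0]}
    - {"xyz": [0,0,2.4],"turn": [0,0,0]}
    - {"xyz": [0,0,2.0],"turn": [0,0,0]}
    - {"xyz": [0,0,1.4],"turn": [0,0,0]}
    - {"xyz": [0,0,0.8],"turn": [0,0,0]}
    - {"xyz": [0,0,0.4],"turn": [0,0,0]}
    - {"xyz": [0,0,0.1],"turn": [0,0,0]}
    - {"xyz": [0,0,0],"turn": [0,0,0]}
    - {"xyz": [0,0,0],"turn": [0,0,0]}

```text
time: 26.88
position: [0.5039, -0.1542, 0.0904]
ee_rot: [0.0, 1.0, 0.008, 0.001]
wrist_force: [0.4, -0.1, 0.1]
grip_width: 0.598
```

```bash
python3 - <<'E'
from tabs import *
plan([.503,-.155,.088],.015)
w=cams.capture("wrist"); save(w,"w18.png",(140,120,500,390),2)
E
```

```text
t 26.88 pos [ 0.5039 -0.1542  0.0904] q [ 0.351  0.27  -0.134  1.795  0.041  1.077 -1.352] F [ 0.4 -0.1  0.1] grip 0.598
shift cm [-0.09  0.08  0.24] norm 0.27 rows>=0.1 yaw 0.017 tilt [ 1.7e-03 -4.0e-04 -1.0e+00]
turn [ 0.0005 -0.0017  0.0017] shift in target axes [-0.09  0.08  0.24]
```

View pics/w18.png

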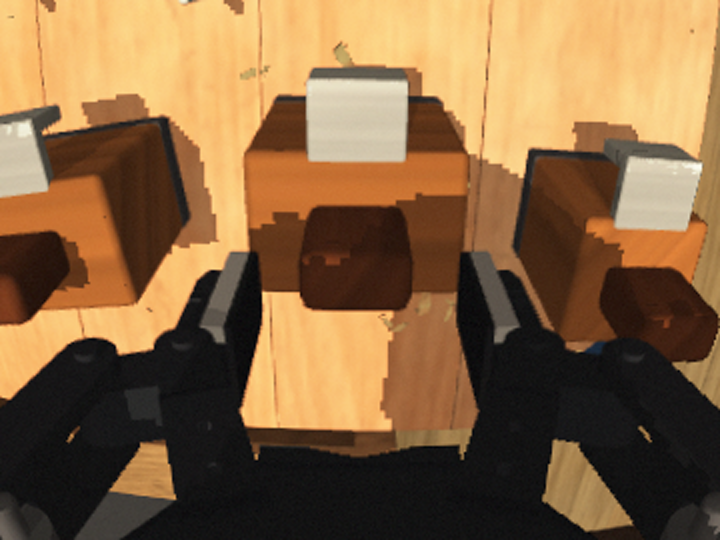

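Request:
arm_command:
  moves:
    - {"xyz": [0,0,0.1],"turn": [0,0,0]}
    - {"xyz": [0,0,0],"turn": [0,0,0]}
    - {"xyz": [0,0,0],"turn": [0,0,0]}
    - {"xyz": [0,0,0],"turn": [0,0,0]}
    - {"xyz": [0,0,0],"turn": [0,0,0]}
    - {"xyz": [0,0,-0.3],"turn": [0,0,0]}
    - {"xyz": [0,0,-0.8],"turn": [0,0,0]}
    - {"xyz": [0,0,-1.4],"turn": [0,0,0]}
    - {"xyz": [0,0,-1.4],"turn": [0,0,0]}
    - {"xyz": [0,0,-1.2],"turn": [0,0,0]}
    - {"xyz": [0,0,-0.6],"turn": [0,0,0]}
    - {"xyz": [0,0,-0.2],"turn": [0,0,0]}
    - {"xyz": [0,0,0],"turn": [0,0,0]}
    - {"xyz": [0,0,0],"turn": [0,0,0]}
  claw: -1
  newtons: 80

```text
time: 28.1
position: [0.5027, -0.1539, 0.1466]
ee_rot: [-0.0, 1.0, 0.008, -0.001]
wrist_force: [-1.1, -0.3, -4.9]
grip_width: 0.31
```

```bash
python3 - <<'E'
from tabs import *
x=np.load("rail.npy")
for b in (.088,0,-.088): print(b,"pre",np.round(W(x,(-.065,b,0)),4),"hang",np.round(W(x,(-.030,b,0)),4))
T=W(x,(-.065,-.088,.15)); print(pose()[0]["wrist_force"])
plan(T,-.0545)
w=look("w19f.png"); save(w,"w19.png",(140,120,500,390),2)
E
```

```text
0.088 pre [0.5469 0.1264 0.    ] hang [0.5818 0.1245 0.    ]
0 pre [0.5421 0.0385 0.    ] hang [0.577  0.0366 0.    ]
-0.088 pre [ 0.5373 -0.0493  0.    ] hang [ 0.5723 -0.0512  0.    ]
[-1.05787022 -0.29226094 -4.93849182]
t 28.10 pos [ 0.5027 -0.1539  0.1466] q [ 0.353  0.217 -0.135  1.728  0.031  1.2   -1.344] F [-1.1 -0.3 -4.9] grip 0.310
shift cm [  3.64 -10.39  -0.34] norm 11.02 rows>=2.6 yaw 0.017 tilt [-1.2e-03  4.0e-04 -1.0e+00]
turn [-0.0004  0.0012  0.0713] shift in target axes [  2.89 -10.63  -0.34]
wrist tablet_a 0.79 [216.9 188.3] [ 0.4897 -0.0435  0.    ]
wrist tablet_a 0.76 [ 85.6 195.2] [0.4791 0.1523 0.    ]
wrist tablet_a 0.57 [320.  194.3] [ 0.4847 -0.1559 -0.    ]
wrist wide_tablet 0.58 [144.9 199. ] [0.4757 0.0523 0.    ]
wrist narrow_tablet 0.71 [410.8 201. ] [ 0.4788 -0.2557  0.    ]
```

View pics/w19.png

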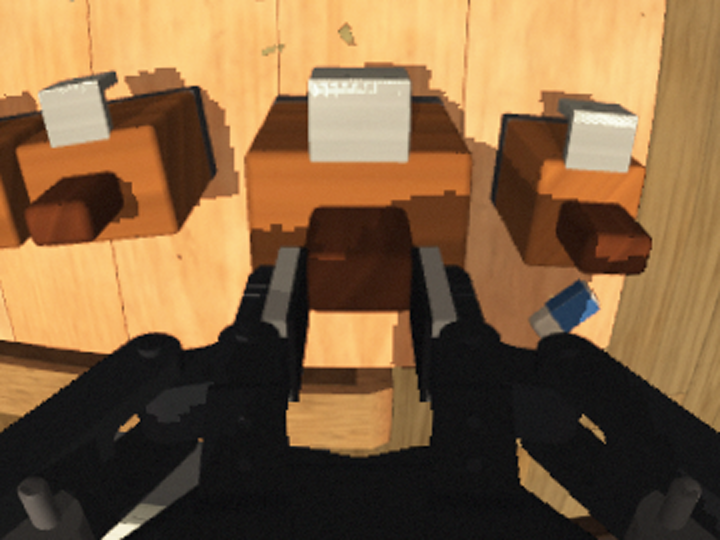

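Request:
arm_command:
  moves:
    - {"xyz": [0,0,-0.8],"turn": [0,0,0.02]}
    - {"xyz": [0,0,-1.4],"turn": [0,0,0.025]}
    - {"xyz": [0,0,-1.4],"turn": [0,0,0.026]}
    - {"xyz": [0.3,-0.6,-0.7],"turn": [0,0,0]}
    - {"xyz": [0.6,-1.2,0],"turn": [0,0,0]}
    - {"xyz": [0.9,-1.7,0],"turn": [0,0,0]}
    - {"xyz": [1.1,-1.9,0],"turn": [0,0,0]}
    - {"xyz": [1.1,-1.9,0],"turn": [0,0,0]}
    - {"xyz": [1.0,-1.5,0],"turn": [0,0,0]}
    - {"xyz": [0.7,-1.0,0],"turn": [0,0,0]}
    - {"xyz": [0.4,-0.5,0],"turn": [0,0,0]}
    - {"xyz": [0.2,-0.3,0],"turn": [0,0,0]}
    - {"xyz": [0,0,0],"turn": [0,0,0]}
    - {"xyz": [0,0,0],"turn": [0,0,0]}

```text
time: 29.47
position: [0.5714, -0.0526, 0.1902]
ee_rot: [0.0, 1.0, -0.028, -0.0]
wrist_force: [-0.6, -0.4, -5.1]
grip_width: 0.309
```

```bash
python3 - <<'E'
from tabs import *
x=np.load("rail.npy")
T=W(x,(-.030,-.088,.135)); plan(T,-.0545)
w=look("w20f.png"); save(w,"w20.png",(140,80,500,350),2)
E
```

```text
t 29.47 pos [ 0.5714 -0.0526  0.1902] q [ 0.191  0.291 -0.194  1.537  0.058  1.319 -1.635] F [-0.6 -0.4 -5.1] grip 0.309
shift cm [ 0.08 -0.15  5.52] norm 5.52 rows>=1.3 yaw -0.055 tilt [-6.e-04 -5.e-04 -1.e+00]
turn [ 0.0005  0.0005 -0.0009] shift in target axes [ 0.08 -0.14  5.52]
wrist tablet_a 0.82 [175.2 243.1] [0.4802 0.1513 0.    ]
wrist tablet_a 0.73 [317.7 196.5] [ 0.537 -0.05   0.   ]
wrist wide_tablet 0.66 [243.1 246.2] [0.4739 0.0518 0.    ]
wrist narrow_tablet 0.91 [471.  226.3] [ 0.4828 -0.2566  0.    ]
```

View pics/w20.png

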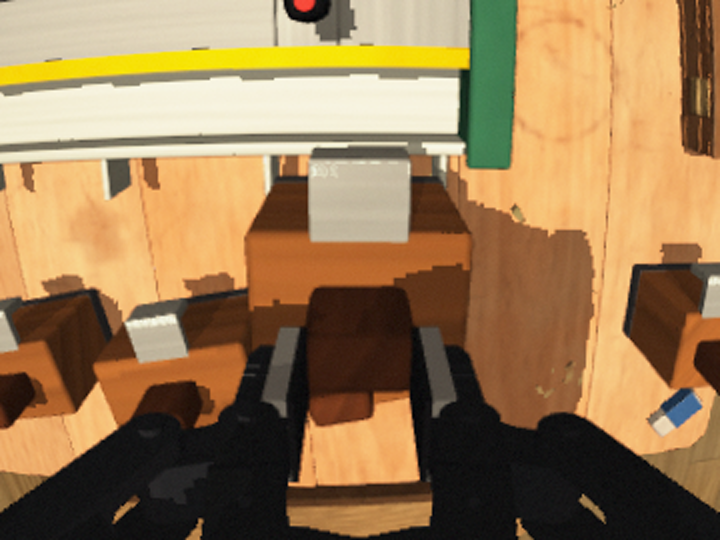

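```bash
python3 - <<'E'
from tabs import *
x=np.load("rail.npy"); w=cams.capture("wrist")
P=lambda u,v,z: onzw(w,(140+u/2,80+v/2),z)
for n,a in dict(lip_front_l=(200,157,.095),lip_back=(200,146,.095),finL=(269,158,.055),finR=(443,157,.055),hookbackL=(312,160,.18),hookbackR=(407,158,.18),backL=(247,235,.18),backR=(470,235,.18)).items():
    X=P(*a); print(n,np.round(X,4),np.round(loc_(x,X),4))
print(pose()[1], loc_(x,pose()[1]))
E
```

```text
lip_front_l [0.6067 0.0139 0.095 ] [ 0.0008 -0.0211]
lip_back [0.6115 0.0134 0.095 ] [ 0.0057 -0.0214]
finL [ 0.5965 -0.0104  0.055 ] [-0.008  -0.0459]
finR [ 0.5922 -0.0967  0.055 ] [-0.0076 -0.1323]
hookbackL [ 0.6185 -0.0425  0.18  ] [ 0.0157 -0.0767]
hookbackR [ 0.6176 -0.0699  0.18  ] [ 0.0163 -0.1042]
backL [ 0.5969 -0.021   0.18  ] [-0.0071 -0.0565]
backR [ 0.5931 -0.0883  0.18  ] [-0.0071 -0.1238]
[ 0.57156921 -0.05232192  0.19047497] [-0.0306215  -0.08912229]
```

Request:
arm_command:
  moves:
    - {"xyz": [0.1,-0.1,0.4],"turn": [0,0,0]}
    - {"xyz": [0.05,0,1.0],"turn": [0,0,0]}
    - {"xyz": [0,0,1.4],"turn": [0,0,0]}
    - {"xyz": [0,0,1.4],"turn": [0,0,0]}
    - {"xyz": [0,0,1.0],"turn": [0,0,0]}
    - {"xyz": [0,0,0.7],"turn": [0,0,0]}
    - {"xyz": [0,0,0.4],"turn": [0,0,0]}
    - {"xyz": [0,0,0.2],"turn": [0,0,0]}
    - {"xyz": [0,0,0],"turn": [0,0,0]}
    - {"xyz": [0,0,0],"turn": [0,0,0]}

```text
time: 30.55
position: [0.5738, -0.0505, 0.1259]
ee_rot: [-0.0, 1.0, -0.027, 0.001]
wrist_force: [0.1, -0.2, -3.5]
grip_width: 0.315
```

```bash
python3 - <<'E'
from tabs import *
x=np.load("rail.npy")
T=W(x,(-.030,-.088,.1105)); plan(T,-.0545)
w=cams.capture("wrist"); save(w,"w21.png",(140,80,500,350),2)
E
```

```text
t 30.55 pos [ 0.5738 -0.0505  0.1259] q [ 0.188  0.34  -0.195  1.621  0.07   1.187 -1.647] F [ 0.1 -0.2 -3.5] grip 0.315
shift cm [-0.15  0.08  1.54] norm 1.55 rows>=0.4 yaw -0.054 tilt [ 1.e-03  1.e-04 -1.e+00]
turn [-0.0001 -0.001   0.0004] shift in target axes [-0.15  0.08  1.54]
```

View pics/w21.png

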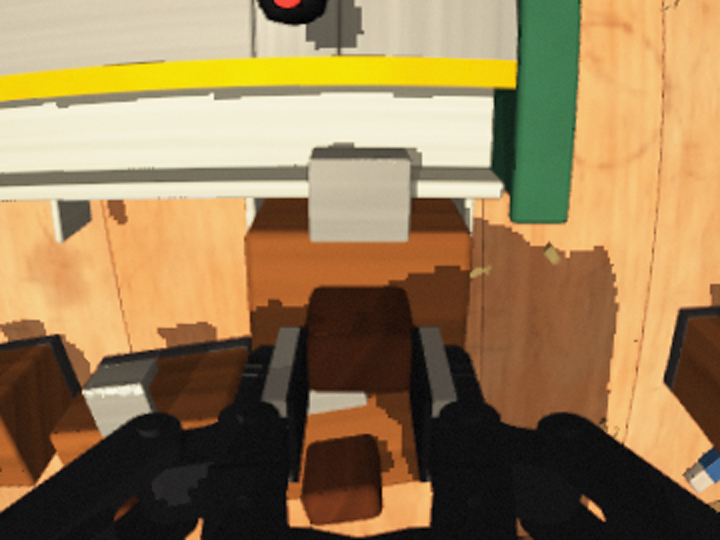

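Request:
arm_command:
  moves:
    - {"xyz": [0,0,0.4],"turn": [0,0,0]}
    - {"xyz": [0,0,0.4],"turn": [0,0,0]}
    - {"xyz": [0,0,0.3],"turn": [0,0,0]}
    - {"xyz": [0,0,0.2],"turn": [0,0,0]}
    - {"xyz": [0,0,0],"turn": [0,0,0]}
    - {"xyz": [0,0,0],"turn": [0,0,0]}

```text
time: 31.1
position: [0.5732, -0.0505, 0.1121]
ee_rot: [-0.0, 1.0, -0.027, -0.0]
wrist_force: [0.1, 0.5, -3.7]
grip_width: 0.31
```

Request:
arm_command:
  moves:
    - {"xyz": [0,0,0.2],"turn": [0,0,0]}
    - {"xyz": [0,0,0.1],"turn": [0,0,0]}
    - {"xyz": [0,0,0],"turn": [0,0,0]}

```text
time: 31.35
position: [0.5736, -0.0506, 0.1097]
ee_rot: [-0.0, 1.0, -0.027, 0.0]
wrist_force: [-0.4, 1.3, -0.0]
grip_width: 0.314
```

Request:
arm_command:
  moves:
    - {"xyz": [0,0,0.1],"turn": [0,0,0]}
    - {"xyz": [0,0,0],"turn": [0,0,0]}
    - {"xyz": [0,0,0],"turn": [0,0,0]}

```text
time: 31.6
position: [0.5737, -0.0505, 0.1093]
ee_rot: [0.0, 1.0, -0.027, 0.001]
wrist_force: [-3.3, -0.3, 4.7]
grip_width: 0.31
```

Request:
arm_command:
  moves:
    - {"xyz": [0,0,0],"turn": [0,0,0]}
    - {"xyz": [0,0,0],"turn": [0,0,0]}
    - {"xyz": [0,0,0],"turn": [0,0,0]}
    - {"xyz": [0,0,0],"turn": [0,0,0]}
    - {"xyz": [0,0,-0.3],"turn": [0,0,0]}
    - {"xyz": [0,0,-0.8],"turn": [0,0,0]}
    - {"xyz": [0,0,-1.6],"turn": [0,0,0]}
    - {"xyz": [0,0,-2.0],"turn": [0,0,0]}
    - {"xyz": [0,0,-2.0],"turn": [0,0,0]}
    - {"xyz": [0,0,-1.6],"turn": [0,0,0]}
    - {"xyz": [0,0,-0.8],"turn": [0,0,0]}
    - {"xyz": [0,0,0],"turn": [0,0,0]}
  claw: 0.2

```text
time: 32.6
position: [0.5746, -0.0506, 0.2021]
ee_rot: [0.0, 1.0, -0.027, 0.002]
wrist_force: [1.1, -0.2, -0.2]
grip_width: 0.603
```

```bash
python3 - <<'E'
from tabs import *
x=np.load("rail.npy")
plan([.49,-.04,.2],-.0545)
w=look("w22f.png"); save(w,"w22.png",(140,80,500,350),2); look("t22.png","top"); s=look("s22f.png","side"); save(s,"s22.png",(220,130,430,300),3)
E
```

```text
t 32.60 pos [ 0.5746 -0.0506  0.2021] q [ 0.189  0.288 -0.196  1.516  0.057  1.34  -1.637] F [ 1.1 -0.2 -0.2] grip 0.603
shift cm [-8.51 -0.6   0.17] norm 8.53 rows>=2.0 yaw -0.054 tilt [ 4.4e-03 -2.0e-04 -1.0e+00]
turn [ 0.     -0.0044  0.0003] shift in target axes [-8.51 -0.6   0.21]
wrist tablet_a 0.84 [176.9 241.2] [0.4816 0.1564 0.    ]
wrist tablet_a 0.67 [314.3 229.6] [ 0.4926 -0.0408  0.    ]
wrist tablet_a 0.67 [318.1 167.3] [ 0.5745 -0.0502  0.    ]
wrist wide_tablet 0.64 [247.1 242.6] [ 0.4775  0.0508 -0.    ]
wrist wide_tablet 0.33 [314.1 232. ] [ 0.4892 -0.0403  0.    ]
wrist narrow_tablet 0.96 [466.8 226.4] [ 0.4823 -0.254   0.    ]
top tablet_a 0.6 [235.1 262.4] [0.4802 0.1589 0.    ]
top tablet_a 0.57 [336.1 258.1] [ 0.4923 -0.0377  0.    ]
top wide_tablet 0.62 [290.8 266.8] [0.4737 0.0504 0.    ]
top narrow_tablet 0.93 [445.3 264.9] [ 0.483  -0.2527  0.    ]
top narrow_tablet 0.64 [300.9 198.9] [0.6092 0.0343 0.    ]
side tablet_a 0.87 [316.6 238.3] [ 0.5811 -0.0269  0.    ]
side tablet_a 0.64 [275.8 250.4] [ 0.4912 -0.0426  0.    ]
side wide_tablet 0.77 [263.9 222.1] [0.4814 0.0646 0.    ]
side narrow_tablet 0.61 [368.4 167.2] [0.7983 0.2465 0.    ]
side narrow_tablet 0.59 [288.6 333.3] [ 0.4774 -0.2563  0.    ]
side narrow_tablet 0.52 [321.  219.2] [0.6079 0.039  0.    ]
```

View pics/w22.png

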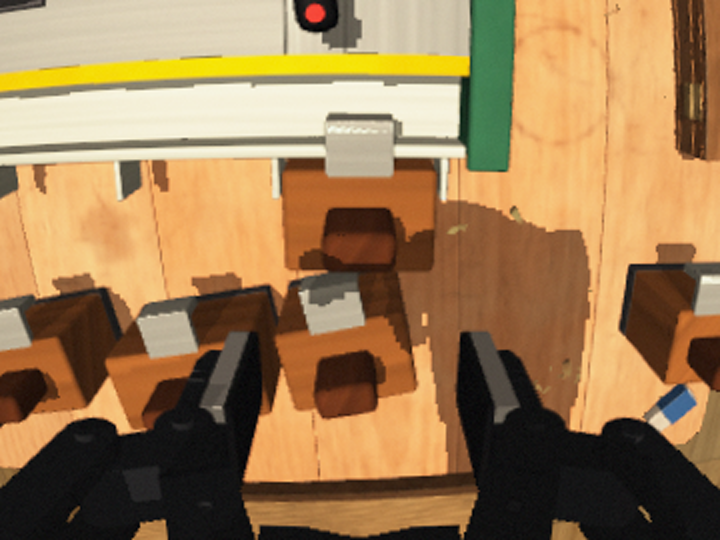

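View pics/s22.png

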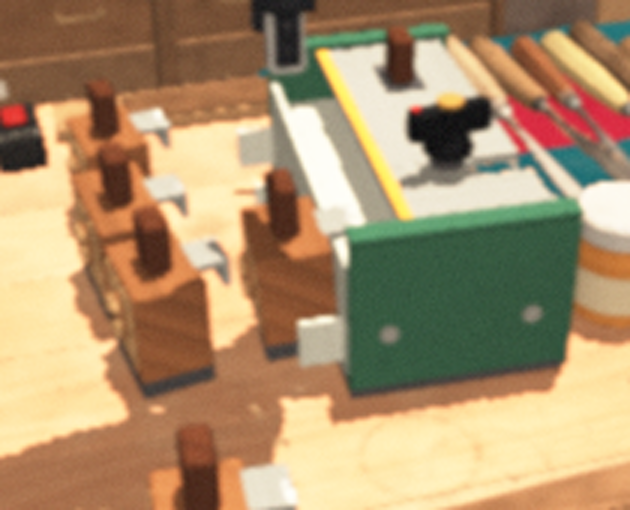

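Request:
arm_command:
  moves:
    - {"xyz": [-0.8,0,0],"turn": [0,0,0]}
    - {"xyz": [-1.6,-0.1,0],"turn": [0,0,0]}
    - {"xyz": [-2.0,-0.2,0],"turn": [0,0,0]}
    - {"xyz": [-1.8,-0.2,0],"turn": [0,0,0]}
    - {"xyz": [-1.3,-0.2,0],"turn": [0,0,0]}
    - {"xyz": [-0.6,0,0],"turn": [0,0,0]}
    - {"xyz": [0,0,0],"turn": [0,0,0]}
    - {"xyz": [0,0,0],"turn": [0,0,0]}

```text
time: 33.87
position: [0.4931, -0.0394, 0.1997]
ee_rot: [0.0, 1.0, -0.027, 0.0]
wrist_force: [-0.1, -0.0, 0.3]
grip_width: 0.597
```

```bash
python3 - <<'E'
from tabs import *
plan([.49,-.04,.2],.15)
w=cams.capture("wrist"); save(w,"w23.png",(200,100,440,300),3)
E
```

```text
t 33.87 pos [ 0.4931 -0.0394  0.1997] q [ 0.207  0.116 -0.208  1.725  0.025  1.302 -1.632] F [-0.1 -0.   0.3] grip 0.597
shift cm [-0.3   0.08 -0.03] norm 0.31 rows>=0.1 yaw -0.054 tilt [ 9.e-04 -2.e-04 -1.e+00]
turn [ 2.000e-04 -9.000e-04 -2.043e-01] shift in target axes [-0.31  0.01 -0.03]
```

View pics/w23.png

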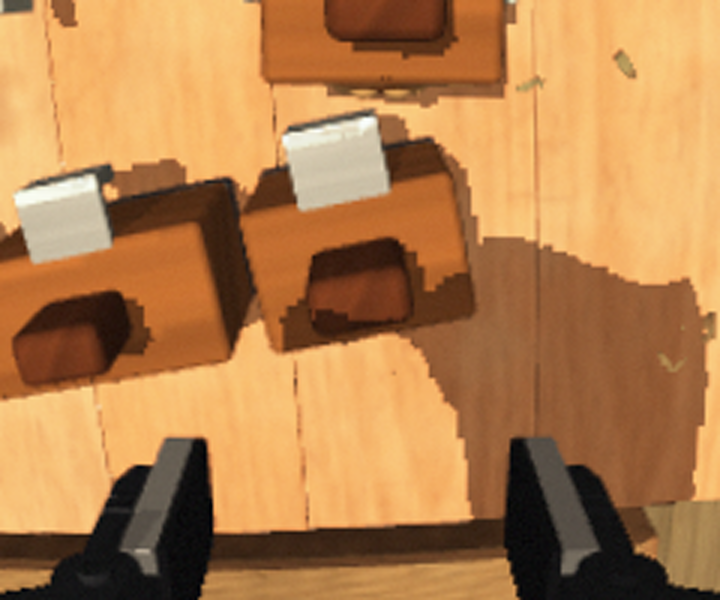

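```bash
python3 - <<'E'
from tabs import *
w=cams.capture("wrist")
corners(w,(200,100),3,(246,213),(444,168),(277,352),(474,310))
for u,v,z in ((315,260,.08),(400,240,.08),(315,330,.117),(410,317,.117)): print(np.round(onzw(w,(200+u/3,100+v/3),z),4))
plan([.492,-.041,.09],.15)
E
```

```text
centre [ 0.4911 -0.041 ] width 0.0651 depth 0.0481 yaw 0.171 yaw by sides 0.152
[ 0.4927 -0.0267  0.08  ]
[ 0.4978 -0.054   0.08  ]
[ 0.4826 -0.0276  0.117 ]
[ 0.4851 -0.0547  0.117 ]
t 33.97 pos [ 0.4935 -0.0394  0.1994] q [ 0.207  0.117 -0.208  1.725  0.025  1.302 -1.632] F [0.1 0.1 0.5] grip 0.597
shift cm [-0.14  0.17 10.94] norm 10.94 rows>=2.6 yaw -0.054 tilt [ 5.e-04  1.e-04 -1.e+00]
turn [-0.     -0.0005 -0.2044] shift in target axes [-0.17  0.13 10.94]
```

Request:
arm_command:
  moves:
    - {"xyz": [0,0,0.3],"turn": [0,0,-0.107]}
    - {"xyz": [0,0,0.8],"turn": [0,0,-0.107]}
    - {"xyz": [-0.2,0.1,1.8],"turn": [0,0,0]}
    - {"xyz": [-0.1,0,2.4],"turn": [0,0,0]}
    - {"xyz": [0,0,2.2],"turn": [0,0,0]}
    - {"xyz": [0,0,1.6],"turn": [0,0,0]}
    - {"xyz": [0,0,0.9],"turn": [0,0,0]}
    - {"xyz": [0,0,0.6],"turn": [0,0,0]}
    - {"xyz": [0,0,0.3],"turn": [0,0,0]}
    - {"xyz": [0,0,0],"turn": [0,0,0]}
    - {"xyz": [0,0,0],"turn": [0,0,0]}

```text
time: 34.88
position: [0.4908, -0.0407, 0.0911]
ee_rot: [0.0, 0.997, 0.08, 0.001]
wrist_force: [-0.1, -0.1, -0.4]
grip_width: 0.601
```

```bash
python3 - <<'E'
from tabs import *
plan([.4905,-.041,.0895],.16)
w=cams.capture("wrist"); save(w,"w24.png",(140,120,500,390),2)
E
```

```text
t 34.88 pos [ 0.4908 -0.0407  0.0911] q [ 0.215  0.206 -0.221  1.877  0.051  1.063 -1.437] F [-0.1 -0.1 -0.4] grip 0.601
shift cm [-0.03  0.03  0.16] norm 0.17 rows>=0.0 yaw 0.160 tilt [ 0.0013  0.     -1.    ]
turn [ 0.0002 -0.0013 -0.0002] shift in target axes [-0.03  0.03  0.16]
```

View pics/w24.png

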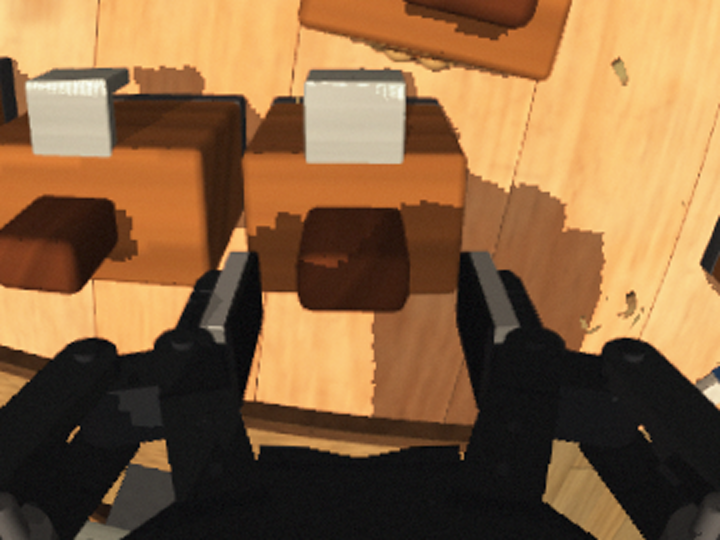

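Request:
arm_command:
  moves:
    - {"xyz": [0,0,0.15],"turn": [0,0,0]}
    - {"xyz": [0,0,0],"turn": [0,0,0]}
    - {"xyz": [0,0,0],"turn": [0,0,0]}
    - {"xyz": [0,0,0],"turn": [0,0,0]}
    - {"xyz": [0,0,0],"turn": [0,0,0]}
    - {"xyz": [0,0,-0.3],"turn": [0,0,0]}
    - {"xyz": [0,0,-1.0],"turn": [0,0,0]}
    - {"xyz": [0,0,-1.8],"turn": [0,0,0]}
    - {"xyz": [0,0,-2.4],"turn": [0,0,0]}
    - {"xyz": [0,0,-2.4],"turn": [0,0,0]}
    - {"xyz": [0,0,-2.4],"turn": [0,0,0]}
    - {"xyz": [0,0,-2.0],"turn": [0,0,0]}
    - {"xyz": [0,0,-1.2],"turn": [0,0,0.05]}
    - {"xyz": [0,0,-0.6],"turn": [0,0,0.07]}
    - {"xyz": [0,0,-0.2],"turn": [0,0,0.07]}
    - {"xyz": [0,0,0],"turn": [0,0,0.024]}
    - {"xyz": [0,0,0],"turn": [0,0,0]}
    - {"xyz": [0,0,0],"turn": [0,0,0]}
  claw: -1
  newtons: 80

```text
time: 36.43
position: [0.4896, -0.0407, 0.2315]
ee_rot: [-0.0, 1.0, -0.026, -0.0]
wrist_force: [-0.7, -0.7, -3.0]
grip_width: 0.31
```

```bash
python3 - <<'E'
from tabs import *
x=np.load("rail.npy")
T=W(x,(-.030,0,.235)); plan(T,-.0545)
s=cams.capture("side"); save(s,"s25.png",(200,60,430,300),2.5)
E
```

```text
t 36.43 pos [ 0.4896 -0.0407  0.2315] q [ 0.212  0.094 -0.209  1.679  0.02   1.372 -1.622] F [-0.7 -0.7 -3. ] grip 0.310
shift cm [ 8.32 -8.18 -0.35] norm 11.68 rows>=2.8 yaw -0.052 tilt [-9.e-04  1.e-04 -1.e+00]
turn [-0.      0.0009  0.0024] shift in target axes [ 8.31 -8.2  -0.35]
```

View pics/s25.png

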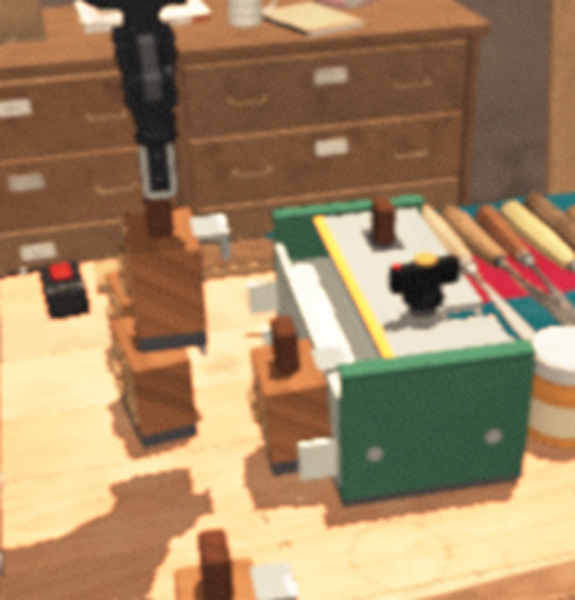

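Request:
arm_command:
  moves:
    - {"xyz": [0,-0.6,0],"turn": [0,0,0]}
    - {"xyz": [0.2,-1.4,0],"turn": [0,0,0]}
    - {"xyz": [0.5,-1.8,0],"turn": [0,0,0]}
    - {"xyz": [0.9,-1.7,0],"turn": [0,0,0]}
    - {"xyz": [1.2,-1.3,0],"turn": [0,0,0]}
    - {"xyz": [1.5,-0.8,0.2],"turn": [0,0,0]}
    - {"xyz": [1.4,-0.4,0.6],"turn": [0,0,0]}
    - {"xyz": [1.2,-0.2,1.0],"turn": [0,0,0]}
    - {"xyz": [0.8,0,1.0],"turn": [0,0,0]}
    - {"xyz": [0.4,0,0.7],"turn": [0,0,0]}
    - {"xyz": [0.2,0,0.4],"turn": [0,0,0]}
    - {"xyz": [0,0,0],"turn": [0,0,0]}
    - {"xyz": [0,0,0],"turn": [0,0,0]}

```text
time: 37.57
position: [0.5769, 0.0365, 0.1928]
ee_rot: [0.0, 1.0, -0.027, -0.0]
wrist_force: [-0.1, 0.0, -2.2]
grip_width: 0.312
```

```bash
python3 - <<'E'
from tabs import *
x=np.load("rail.npy")
T=W(x,(-.030,0,.1105)); plan(T,-.0545)
w=cams.capture("wrist"); save(w,"w26.png",(140,80,500,350),2)
print(loc_(x,pose()[1]))
E
```

```text
t 37.57 pos [0.5769 0.0365 0.1928] q [ 0.092  0.304 -0.265  1.519  0.081  1.33  -1.806] F [-0.1  0.  -2.2] grip 0.312
shift cm [ 0.02 -0.01  8.23] norm 8.23 rows>=2.0 yaw -0.054 tilt [-6.e-04 -0.e+00 -1.e+00]
turn [0.0001 0.0006 0.0001] shift in target axes [ 0.01 -0.01  8.23]
[-2.98802233e-02  3.41746167e-06]
```

View pics/w26.png

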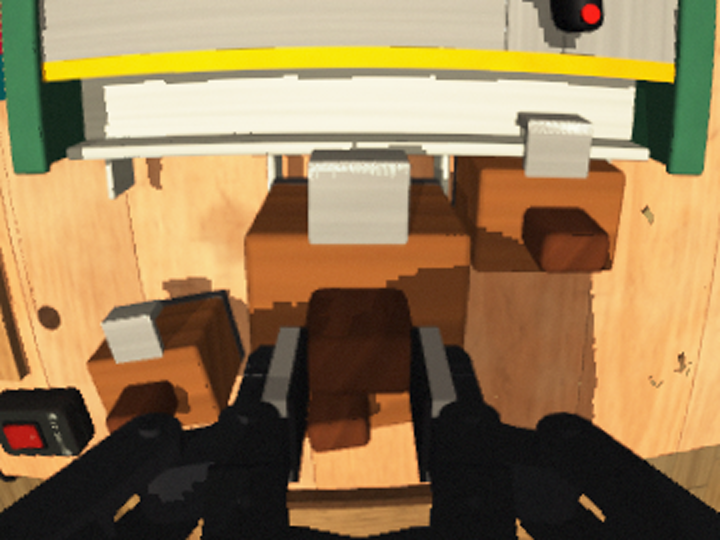

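Request:
arm_command:
  moves:
    - {"xyz": [0.05,0,0.4],"turn": [0,0,0]}
    - {"xyz": [0.05,0,1.0],"turn": [0,0,0]}
    - {"xyz": [0,0,1.4],"turn": [0,0,0]}
    - {"xyz": [0,0,1.4],"turn": [0,0,0]}
    - {"xyz": [0,0,1.2],"turn": [0,0,0]}
    - {"xyz": [0,0,0.8],"turn": [0,0,0]}
    - {"xyz": [0,0,0.5],"turn": [0,0,0]}
    - {"xyz": [0,0,0.3],"turn": [0,0,0]}
    - {"xyz": [0,0,0.2],"turn": [0,0,0]}
    - {"xyz": [0,0,0],"turn": [0,0,0]}
    - {"xyz": [0,0,0],"turn": [0,0,0]}

```text
time: 38.53
position: [0.5787, 0.0367, 0.1214]
ee_rot: [-0.0, 1.0, -0.027, 0.0]
wrist_force: [-0.6, -0.2, -1.8]
grip_width: 0.309
```

```bash
python3 - <<'E'
from tabs import *
x=np.load("rail.npy")
T=W(x,(-.030,0,.1105)); plan(T,-.0545)
w=cams.capture("wrist"); save(w,"w27.png",(140,80,500,350),2)
print(loc_(x,pose()[1]))
E
```

```text
t 38.53 pos [0.5787 0.0367 0.1214] q [ 0.089  0.357 -0.262  1.613  0.098  1.183 -1.819] F [-0.6 -0.2 -1.8] grip 0.309
shift cm [-0.17  0.02  1.09] norm 1.10 rows>=0.3 yaw -0.054 tilt [ 9.e-04  1.e-04 -1.e+00]
turn [-0.0002 -0.0009  0.0004] shift in target axes [-0.17  0.02  1.09]
[-0.02824885  0.00019904]
```

View pics/w27.png

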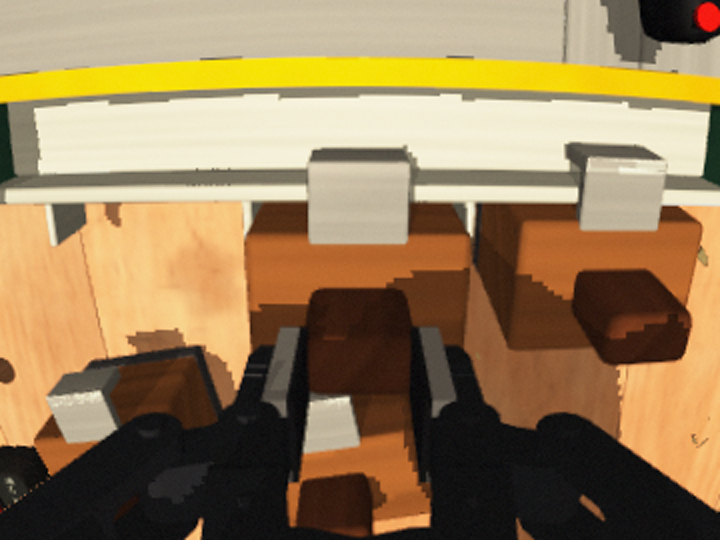

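Request:
arm_command:
  moves:
    - {"xyz": [0,0,0.3],"turn": [0,0,0]}
    - {"xyz": [0,0,0.3],"turn": [0,0,0]}
    - {"xyz": [0,0,0.3],"turn": [0,0,0]}
    - {"xyz": [0,0,0.1],"turn": [0,0,0]}
    - {"xyz": [0,0,0],"turn": [0,0,0]}
    - {"xyz": [0,0,0],"turn": [0,0,0]}

```text
time: 39.08
position: [0.5784, 0.0367, 0.1108]
ee_rot: [-0.0, 1.0, -0.027, -0.0]
wrist_force: [-0.3, -0.2, -3.9]
grip_width: 0.31
```

Request:
arm_command:
  moves:
    - {"xyz": [0,0,0.15],"turn": [0,0,0]}
    - {"xyz": [0,0,0.1],"turn": [0,0,0]}
    - {"xyz": [0,0,0],"turn": [0,0,0]}

```text
time: 39.33
position: [0.5785, 0.0369, 0.1093]
ee_rot: [-0.0, 1.0, -0.027, 0.0]
wrist_force: [-4.3, -0.4, 5.1]
grip_width: 0.313
```

Seated at the expected height. I'll release it and rise.

Request:
arm_command:
  moves:
    - {"xyz": [0,0,0],"turn": [0,0,0]}
    - {"xyz": [0,0,0],"turn": [0,0,0]}
    - {"xyz": [0,0,0],"turn": [0,0,0]}
    - {"xyz": [0,0,0],"turn": [0,0,0]}
    - {"xyz": [0,0,-0.3],"turn": [0,0,0]}
    - {"xyz": [0,0,-0.8],"turn": [0,0,0]}
    - {"xyz": [0,0,-1.6],"turn": [0,0,0]}
    - {"xyz": [0,0,-2.0],"turn": [0,0,0]}
    - {"xyz": [0,0,-2.0],"turn": [0,0,0]}
    - {"xyz": [0,0,-1.6],"turn": [0,0,0]}
    - {"xyz": [0,0,-0.8],"turn": [0,0,0]}
    - {"xyz": [0,0,0],"turn": [0,0,0]}
  claw: 0.2

```text
time: 40.33
position: [0.5796, 0.0369, 0.202]
ee_rot: [-0.0, 1.0, -0.027, 0.002]
wrist_force: [0.1, 0.3, -0.3]
grip_width: 0.597
```

```bash
python3 - <<'E'
from tabs import *
w=look("w28f.png"); save(w,"w28.png",(140,80,500,350),2)
plan([.48,.157,.2],-.0545)
E
```

```text
wrist tablet_a 0.74 [318.  168.9] [0.5775 0.0376 0.    ]
wrist tablet_a 0.65 [394.8 168.9] [ 0.5732 -0.0574  0.    ]
wrist tablet_a 0.58 [235.2 246.4] [0.4771 0.1562 0.    ]
wrist wide_tablet 0.9 [311.  243.1] [0.4783 0.0523 0.    ]
wrist narrow_tablet 0.84 [514.9 225.9] [ 0.4804 -0.2533  0.    ]
t 40.53 pos [0.5777 0.0365 0.198 ] q [ 0.091  0.305 -0.265  1.507  0.08   1.343 -1.805] F [ 0.4 -0.1  0.3] grip 0.598
shift cm [-10.41 -11.5   -0.18] norm 15.51 rows>=3.7 yaw -0.054 tilt [-2.1e-03 -1.0e-04 -1.0e+00]
turn [0.0002 0.0021 0.0004] shift in target axes [-10.41 -11.5   -0.2 ]
```

View pics/w28.png

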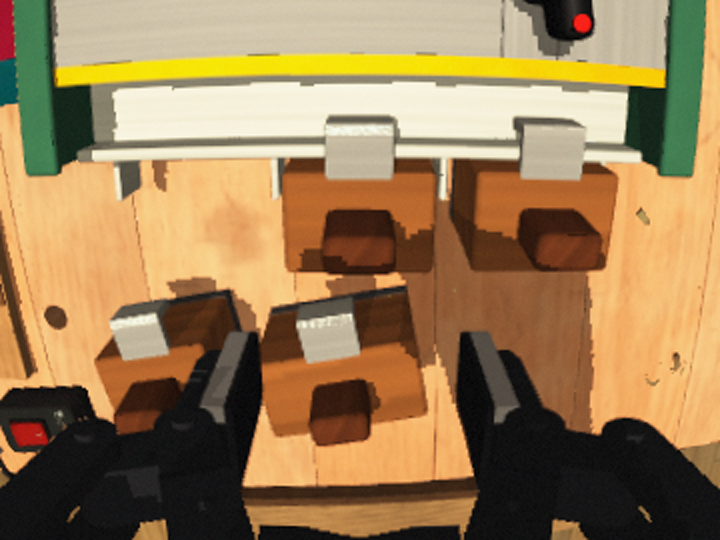

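Two are hung side by side. Next I'll move over the left tablet, near (0.478, 0.157).

Request:
arm_command:
  moves:
    - {"xyz": [-0.6,-0.7,0],"turn": [0,0,0]}
    - {"xyz": [-1.4,-1.5,0],"turn": [0,0,0]}
    - {"xyz": [-2.0,-2.2,0],"turn": [0,0,0]}
    - {"xyz": [-2.0,-2.3,0],"turn": [0,0,0]}
    - {"xyz": [-1.9,-2.1,0],"turn": [0,0,0]}
    - {"xyz": [-1.4,-1.6,0],"turn": [0,0,0]}
    - {"xyz": [-0.8,-0.8,0],"turn": [0,0,0]}
    - {"xyz": [-0.3,-0.3,0],"turn": [0,0,0]}
    - {"xyz": [0,0,0],"turn": [0,0,0]}
    - {"xyz": [0,0,0],"turn": [0,0,0]}

```text
time: 41.37
position: [0.4813, 0.1559, 0.1991]
ee_rot: [0.0, 1.0, -0.028, 0.0]
wrist_force: [0.3, -0.2, -0.1]
grip_width: 0.6
```

```bash
python3 - <<'E'
from tabs import *
w=cams.capture("wrist"); save(w,"w29.png",(200,100,440,300),3)
plan([.48,.157,.2],-.0545)
E
```

```text
t 41.42 pos [0.4816 0.1556 0.1991] q [-0.051  0.152 -0.361  1.692  0.056  1.308 -2.051] F [-0.6  0.  -0.6] grip 0.601
shift cm [-0.16 -0.13 -0.09] norm 0.23 rows>=0.1 yaw -0.056 tilt [-0.e+00 -5.e-04 -1.e+00]
turn [ 0.0005  0.     -0.0019] shift in target axes [-0.16 -0.13 -0.09]
```

View pics/w29.png

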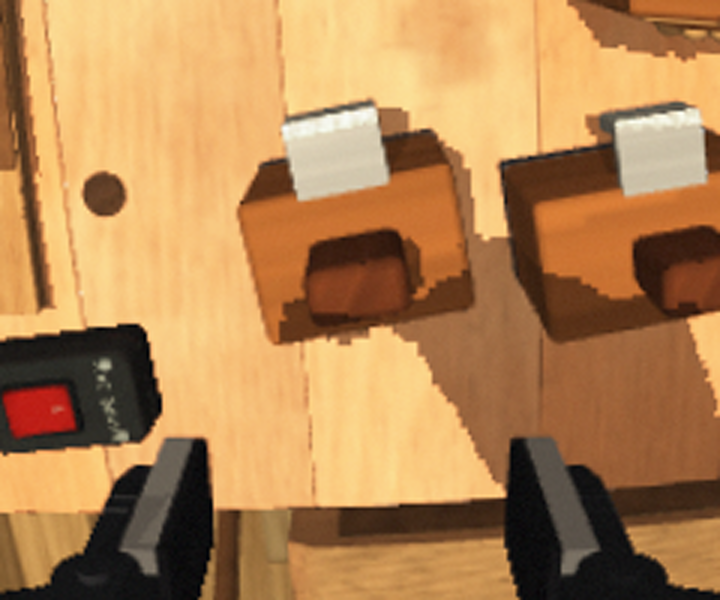

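```bash
python3 - <<'E'
from tabs import *
w=cams.capture("wrist")
corners(w,(200,100),3,(242,208),(448,163),(272,343),(474,303))
for u,v,z in ((315,250,.08),(400,232,.08),(310,322,.117),(410,308,.117)): print(np.round(onzw(w,(200+u/3,100+v/3),z),4))
plan([.482,.156,.0895],.14)
E
```

```text
centre [0.4816 0.1543] width 0.0668 depth 0.0467 yaw 0.157 yaw by sides 0.138
[0.4842 0.1681 0.08  ]
[0.4886 0.1408 0.08  ]
[0.4734 0.1687 0.117 ]
[0.476  0.1402 0.117 ]
t 41.47 pos [0.4816 0.1556 0.1991] q [-0.051  0.153 -0.361  1.692  0.056  1.308 -2.051] F [-0.1  0.5 -1.1] grip 0.601
shift cm [ 0.04 -0.05 10.96] norm 10.96 rows>=2.6 yaw -0.057 tilt [-2.e-04 -4.e-04 -1.e+00]
turn [ 0.0004  0.0002 -0.1967] shift in target axes [ 0.05 -0.04 10.96]
```

Request:
arm_command:
  moves:
    - {"xyz": [0,0,0.3],"turn": [0,0,-0.102]}
    - {"xyz": [0,0,0.8],"turn": [0,0,-0.102]}
    - {"xyz": [-0.05,0.1,1.8],"turn": [0,0,0]}
    - {"xyz": [0,0,2.4],"turn": [0,0,0]}
    - {"xyz": [0,0,2.2],"turn": [0,0,0]}
    - {"xyz": [0,0,1.6],"turn": [0,0,0]}
    - {"xyz": [0,0,0.9],"turn": [0,0,0]}
    - {"xyz": [0,0,0.6],"turn": [0,0,0]}
    - {"xyz": [0,0,0.3],"turn": [0,0,0]}
    - {"xyz": [0,0,0],"turn": [0,0,0]}
    - {"xyz": [0,0,0],"turn": [0,0,0]}

```text
time: 42.38
position: [0.4811, 0.1562, 0.0912]
ee_rot: [-0.0, 0.997, 0.075, 0.001]
wrist_force: [-0.1, 0.4, 1.3]
grip_width: 0.601
```

```bash
python3 - <<'E'
from tabs import *
plan([.481,.1545,.0895],.148)
w=cams.capture("wrist"); save(w,"w30.png",(140,120,500,390),2)
E
```

```text
t 42.38 pos [0.4811 0.1562 0.0912] q [-0.049  0.246 -0.375  1.838  0.102  1.074 -1.884] F [-0.1  0.4  1.3] grip 0.601
shift cm [-0.03  0.16  0.17] norm 0.23 rows>=0.1 yaw 0.150 tilt [ 1.3e-03  5.0e-04 -1.0e+00]
turn [-0.0003 -0.0013  0.0016] shift in target axes [-0.03  0.16  0.17]
```

View pics/w30.png

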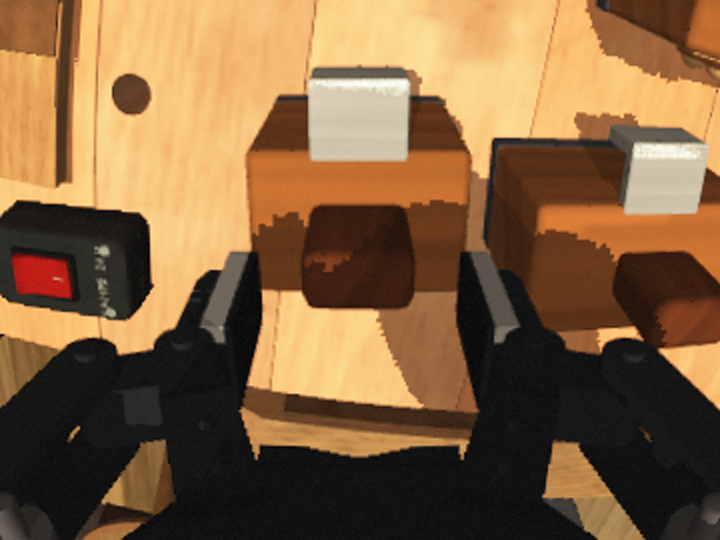

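Request:
arm_command:
  moves:
    - {"xyz": [0,0.1,0.15],"turn": [0,0,0]}
    - {"xyz": [0,0,0],"turn": [0,0,0]}
    - {"xyz": [0,0,0],"turn": [0,0,0]}
    - {"xyz": [0,0,0],"turn": [0,0,0]}
    - {"xyz": [0,0,0],"turn": [0,0,0]}
    - {"xyz": [0,0,-0.3],"turn": [0,0,0]}
    - {"xyz": [0,0,-1.0],"turn": [0,0,0]}
    - {"xyz": [0,0,-1.8],"turn": [0,0,0]}
    - {"xyz": [0,0,-2.2],"turn": [0,0,0]}
    - {"xyz": [0,0,-2.2],"turn": [0,0,0]}
    - {"xyz": [0,0,-1.6],"turn": [0,0,0]}
    - {"xyz": [0,0,-1.0],"turn": [0,0,0.05]}
    - {"xyz": [0,0,-0.4],"turn": [0,0,0.06]}
    - {"xyz": [0,0,0],"turn": [0,0,0.06]}
    - {"xyz": [0,0,0],"turn": [0,0,0.033]}
    - {"xyz": [0,0,0],"turn": [0,0,0]}
    - {"xyz": [0,0,0],"turn": [0,0,0]}
  claw: -1
  newtons: 80

```text
time: 43.85
position: [0.4803, 0.1549, 0.1939]
ee_rot: [0.0, 1.0, -0.026, -0.0]
wrist_force: [0.4, -0.4, -3.5]
grip_width: 0.311
```

```bash
python3 - <<'E'
from tabs import *
x=np.load("rail.npy")
T=W(x,(-.030,.088,.19)); plan(T,-.0545)
E
```

```text
t 43.85 pos [0.4803 0.1549 0.1939] q [-0.049  0.153 -0.362  1.703  0.056  1.296 -2.046] F [ 0.4 -0.4 -3.5] grip 0.311
shift cm [10.3   2.5   0.38] norm 10.61 rows>=2.5 yaw -0.052 tilt [-5.e-04 -3.e-04 -1.e+00]
turn [0.0003 0.0005 0.0025] shift in target axes [10.31  2.48  0.39]
```

Request:
arm_command:
  moves:
    - {"xyz": [0.6,0.1,0],"turn": [0,0,0]}
    - {"xyz": [1.3,0.3,0],"turn": [0,0,0]}
    - {"xyz": [1.8,0.5,0],"turn": [0,0,0.002]}
    - {"xyz": [1.9,0.5,0],"turn": [0,0,0]}
    - {"xyz": [1.8,0.5,0],"turn": [0,0,0]}
    - {"xyz": [1.4,0.3,0],"turn": [0,0,0]}
    - {"xyz": [0.9,0.2,0.1],"turn": [0,0,0]}
    - {"xyz": [0.5,0.1,0.1],"turn": [0,0,0]}
    - {"xyz": [0.1,0,0.1],"turn": [0,0,0]}
    - {"xyz": [0,0,0],"turn": [0,0,0]}
    - {"xyz": [0,0,0],"turn": [0,0,0]}

```text
time: 44.77
position: [0.5813, 0.1251, 0.1908]
ee_rot: [-0.0, 1.0, -0.027, -0.0]
wrist_force: [-1.5, -0.0, -4.3]
grip_width: 0.31
```

```bash
python3 - <<'E'
from tabs import *
x=np.load("rail.npy")
T=W(x,(-.029,.088,.1105)); plan(T,-.0545)
w=cams.capture("wrist"); save(w,"w31.png",(140,80,500,350),2)
print(loc_(x,pose()[1]))
E
```

```text
t 44.77 pos [0.5813 0.1251 0.1908] q [-0.024  0.346 -0.315  1.474  0.108  1.339 -1.971] F [-1.5 -0.  -4.3] grip 0.310
shift cm [0.16 0.06 8.03] norm 8.03 rows>=1.9 yaw -0.054 tilt [-6.e-04  3.e-04 -1.e+00]
turn [-0.0002  0.0006  0.0005] shift in target axes [0.15 0.06 8.03]
[-0.03049413  0.08859429]
```

View pics/w31.png

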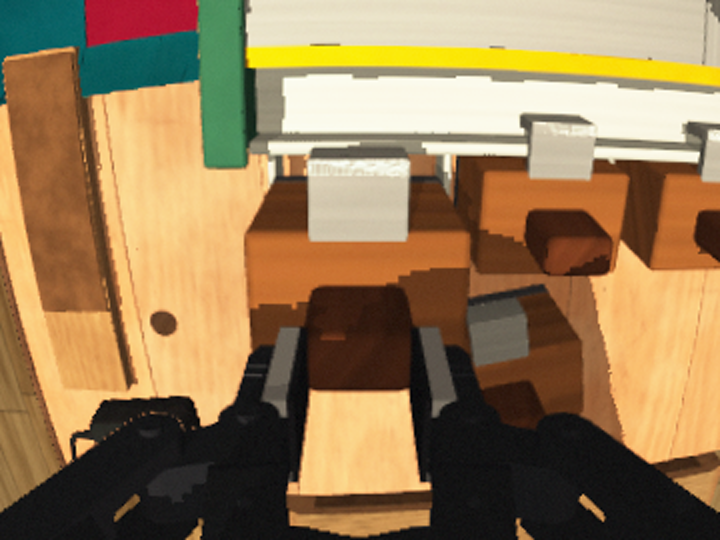

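Request:
arm_command:
  moves:
    - {"xyz": [0.1,0,0.4],"turn": [0,0,0]}
    - {"xyz": [0.05,0,1.0],"turn": [0,0,0]}
    - {"xyz": [0,0,1.4],"turn": [0,0,0]}
    - {"xyz": [0,0,1.4],"turn": [0,0,0]}
    - {"xyz": [0,0,1.1],"turn": [0,0,0]}
    - {"xyz": [0,0,0.8],"turn": [0,0,0]}
    - {"xyz": [0,0,0.5],"turn": [0,0,0]}
    - {"xyz": [0,0,0.3],"turn": [0,0,0]}
    - {"xyz": [0,0,0.1],"turn": [0,0,0]}
    - {"xyz": [0,0,0],"turn": [0,0,0]}
    - {"xyz": [0,0,0],"turn": [0,0,0]}

```text
time: 45.73
position: [0.584, 0.1246, 0.1215]
ee_rot: [-0.0, 1.0, -0.028, 0.001]
wrist_force: [0.1, 0.1, -4.2]
grip_width: 0.31
```

```bash
python3 - <<'E'
from tabs import *
x=np.load("rail.npy")
T=W(x,(-.029,.088,.1105)); plan(T,-.0545)
w=cams.capture("wrist"); save(w,"w32.png",(140,80,500,350),2)
print(loc_(x,pose()[1]))
E
```

```text
t 45.73 pos [0.584  0.1246 0.1215] q [-0.026  0.397 -0.31   1.563  0.127  1.2   -1.985] F [ 0.1  0.1 -4.2] grip 0.310
shift cm [-0.11  0.02  1.1 ] norm 1.10 rows>=0.3 yaw -0.055 tilt [ 1.1e-03  3.0e-04 -1.0e+00]
turn [-0.0004 -0.0011 -0.0007] shift in target axes [-0.11  0.02  1.1 ]
[-0.02784658  0.0881988 ]
```

View pics/w32.png

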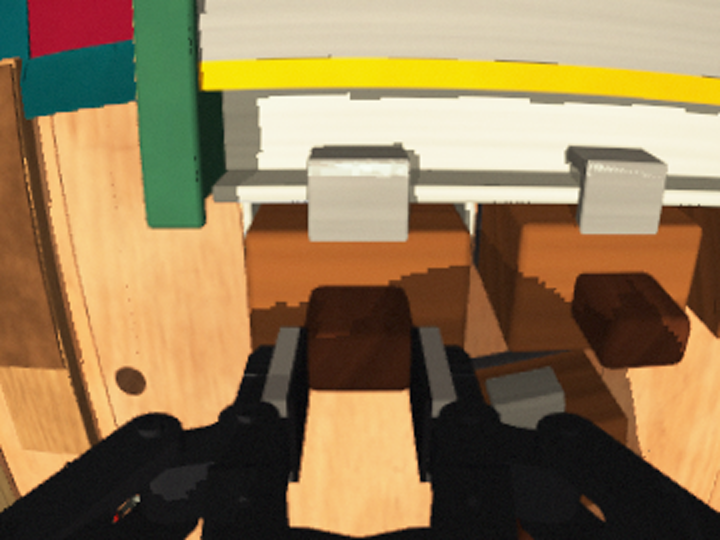

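Request:
arm_command:
  moves:
    - {"xyz": [0,0,0.3],"turn": [0,0,0]}
    - {"xyz": [0,0,0.3],"turn": [0,0,0]}
    - {"xyz": [0,0,0.3],"turn": [0,0,0]}
    - {"xyz": [0,0,0.1],"turn": [0,0,0]}
    - {"xyz": [0,0,0],"turn": [0,0,0]}
    - {"xyz": [0,0,0],"turn": [0,0,0]}

```text
time: 46.28
position: [0.5836, 0.1244, 0.1108]
ee_rot: [-0.0, 1.0, -0.028, 0.0]
wrist_force: [-0.5, -0.3, -4.1]
grip_width: 0.312
```

Request:
arm_command:
  moves:
    - {"xyz": [0,0,0.15],"turn": [0,0,0]}
    - {"xyz": [0,0,0.1],"turn": [0,0,0]}
    - {"xyz": [0,0,0],"turn": [0,0,0]}

```text
time: 46.53
position: [0.5837, 0.1247, 0.1095]
ee_rot: [-0.0, 1.0, -0.027, 0.0]
wrist_force: [-4.0, 1.5, 6.4]
grip_width: 0.308
```

Request:
arm_command:
  moves:
    - {"xyz": [0,0,0],"turn": [0,0,0]}
    - {"xyz": [0,0,0],"turn": [0,0,0]}
    - {"xyz": [0,0,0],"turn": [0,0,0]}
    - {"xyz": [0,0,0],"turn": [0,0,0]}
    - {"xyz": [0,0,-0.3],"turn": [0,0,0]}
    - {"xyz": [0,0,-0.8],"turn": [0,0,0]}
    - {"xyz": [0,0,-1.6],"turn": [0,0,0]}
    - {"xyz": [0,0,-2.0],"turn": [0,0,0]}
    - {"xyz": [0,0,-2.0],"turn": [0,0,0]}
    - {"xyz": [0,0,-1.6],"turn": [0,0,0]}
    - {"xyz": [0,0,-0.8],"turn": [0,0,0]}
    - {"xyz": [0,0,0],"turn": [0,0,0]}
  claw: 0.2

```text
time: 47.53
position: [0.5847, 0.1248, 0.2021]
ee_rot: [-0.001, 1.0, -0.028, 0.002]
wrist_force: [0.7, -0.1, -0.1]
grip_width: 0.598
```

```bash
python3 - <<'E'
from tabs import *
w=look("w33f.png"); save(w,"w33.png",(140,80,500,350),2)
s=cams.capture("side"); save(s,"s33.png",(220,130,430,300),3)
t=cams.capture("top"); save(t,"t33.png",(190,110,450,300),3)
plan([.70,.1005,.2],-.0545)
E
```

```text
wrist tablet_a 0.86 [395.5 167.5] [0.5799 0.0298 0.    ]
wrist tablet_a 0.7 [319.3 167.8] [0.5839 0.1241 0.    ]
wrist tablet_a 0.55 [460.6 170.1] [ 0.5736 -0.0602  0.    ]
wrist wide_tablet 0.85 [375.3 243.1] [0.478  0.0549 0.    ]
wrist wide_tablet 0.58 [395.5 169.7] [0.5771 0.0298 0.    ]
t 47.83 pos [0.583  0.1242 0.1981] q [-0.024  0.347 -0.314  1.457  0.107  1.357 -1.969] F [-0.5  0.5 -0. ] grip 0.597
shift cm [11.82  1.72 -0.22] norm 11.94 rows>=2.9 yaw -0.055 tilt [-2.e-03 -3.e-04 -1.e+00]
turn [ 0.0005  0.002  -0.0007] shift in target axes [11.81  1.73 -0.19]
```

View pics/w33.png

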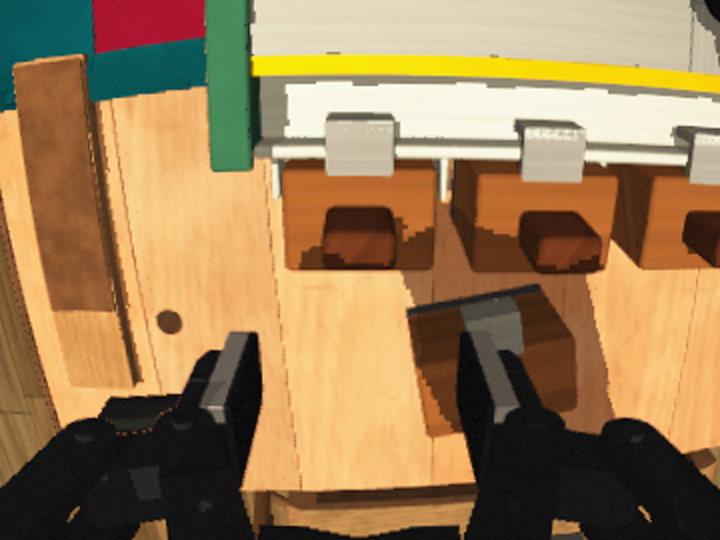

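View pics/s33.png

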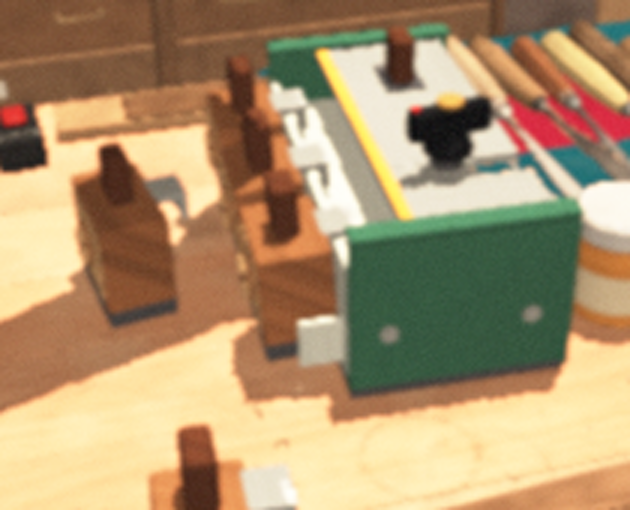

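Request:
arm_command:
  moves:
    - {"xyz": [0.8,0.1,0],"turn": [0,0,0]}
    - {"xyz": [1.6,0.3,0],"turn": [0,0,0]}
    - {"xyz": [2.2,0.4,0],"turn": [0,0,0]}
    - {"xyz": [2.4,0.4,0],"turn": [0,0,0]}
    - {"xyz": [2.2,0.3,0],"turn": [0,0,0]}
    - {"xyz": [1.5,0.2,0.3],"turn": [0,0,0]}
    - {"xyz": [0.8,0.1,0.7],"turn": [0,0,0]}
    - {"xyz": [0.3,0,0.8],"turn": [0,0,0]}
    - {"xyz": [0,0,0.4],"turn": [0,0,0]}
    - {"xyz": [0,0,0],"turn": [0,0,0]}
    - {"xyz": [0,0,0],"turn": [0,0,0]}

```text
time: 48.75
position: [0.6994, 0.1005, 0.177]
ee_rot: [-0.0, 1.0, -0.027, -0.001]
wrist_force: [0.5, -0.6, 0.6]
grip_width: 0.603
```

```bash
python3 - <<'E'
from tabs import *
w=cams.capture("wrist"); save(w,"w34.png",(140,80,500,350),2)
plan([.70,.0998,.124],-.0545)
E
```

```text
t 48.80 pos [0.6998 0.1005 0.1778] q [-0.027  0.599 -0.273  1.135  0.154  1.427 -1.902] F [-0.6  0.9  0.1] grip 0.597
shift cm [0.02 0.07 5.38] norm 5.38 rows>=1.3 yaw -0.054 tilt [ 2.e-04  3.e-04 -1.e+00]
turn [-0.0003 -0.0002  0.0001] shift in target axes [0.03 0.07 5.38]
```

View pics/w34.png

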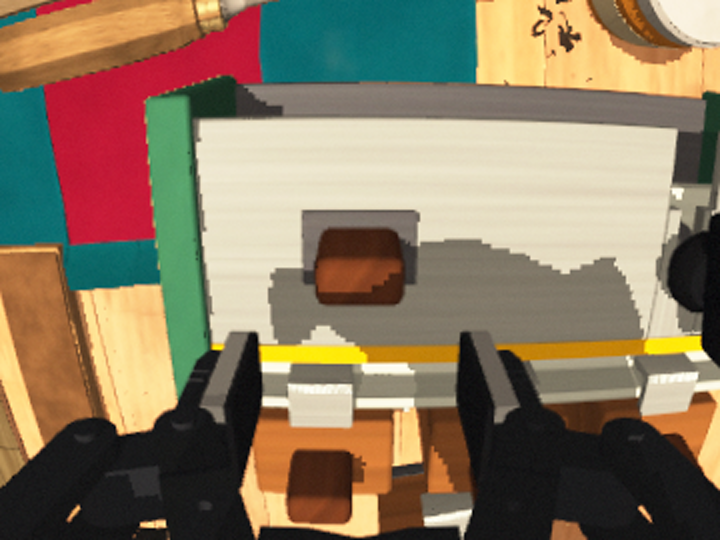

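Request:
arm_command:
  moves:
    - {"xyz": [0,0,0.6],"turn": [0,0,0]}
    - {"xyz": [0,0,1.3],"turn": [0,0,0]}
    - {"xyz": [0,0,1.5],"turn": [0,0,0]}
    - {"xyz": [0,0,1.0],"turn": [0,0,0]}
    - {"xyz": [0,0,0.6],"turn": [0,0,0]}
    - {"xyz": [0,0,0.3],"turn": [0,0,0]}
    - {"xyz": [0,0,0],"turn": [0,0,0]}
    - {"xyz": [0,0,0],"turn": [0,0,0]}

```text
time: 49.47
position: [0.7006, 0.1, 0.125]
ee_rot: [-0.0, 1.0, -0.028, 0.0]
wrist_force: [-0.1, 0.4, 0.9]
grip_width: 0.604
```

Request:
arm_command:
  moves:
    - {"xyz": [0,0,0],"turn": [0,0,0]}
    - {"xyz": [0,0,0],"turn": [0,0,0]}
    - {"xyz": [0,0,0],"turn": [0,0,0]}
    - {"xyz": [0,0,0],"turn": [0,0,0]}
    - {"xyz": [0,0,0],"turn": [0,0,0]}
  claw: -1
  newtons: 40

```text
time: 49.88
position: [0.7009, 0.1003, 0.1255]
ee_rot: [-0.0, 1.0, -0.028, 0.001]
wrist_force: [-0.7, 0.5, 4.6]
grip_width: 0.331
```

Request:
arm_command:
  moves:
    - {"xyz": [-0.2,0,0],"turn": [0,0,0]}
    - {"xyz": [-0.3,0,0],"turn": [0,0,0]}
    - {"xyz": [-0.4,0,0],"turn": [0,0,0]}
    - {"xyz": [-0.4,0,0],"turn": [0,0,0]}
    - {"xyz": [-0.4,0,0],"turn": [0,0,0]}
    - {"xyz": [-0.4,0,0],"turn": [0,0,0]}
    - {"xyz": [-0.4,0,0],"turn": [0,0,0]}
    - {"xyz": [-0.3,0,0],"turn": [0,0,0]}
    - {"xyz": [-0.3,0,0],"turn": [0,0,0]}
    - {"xyz": [-0.2,0,0],"turn": [0,0,0]}
    - {"xyz": [0,0,0],"turn": [0,0,0]}

```text
time: 50.8
position: [0.6678, 0.1022, 0.1255]
ee_rot: [-0.0, 1.0, -0.027, 0.001]
wrist_force: [-0.6, 0.5, 7.0]
grip_width: 0.332
```

```bash
python3 - <<'E'
from tabs import *
w=cams.capture("wrist"); save(w,"w35.png",(140,80,500,350),2)
plan([.665,.1018,.124],-.0545)
E
```

```text
t 50.85 pos [0.6678 0.1022 0.1255] q [-0.014  0.555 -0.281  1.321  0.153  1.285 -1.923] F [-0.8  1.2  6.8] grip 0.336
shift cm [-0.28  0.06  0.15] norm 0.32 rows>=0.1 yaw -0.055 tilt [ 1.8e-03  7.0e-04 -1.0e+00]
turn [-0.0008 -0.0018 -0.0004] shift in target axes [-0.28  0.06  0.15]
```

View pics/w35.png

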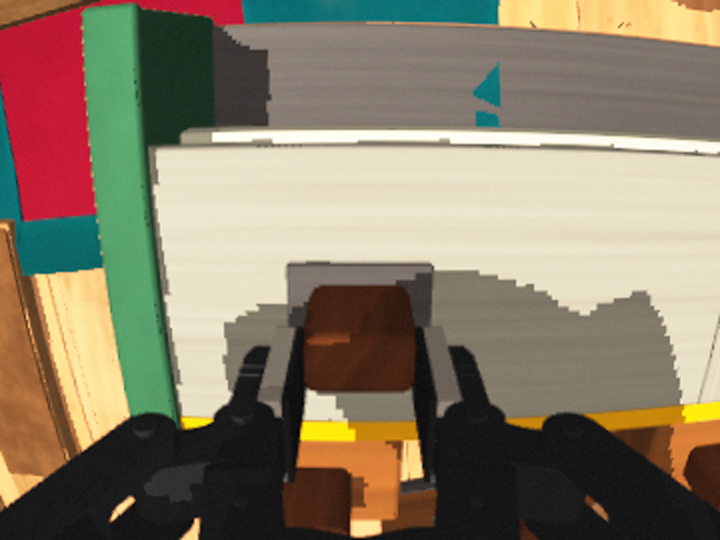

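Moved 33 mm so far. I'll keep pushing to the stop until the force builds.

Request:
arm_command:
  moves:
    - {"xyz": [-0.2,0,0],"turn": [0,0,0]}
    - {"xyz": [-0.1,0,0],"turn": [0,0,0]}
    - {"xyz": [-0.1,0,0],"turn": [0,0,0]}
    - {"xyz": [0,0,0],"turn": [0,0,0]}
    - {"xyz": [0,0,0],"turn": [0,0,0]}

```text
time: 51.27
position: [0.6659, 0.1023, 0.1256]
ee_rot: [-0.001, 1.0, -0.028, 0.003]
wrist_force: [9.0, 1.3, 2.2]
grip_width: 0.335
```

Request:
arm_command:
  moves:
    - {"xyz": [-0.1,0,0],"turn": [0,0,0]}
    - {"xyz": [-0.1,0,0],"turn": [0,0,0]}
    - {"xyz": [0,0,0],"turn": [0,0,0]}

```text
time: 51.52
position: [0.6659, 0.1023, 0.1257]
ee_rot: [-0.001, 1.0, -0.028, 0.005]
wrist_force: [18.2, 2.4, -3.8]
grip_width: 0.339
```

Request:
arm_command:
  moves:
    - {"xyz": [0.2,0,0],"turn": [0,0,0]}
    - {"xyz": [0,0,0],"turn": [0,0,0]}
    - {"xyz": [0,0,0],"turn": [0,0,0]}
    - {"xyz": [0,0,0],"turn": [0,0,0]}
    - {"xyz": [0,0,-0.4],"turn": [0,0,0]}
    - {"xyz": [0,0,-1.2],"turn": [0,0,0]}
    - {"xyz": [0,0,-2.0],"turn": [0,0,0]}
    - {"xyz": [0,0,-2.0],"turn": [0,0,0]}
    - {"xyz": [0,0,-2.0],"turn": [0,0,0]}
    - {"xyz": [0,0,-1.2],"turn": [0,0,0]}
    - {"xyz": [0,0,-0.4],"turn": [0,0,-0.05]}
    - {"xyz": [0,0,0],"turn": [0,0,-0.05]}
    - {"xyz": [0,0,0],"turn": [0,0,-0.057]}
  claw: 0.2

```text
time: 52.6
position: [0.6636, 0.1021, 0.2177]
ee_rot: [-0.0, 0.999, 0.052, 0.001]
wrist_force: [0.1, -0.5, -1.1]
grip_width: 0.6
```

```bash
python3 - <<'E'
from tabs import *
plan([.688,-.039,.2],.103)
w=cams.capture("wrist"); save(w,"w36.png",(140,80,500,350),2)
E
```

```text
t 52.60 pos [0.6636 0.1021 0.2177] q [-0.002  0.505 -0.313  1.194  0.15   1.463 -1.76 ] F [ 0.1 -0.5 -1.1] grip 0.600
shift cm [ 0.95 14.29  1.77] norm 14.43 rows>=3.5 yaw 0.104 tilt [ 1.5e-03  2.0e-04 -1.0e+00]
turn [-0.0001 -0.0015  0.0012] shift in target axes [ 0.97 14.29  1.77]
```

View pics/w36.png

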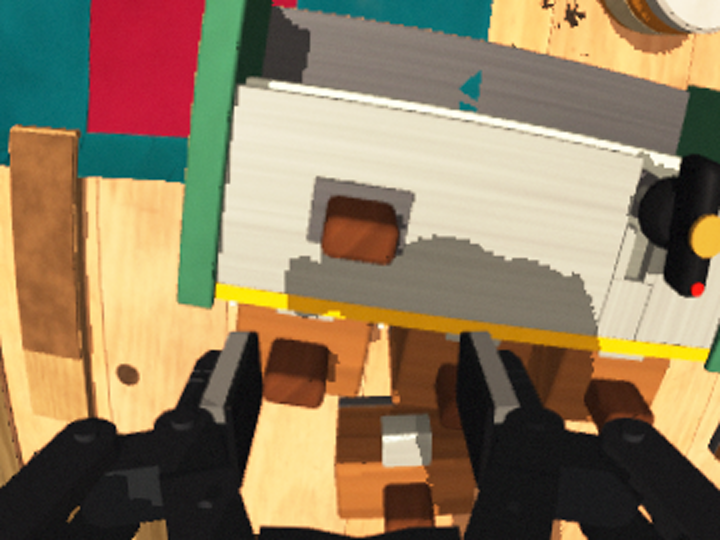

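Request:
arm_command:
  moves:
    - {"xyz": [0.05,0.8,0],"turn": [0,0,0]}
    - {"xyz": [0.1,1.7,0],"turn": [0,0,0]}
    - {"xyz": [0.15,2.5,0],"turn": [0,0,0]}
    - {"xyz": [0.2,2.8,0],"turn": [0,0,0]}
    - {"xyz": [0.2,2.5,0],"turn": [0,0,0]}
    - {"xyz": [0.15,2.0,0],"turn": [0,0,0]}
    - {"xyz": [0.1,1.2,0],"turn": [0,0,0]}
    - {"xyz": [0,0.6,0],"turn": [0,0,0]}
    - {"xyz": [0,0.2,0],"turn": [0,0,0]}
    - {"xyz": [0,0,0],"turn": [0,0,0]}
    - {"xyz": [0,0,0],"turn": [0,0,0]}

```text
time: 53.57
position: [0.6873, -0.0373, 0.2165]
ee_rot: [-0.001, 0.999, 0.052, 0.0]
wrist_force: [0.2, -0.4, 0.6]
grip_width: 0.598
```

```bash
python3 - <<'E'
from tabs import *
plan([.6885,-.039,.138],.103)
w=cams.capture("wrist"); save(w,"w37.png",(140,80,500,350),2)
E
```

```text
t 53.57 pos [ 0.6873 -0.0373  0.2165] q [ 0.173  0.542 -0.272  1.137  0.139  1.48  -1.541] F [ 0.2 -0.4  0.6] grip 0.598
shift cm [0.1  0.19 7.85] norm 7.85 rows>=1.9 yaw 0.104 tilt [ 1.0e-04  1.1e-03 -1.0e+00]
turn [-0.0011 -0.0002  0.0006] shift in target axes [0.1  0.18 7.85]
```

View pics/w37.png

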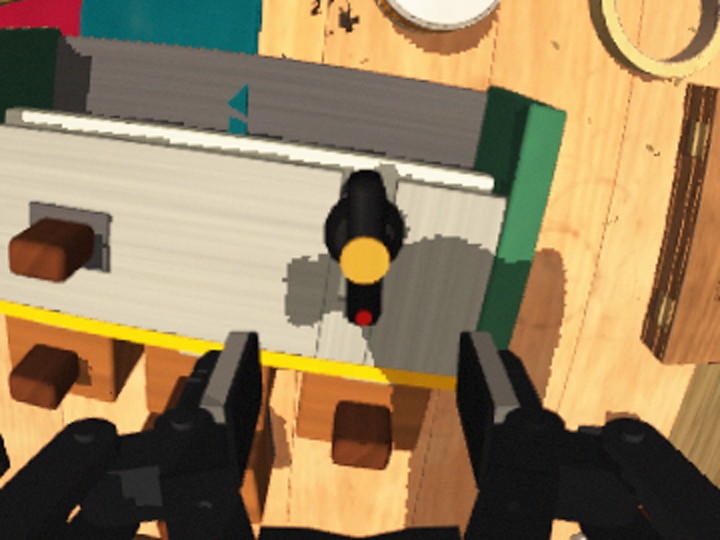

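Request:
arm_command:
  moves:
    - {"xyz": [0.05,0.1,0.6],"turn": [0,0,0]}
    - {"xyz": [0.05,0.07,1.4],"turn": [0,0,0]}
    - {"xyz": [0,0,1.8],"turn": [0,0,0]}
    - {"xyz": [0,0,1.7],"turn": [0,0,0]}
    - {"xyz": [0,0,1.2],"turn": [0,0,0]}
    - {"xyz": [0,0,0.7],"turn": [0,0,0]}
    - {"xyz": [0,0,0.4],"turn": [0,0,0]}
    - {"xyz": [0,0,0],"turn": [0,0,0]}
    - {"xyz": [0,0,0],"turn": [0,0,0]}

```text
time: 54.37
position: [0.689, -0.0407, 0.139]
ee_rot: [-0.0, 0.999, 0.051, 0.0]
wrist_force: [0.6, 0.0, 0.3]
grip_width: 0.6
```

Request:
arm_command:
  moves:
    - {"xyz": [0,0,0],"turn": [0,0,0]}
    - {"xyz": [0,0,0],"turn": [0,0,0]}
    - {"xyz": [0,0,0],"turn": [0,0,0]}
    - {"xyz": [0,0,0],"turn": [0,0,0]}
    - {"xyz": [0,0,0],"turn": [0,0,0]}
    - {"xyz": [0,0,0],"turn": [0,0,0]}
  claw: -1
  newtons: 60

```text
time: 54.87
position: [0.689, -0.0396, 0.1395]
ee_rot: [-0.001, 0.999, 0.051, 0.001]
wrist_force: [-1.3, 4.2, 5.5]
grip_width: 0.132
```

```bash
python3 - <<'E'
from tabs import *
plan([.6885,-.039,.138],.103)
w=cams.capture("wrist"); save(w,"w38.png",(140,120,500,390),2)
E
```

```text
t 54.87 pos [ 0.689  -0.0396  0.1395] q [ 0.182  0.577 -0.27   1.254  0.149  1.328 -1.549] F [-1.3  4.2  5.5] grip 0.132
shift cm [-0.04 -0.07  0.15] norm 0.17 rows>=0.0 yaw 0.103 tilt [ 0.0015  0.0013 -1.    ]
turn [-0.0011 -0.0016 -0.    ] shift in target axes [-0.04 -0.07  0.15]
```

View pics/w38.png

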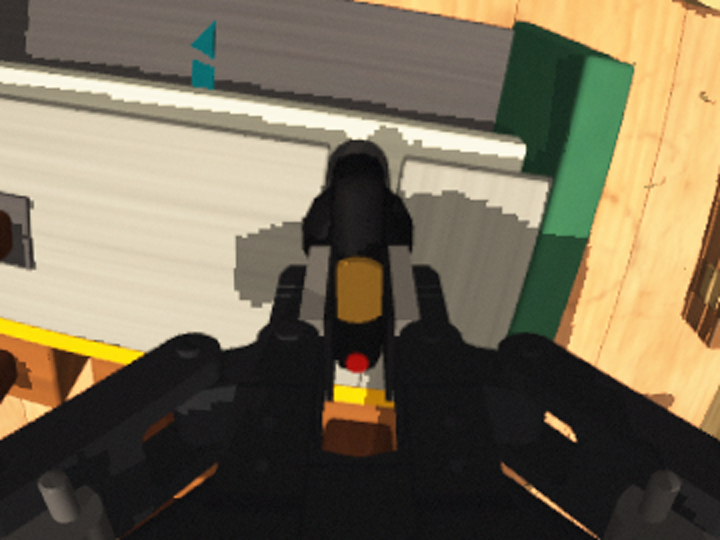

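Request:
arm_command:
  moves:
    - {"xyz": [0,-0.1,0.05],"turn": [0,0,-0.05]}
    - {"xyz": [0,0,0.03],"turn": [0,0,-0.1]}
    - {"xyz": [0,0,0.03],"turn": [0,0,-0.1]}
    - {"xyz": [0,0,0.03],"turn": [0,0,-0.1]}
    - {"xyz": [0,0,0.03],"turn": [0,0,-0.1]}
    - {"xyz": [0,0,0.03],"turn": [0,0,-0.1]}
    - {"xyz": [0,0,0.03],"turn": [0,0,-0.1]}
    - {"xyz": [0,0,0.03],"turn": [0,0,-0.1]}
    - {"xyz": [0,0,0.03],"turn": [0,0,-0.1]}
    - {"xyz": [0,0,0.03],"turn": [0,0,-0.1]}
    - {"xyz": [0,0,0.03],"turn": [0,0,-0.1]}
    - {"xyz": [0,0,0.03],"turn": [0,0,-0.1]}
    - {"xyz": [0,0,0.03],"turn": [0,0,-0.1]}
    - {"xyz": [0,0,0.03],"turn": [0,0,-0.1]}
    - {"xyz": [0,0,0.03],"turn": [0,0,-0.1]}

```text
time: 56.17
position: [0.6888, -0.039, 0.1348]
ee_rot: [0.0, 0.712, 0.702, 0.001]
wrist_force: [-2.9, 3.3, 5.7]
grip_width: 0.136
```

```bash
python3 - <<'E'
from tabs import *
plan([.6885,-.039,.138],3.0)
print(pose()[0]["torque"])
E
```

```text
t 56.17 pos [ 0.6888 -0.039   0.1348] q [ 0.347  0.623 -0.544  1.251  0.314  1.349 -0.194] F [-2.9  3.3  5.7] grip 0.136
shift cm [-0.   -0.03 -0.32] norm 0.32 rows>=0.1 yaw 1.557 tilt [ 1.4e-03  9.0e-04 -1.0e+00]
turn [ 1.8000e-03  2.0000e-04 -1.4426e+00] shift in target axes [ 0.03 -0.01 -0.32]
[ 0.72457747  0.53902064 -0.05476061]
```

Request:
arm_command:
  moves:
    - {"xyz": [0,0,0.04],"turn": [0,0,-0.1]}
    - {"xyz": [0,0,0.04],"turn": [0,0,-0.1]}
    - {"xyz": [0,0,0.04],"turn": [0,0,-0.1]}
    - {"xyz": [0,0,0.04],"turn": [0,0,-0.1]}
    - {"xyz": [0,0,0.04],"turn": [0,0,-0.1]}
    - {"xyz": [0,0,0.04],"turn": [0,0,-0.1]}
    - {"xyz": [0,0,0.04],"turn": [0,0,-0.1]}
    - {"xyz": [0,0,0.04],"turn": [0,0,-0.1]}
    - {"xyz": [0,0,0.04],"turn": [0,0,-0.1]}
    - {"xyz": [0,0,0.04],"turn": [0,0,-0.1]}
    - {"xyz": [0,0,0.04],"turn": [0,0,-0.1]}
    - {"xyz": [0,0,0.04],"turn": [0,0,-0.1]}
    - {"xyz": [0,0,0.03],"turn": [0,0,-0.1]}
    - {"xyz": [0,0,0],"turn": [0,0,-0.05]}
    - {"xyz": [0,0,0],"turn": [0,0,0]}

```text
time: 57.42
position: [0.6884, -0.0391, 0.1303]
ee_rot: [0.0, 0.118, 0.993, 0.0]
wrist_force: [-5.8, 1.7, 11.8]
grip_width: 0.134
```

```bash
python3 - <<'E'
from tabs import *
plan([.6885,-.039,.128],3.09)
print(pose()[0]["torque"])
E
```

```text
t 57.42 pos [ 0.6884 -0.0391  0.1303] q [ 0.485  0.695 -0.799  1.249  0.485  1.388  1.057] F [-5.8  1.7 11.8] grip 0.134
shift cm [-0.01  0.01  0.23] norm 0.23 rows>=0.1 yaw 2.906 tilt [ 8.e-04  8.e-04 -1.e+00]
turn [ 0.0009  0.0007 -0.1841] shift in target axes [-0.01  0.01  0.23]
[0.59118869 1.44980321 0.04293154]
```

Request:
arm_command:
  moves:
    - {"xyz": [0,0,0],"turn": [0,0,-0.05]}
    - {"xyz": [0,0,0],"turn": [0,0,-0.05]}
    - {"xyz": [0,0,0],"turn": [0,0,-0.05]}
    - {"xyz": [0,0,0],"turn": [0,0,-0.04]}
    - {"xyz": [0,0,0],"turn": [0,0,0]}
    - {"xyz": [0,0,0],"turn": [0,0,0]}

```text
time: 57.92
position: [0.6883, -0.0392, 0.1298]
ee_rot: [0.0, 0.025, 1.0, 0.0]
wrist_force: [-4.8, 2.5, 8.8]
grip_width: 0.135
```

```bash
python3 - <<'E'
from tabs import *
plan([.6885,-.039,.128],3.09)
print(pose()[0]["torque"])
w=cams.capture("wrist"); save(w,"w39.png",(140,120,500,390),2)
E
```

```text
t 57.92 pos [ 0.6883 -0.0392  0.1298] q [ 0.502  0.707 -0.834  1.249  0.509  1.396  1.23 ] F [-4.8  2.5  8.8] grip 0.135
shift cm [-0.02  0.02  0.18] norm 0.18 rows>=0.0 yaw 3.093 tilt [ 3.e-04  7.e-04 -1.e+00]
turn [0.0007 0.0003 0.0026] shift in target axes [-0.02  0.02  0.18]
[ 0.63892638  1.2650064  -0.02040256]
```

View pics/w39.png

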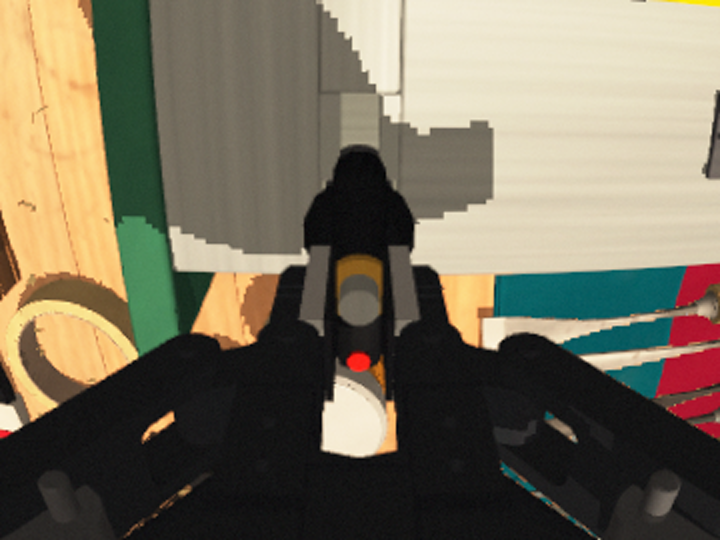

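Request:
arm_command:
  moves:
    - {"xyz": [0,0,0],"turn": [0,0,-0.03]}
    - {"xyz": [0,0,0],"turn": [0,0,-0.03]}
    - {"xyz": [0,0,0],"turn": [0,0,0]}
    - {"xyz": [0,0,0],"turn": [0,0,0]}

```text
time: 58.3
position: [0.6882, -0.0392, 0.1298]
ee_rot: [0.0, -0.005, 1.0, 0.0]
wrist_force: [-5.5, 2.8, 9.1]
grip_width: 0.133
```

```bash
python3 - <<'E'
from tabs import *
plan([.6885,-.039,.128],3.09)
print(pose()[0]["torque"])
E
```

```text
t 58.30 pos [ 0.6882 -0.0392  0.1298] q [ 0.508  0.711 -0.845  1.248  0.517  1.399  1.285] F [-5.5  2.8  9.1] grip 0.133
shift cm [-0.03  0.02  0.18] norm 0.18 rows>=0.0 yaw -3.131 tilt [ 1.e-04  9.e-04 -1.e+00]
turn [0.0009 0.0001 0.0618] shift in target axes [-0.03  0.02  0.18]
[ 0.75132583  1.29542132 -0.5825401 ]
```

Request:
arm_command:
  moves:
    - {"xyz": [0,0,0],"turn": [0,0,0]}
    - {"xyz": [0,0,0],"turn": [0,0,0]}
    - {"xyz": [0,0,0],"turn": [0,0,0]}
    - {"xyz": [0,0,0],"turn": [0,0,0]}
    - {"xyz": [0,0,-0.5],"turn": [0,0,0]}
    - {"xyz": [0,0,-1.4],"turn": [0,0,0]}
    - {"xyz": [0,0,-2.2],"turn": [0,0,0]}
    - {"xyz": [0,0,-2.8],"turn": [0,0,0]}
    - {"xyz": [0,0,-3.0],"turn": [0,0,0]}
    - {"xyz": [0,0,-3.0],"turn": [0,0,0]}
    - {"xyz": [0.6,0,-3.0],"turn": [0,0,0]}
    - {"xyz": [1.2,0,-2.4],"turn": [0,0,0]}
    - {"xyz": [1.2,0,-1.4],"turn": [0,0,0]}
    - {"xyz": [0.6,0,-0.6],"turn": [0,0,0]}
    - {"xyz": [0,0,0],"turn": [0,0,0]}
    - {"xyz": [0,0,0],"turn": [0,0,0]}
  claw: 0.3

```text
time: 59.63
position: [0.6525, -0.0405, 0.3316]
ee_rot: [0.0, -0.005, 1.0, -0.0]
wrist_force: [1.7, 0.5, -0.4]
grip_width: 0.649
```

```bash
python3 - <<'E'
from tabs import *
x=np.load("rail.npy")
w=look("w40f.png"); save(w,"w40.png",(140,60,500,330),2)
s=look("s40f.png","side"); save(s,"s40.png",(200,120,430,350),3)
t=look("t40f.png","top")
for q,z in dict(keeper_grip=.138,knob_grip=.146).items():
    for e in cams.mark_of(w,q)[:1]: X=onzw(w,e["centre"],z); print(q,round(e["confidence"],2),np.round(X,4),loc_(x,X))
plan([.6,0,.3])
E
```

```text
wrist tablet_a 0.69 [312.8 101.2] [ 0.5765 -0.0527  0.    ]
wrist tablet_a 0.58 [423.9 114.7] [0.591 0.13  0.   ]
wrist wide_tablet 0.68 [376.9  42.3] [0.4771 0.0476 0.    ]
wrist narrow_tablet 0.88 [192.   46.6] [ 0.4759 -0.2541  0.    ]
side tablet_a 0.89 [307.  194.5] [0.6015 0.1533 0.    ]
side tablet_a 0.7 [313.7 215.6] [0.5954 0.0578 0.    ]
side tablet_a 0.62 [321.7 238.3] [ 0.5915 -0.03    0.    ]
side tablet_a 0.49 [287.4 330.2] [ 0.4767 -0.2497  0.    ]
side wide_tablet 0.96 [262.4 225.9] [0.4762 0.0509 0.    ]
side narrow_tablet 0.8 [289.  332.8] [ 0.4782 -0.2555  0.    ]
side narrow_tablet 0.39 [368.  171.8] [0.7879 0.2214 0.    ]
side narrow_tablet 0.36 [309.6 196.1] [0.606 0.144 0.   ]
top tablet_a 0.77 [343.4 216.1] [ 0.576  -0.0512  0.    ]
top tablet_a 0.76 [255.9 207. ] [0.5907 0.1233 0.    ]
top tablet_a 0.73 [297.4 207.5] [0.5915 0.0408 0.    ]
top wide_tablet 0.58 [291.1 264.7] [0.4778 0.05   0.    ]
top narrow_tablet 0.54 [246.9 186.1] [0.633  0.1432 0.    ]
keeper_grip 0.96 [0.6659 0.0959 0.138 ] [0.05551904 0.06406686]
knob_grip 0.92 [ 0.6878 -0.0433  0.146 ] [ 0.08493197 -0.07379873]
t 60.33 pos [ 0.6525 -0.0403  0.3315] q [ 0.493  0.566 -0.89   0.991  0.438  1.752  1.352] F [-0.3  0.5 -0.2] grip 0.652
shift cm [5.21 4.08 3.15] norm 7.33 rows>=1.8 yaw -3.131 tilt [ 1.e-04  1.e-04 -1.e+00]
```

View pics/w40.png

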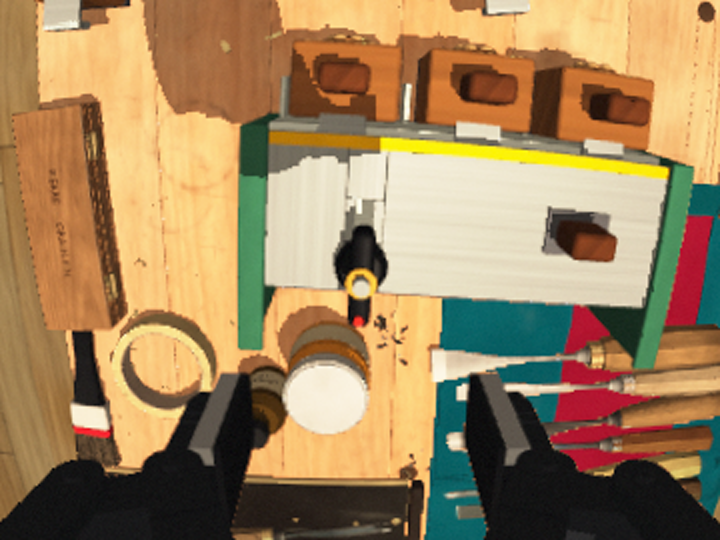

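View pics/s40.png

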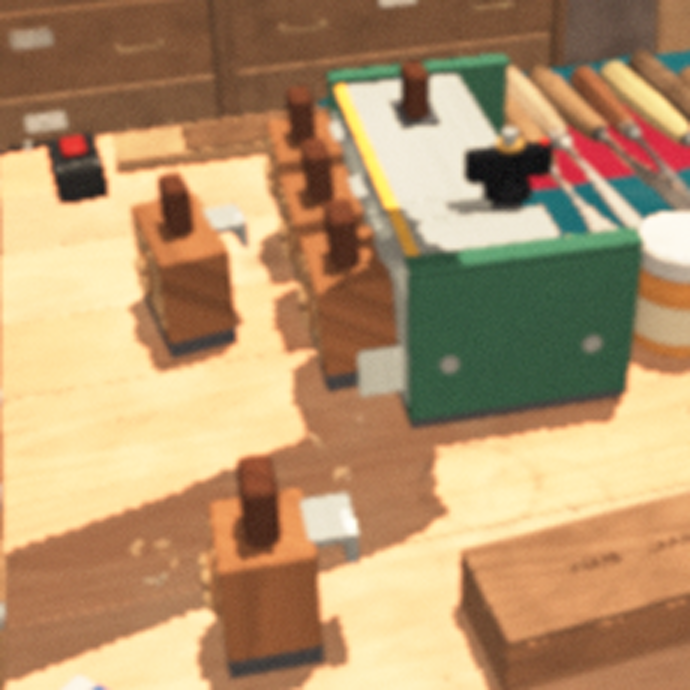

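```bash
python3 - <<'E'
from tabs import *
x=np.load("rail.npy"); w=cams.capture("wrist"); save(w,"w41.png",(285,160,365,230),8)
P=lambda u,v,z: loc_(x,onzw(w,(140+u/2,60+v/2),z))
a,b=P(366,229,.158),P(358,322,.158); print(a,b,"knob cw angle",-np.arctan2((b-a)[1],(b-a)[0]))
E
```

```text
[ 0.05385665 -0.06900673] [ 0.11058016 -0.06981932] knob cw angle 0.01432446186730491
```

View pics/w41.png

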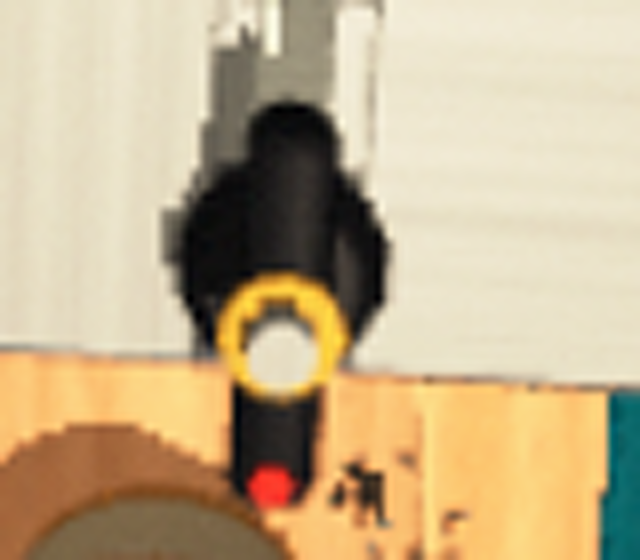

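The knob reads about 0.01 rad, so it is tight. The keeper is forward and the robot is clear. I'll hand the job in.

```bash
python3 - <<'E'
from workcell import robot
print(robot.observe()["time"]); print(robot.sign_off())
E
```

```text
60.3833
the job is handed in; nothing more can be done
None
```

The job is done and handed in at 60 s, well inside the 210 s limit.

I loosened the knob about 2.9 rad clockwise and slid the keeper 35 mm back to its stop. The narrow tablet came off and stands upright at about (0.48, −0.255). All three 70 mm tablets were there, and each now hangs in its own bay. The right-hand one was knocked aside partway through, so I located it again before gripping it. I then slid the keeper forward to its stop and screwed the knob tight.

**What my last checks showed:**
- **Hung tablets:** each hook met the lip at the expected height, and the last pictures show all three hanging with the keeper closed over them.
- **Keeper:** its grip tab is back within 1 mm of its starting position.
- **Knob:** it reads about 0.01 rad in the picture, and the torque rose to about 0.6 N m at the stop.
- **Standing tablets:** the wide and narrow tablets both stand upright, and the robot is touching nothing.

**Disagreements:** the networks placed the hung tablets 10 to 20 mm off in the top and side views, because those readings assume the tablets are on the bench. The last wrist picture missed one hung tablet. The network also gave the keeper tab and knob positions a few millimetres to one side of where they were gripped.

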